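# Check the temperature probes in the check unit

### The job

Check the temperature probes that lie on the bench: push each one, needle first, fully home into an opening of its own at the front of the check unit. Then switch the unit on at the rocker hidden under its overhanging lip, by pushing the rocker's left end (seen from the robot) up from below to its stop; leave it on for at least three seconds with all the probes home, and switch it off again by pushing the right end up to its stop. After that lay all the probes flat inside the steel tray, without disturbing the jar or the date stamp.

Things in the scene. Friction and masses are not known exactly. Their poses are not given: they have to be found in the camera images.
- unit: check unit, fixed, 335 mm wide. Origin on the bench under its front face; +x into the unit (178 mm), +y left along its front, z up. Left: block 75 mm tall, face at x = 0, three openings at y = 125, 50, -25 mm; before it a flat ledge, top 28 mm above the bench, x from -78 mm to 0, y from -65 to 165 mm. Right (y -170 to -65 mm): head 170 mm tall, its lip overhanging towards the robot, a rocker under it
- rocker_pivot (a point): centre of the black rocker that hangs under the lip: a bar 24 mm (x) by 80 mm (y) by 14 mm high; axes as the unit's. Its front side is 8 mm behind the lip's front edge, its flat underside 22 mm below the lip, so a finger slanting forward and down fits under it. It seesaws here about x; push up 25 to 30 mm left or right of this point. 2 to 3 N moves it; it stays where it is left
- rocker (a joint): angle of the rocker, rad: -0.15 = left end down, off (at its stop); +0.15 = left end up, on (at its stop)
- opening_0 (a point): centre of the mouth of the left opening in the unit's front face, 41 mm above the bench; axes as the unit's, +x straight in. 12 mm square, 50 mm deep. The ledge below the openings (top 28 mm above the bench, 13 mm below this point) carries the handle of an inserted probe. Fully home: handle's end meets the face, tip 45 mm inside
- opening_1 (a point): centre of the mouth of the middle opening in the unit's front face, 41 mm above the bench; axes as the unit's, +x straight in. 12 mm square, 50 mm deep. The ledge below the openings (top 28 mm above the bench, 13 mm below this point) carries the handle of an inserted probe. Fully home: handle's end meets the face, tip 45 mm inside
- opening_2 (a point): centre of the mouth of the right opening in the unit's front face, 41 mm above the bench; axes as the unit's, +x straight in. 12 mm square, 50 mm deep. The ledge below the openings (top 28 mm above the bench, 13 mm below this point) carries the handle of an inserted probe. Fully home: handle's end meets the face, tip 45 mm inside
- probe_0_center (a point): loose wireless temperature probe, 60 g: white block handle 70 x 26 x 26 mm, with a straight steel needle 6 mm thick that sticks 45 mm out of the middle of one end. Lies flat on the bench, needle level, 13 mm above the bench. This point: middle of the handle (half-way up); +x along the needle. Two or three of the probes are there; an absent one is None from the start
- probe_1_center (a point): loose wireless temperature probe, 60 g: white block handle 70 x 26 x 26 mm, with a straight steel needle 6 mm thick that sticks 45 mm out of the middle of one end. Lies flat on the bench, needle level, 13 mm above the bench. This point: middle of the handle (half-way up); +x along the needle. Two or three of the probes are there; an absent one is None from the start
- probe_2_center (a point): loose wireless temperature probe, 60 g: white block handle 70 x 26 x 26 mm, with a straight steel needle 6 mm thick that sticks 45 mm out of the middle of one end. Lies flat on the bench, needle level, 13 mm above the bench. This point: middle of the handle (half-way up); +x along the needle. Two or three of the probes are there; an absent one is None from the start
- probe_0_tip (a point): tip of the needle of probe 0, 80 mm from the middle of its handle along +x
- probe_1_tip (a point): tip of the needle of probe 1, 80 mm from the middle of its handle along +x
- probe_2_tip (a point): tip of the needle of probe 2, 80 mm from the middle of its handle along +x
- tray: steel tray, fixed, 192 x 262 mm outside with rims, 28 mm high, inside 170 mm (its x) by 240 mm (its y), floor 4 mm thick. Origin at the centre of its underside; it stands with its long side (y) running away from the robot, to the right of the unit
- jar: white jar with a cap, 72 mm across and 121 mm tall, a bystander; origin at the centre of its underside
- lip_edge (a point): middle of the lower front edge of the lip; axes as the unit's. It lies 10 mm behind the unit's front plane (x = 10 mm), 150 mm above the bench; the lip is 16 mm thick and 105 mm wide (y). The head's face below the lip stands 48 mm behind this edge, and the space below and before the lip is empty down to the bench
- stamp: date stamp with a round handle, 34 x 32 mm and 87 mm tall, standing upright, a bystander; origin at the centre of its underside
There are look-alikes about, which are no part of the job. Leave any yellow look-alike of the part that bears probe_2_center alone.

How it is judged:
By the outcome, as a careful person would: the job done as asked, in the order asked, and still so for the second after the job is handed in, with the robot touching nothing.
Of probe_0, probe_1, probe_2 only 2 to 3 are there at a start; the rules pass over those that are not, and their reading is None.
At some moment in a run one of probe_0, probe_1, probe_2 may be knocked a few centimetres aside while the robot is not near it.
It also fails if it takes over 210 s, if anything falls off the work surface, if the arm or the gripper's body presses on something with over 40 N, if the wrist force passes 120 N, or if a joint passes its speed limit or range.

### The arm

A 6-joint arm with a two-finger parallel gripper is mounted at the origin on a cart in front of the work surface, level with it; the furniture and walls round the work are solid. World frame = base frame: x ahead of the robot, y to its left, z up, the work surface at z = 0. Lengths are in m, angles in degrees, forces in N, time in s.
With the tool pointing down it reaches from about 0.4 to 0.825 m from the base axis. Payload 7 kg.
Tool frame: the origin (TCP) lies midway between the tips of the shut fingers; the grasp point (between the pads) lies 19 mm behind it; z points along the fingers, x is the direction in which the jaws open and shut, and the axes are right-handed (so a half turn about z gives the same grasp; the last joint's range is limited). The gripper opens to 88 mm and grips with 3 to 60 N. Pads are 19 mm wide; open, the fingers measure 130 mm over their backs; the gripper's body (78 mm by 193 mm) begins 47 mm behind the grasp point.
Start: joints at [86.866, 20.546, 0.682, 0, -70.136, -16.507], TCP at [0.227, 0.636, 0.197] pointing down, gripper open.
Joint ranges: [-176.03, 176.03], [-82.01, 121.73], [-58.28, 71.71], [-173.87, 95.51], [-174.79, -0.11], [-173.66, 173.66]. Speed limits (degrees/s): [136.94, 136.94, 172.46, 180, 180, 180].

### API

Orientations are given as [roll, pitch, yaw] about the fixed x, y, z axes, in that order (R = Rz(yaw) Ry(pitch) Rx(roll)).
In Python, from plant import ctrl, vision, nets gives the robot as it stands.
- The arm moves only by the shell command python3 -m jog 'ROWS'. ROWS is text: rows parted by semicolons, each of 7 numbers parted by spaces: the turn, a rotation vector about the tool's x, y, z in units of 0.1 rad (1.0 is 0.1 rad), then the shift along the tool's x, y, z in units of 4 cm (1.0 is 4 cm), then the opening, from -1 (shut) to 1 (fully open). In form: rx ry rz x y z jaw; .... A call has 1 to 8 rows; each row shifts and turns the commanded pose from where the row before left it, along the tool's axes as they then stand; what a row does not reach is not made up. A row lasts 1/8 s, in which the tool goes at most 62.5 mm and 10.7 degrees, less where a joint would pass 70% of its speed; a pose out of reach is approached as far as the arm can. A call with a number of a shift or a turn outside -1 to 1 is refused whole. A call with a gripper value outside its range is refused whole. The fingers move at their own pace and stop on an object; the grip force is fixed at half the most. Time passes only in rows, so rows that do not move let the fingers close. It gives the time, the measured TCP pose, the force and the opening at its end, in the units of the state.
- ctrl.get_obs(): the state, without advancing time (a new reading comes with each control period).
- vision.snapshot(name): name is "scene" or "top"; returns (picture, depth): 420x560x3 uint8, red, green, blue; 420x560 float32, m along the optical axis (not along the pixel's ray), 0 where there is no reading.
- vision.camera_info(name): a dict with "camera_matrix" (3x3 intrinsics, pixels), "camera_from_world" (4x4, takes a point from world to camera coordinates). Camera axes: x right, y down, z forward; pixel columns grow to the right and rows downward; lengths in m; the calibration is good to about 2 mm. A picture is of the moment at which its call begins. camera_info takes no time and is no camera call.
- ctrl.close_job(): hands the job in, once; it reports no verdict.
Trained networks look in the newest picture that a camera, given by its name, has taken for a name from the list of things; names that differ only in an ending like _2 or _b are one class to them, and where a whole thing is asked for, a point or a joint stands for the part that bears it (a point fixed in the world has none). Each returns a list of dicts, best first, with "score" (0 to 1); they miss things now and then, are a little off and sometimes report something else, mostly with a low value. They report only what shows in the picture. A call takes as long as a camera call. They do not tell look-alikes from the thing itself.
- nets.boxes_of(target, camera): "location" ([x, y, z] in m, in world coordinates, good to about 4 mm: the middle of the surface that is visible of it).
The state is a dict: "clock": time; "joint_pos": joint angles; "qvel": joint speeds; "tau": joint torques, N m; "tool_pos": TCP position; "orientation": TCP orientation; "force": force on the tool from outside, world axes, zero at the start; "moment": the same for the moment, N m; "opening": finger opening in m.
Only numpy, scipy, OpenCV 4.12 (cv2) and the standard library are available. Lean on these libraries where they do the work, as an engineer would, in place of code of your own. Each camera call takes 0.05 s, during which the arm holds its last target.

## Working session

There is one attempt and no reset: what is moved stays moved. The work goes in short steps, Python scripts to look and compute and a shell command to move; the robot and the scene stay as the last step left them, time stands still between calls to the robot, and variables do not carry over. Pictures are saved under pics/ and viewed, and the job is handed in when it is done.

```bash
ls; mkdir -p pics; cat > h.py <<'E'
import numpy as np,cv2
from plant import ctrl,vision,nets
def snap(n,f):
    im,d=vision.snapshot(n); cv2.imwrite('pics/'+f,im[:,:,::-1]); np.save('/tmp/%s_d.npy'%n,d);np.save('/tmp/%s_i.npy'%n,im); return im,d
def cam(n):
    c=vision.camera_info(n); return np.array(c['camera_matrix']),np.array(c['camera_from_world'])
def world(n,d):
    K,T=cam(n); h,w=d.shape; u,v=np.meshgrid(np.arange(w),np.arange(h))
    P=np.stack([(u-K[0,2])/K[0,0]*d,(v-K[1,2])/K[1,1]*d,d],-1)
    Ti=np.linalg.inv(T); W=P@Ti[:3,:3].T+Ti[:3,3]; W[d==0]=np.nan; return W
E
python3 - <<'E'
from h import *
np.set_printoptions(precision=4,suppress=True)
print(ctrl.get_obs())
for n in('scene','top'):
    im,d=snap(n,n+'0.png'); K,T=cam(n); print(n,K,np.linalg.inv(T))
    for t in ['probe_0_center','tray','jar','stamp','unit','rocker']:
        try:
            for r in nets.boxes_of(t,n): print(n,t,r)
        except Exception as e: print(t,e)
E
```

```text
pics
{'clock': 0.0, 'joint_pos': array([ 86.8656,  20.5932,   0.6336,  -0.0185, -70.136 , -16.5064]), 'qvel': array([-0.0874, -0.0378, -0.0656,  0.1084,  0.1754,  0.0263]), 'tau': array([  0.0027, -58.2714,  29.3059,   6.9973,   0.0069,  -0.0001]), 'tool_pos': array([0.2267, 0.6352, 0.1958]), 'orientation': array([-179.9895,   -0.0966, -109.647 ]), 'force': array([1.0187, 0.5253, 0.0835]), 'moment': array([-0.0506,  0.0228, -0.0304]), 'opening': 0.08775740737283108}
scene [[476.3587   0.     285.6504]
 [  0.     476.3587 206.035 ]
 [  0.       0.       1.    ]] [[ 0.8414 -0.2737  0.466  -0.2433]
 [-0.54   -0.4634  0.7027 -1.1193]
 [ 0.0236 -0.8428 -0.5377  1.017 ]
 [ 0.      0.      0.      1.    ]]
scene probe_0_center {'location': [0.5321, 0.3622, 0.0177], 'score': 0.62}
scene tray {'location': [0.4442, -0.3762, 0.001], 'score': 0.67}
scene jar {'location': [0.6899, 0.2489, 0.0789], 'score': 0.63}
scene jar {'location': [0.5305, 0.3659, 0.0172], 'score': 0.25}
scene stamp {'location': [0.6508, -0.3227, 0.0365], 'score': 0.51}
scene unit {'location': [0.5816, -0.0643, 0.0746], 'score': 0.69}
scene rocker {'location': [0.5859, -0.0672, 0.0737], 'score': 0.56}
scene rocker {'location': [0.5541, -0.1204, 0.1326], 'score': 0.41}
top [[440.9399   0.     284.7416]
 [  0.     440.9399 208.0093]
 [  0.       0.       1.    ]] [[ 0.2135 -0.9523  0.2179  0.2152]
 [-0.9769 -0.2082  0.0474 -0.0501]
 [ 0.0002 -0.223  -0.9748  1.5983]
 [ 0.      0.      0.      1.    ]]
top probe_0_center {'location': [0.5314, 0.3725, 0.0244], 'score': 0.7}
top tray {'location': [0.4352, -0.3851, 0.0069], 'score': 0.95}
top jar {'location': [0.6949, 0.2607, 0.1161], 'score': 0.76}
top stamp {'location': [0.6506, -0.3157, 0.0642], 'score': 0.51}
top stamp {'location': [0.5801, 0.0102, 0.0746], 'score': 0.22}
top unit {'location': [0.5858, 0.0106, 0.0726], 'score': 0.61}
```

View pics/scene0.png

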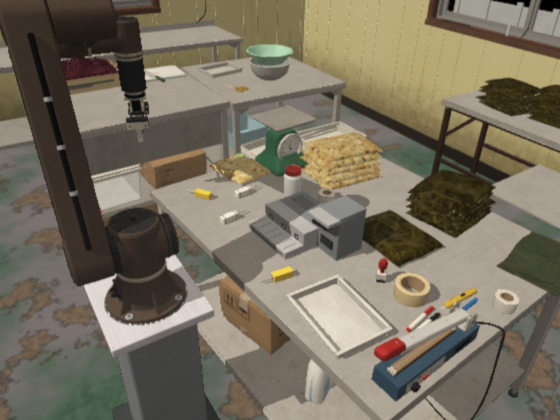

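View pics/top0.png

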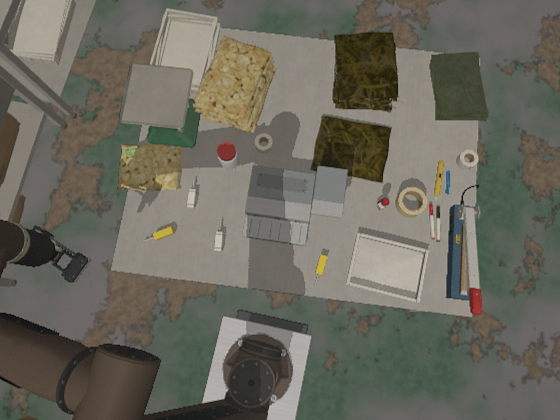

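The top view shows two white probes, around (192,195) and (219,238), and two yellow look-alikes at (162,234) and (322,263). The unit is at (290,200), the tray at (388,265), the stamp at (383,203) and the jar at (228,153). Next I'll zoom in and measure.

```bash
python3 - <<'E'
from h import *
np.set_printoptions(precision=4,suppress=True)
im=np.load('/tmp/top_i.npy');d=np.load('/tmp/top_d.npy');W=world('top',d)
cv2.imwrite('pics/z1.png',cv2.resize(im[130:310,110:360],None,fx=3.2,fy=3.2,interpolation=cv2.INTER_CUBIC)[:,:,::-1])
z=W[...,2]
hsv=cv2.cvtColor(im,cv2.COLOR_RGB2HSV)
print('bench z',[W[v,u] for v,u in [(260,200),(220,220),(250,340),(200,230)]])
for (u0,v0) in [(192,195),(219,238)]:
    sl=(slice(v0-22,v0+23),slice(u0-20,u0+21))
    m=(z[sl]>0.018)&(z[sl]<0.04)
    P=W[sl][m][:,:2]; r=cv2.minAreaRect((P*1000).astype(np.float32)); print('probe top',r,P.shape,np.median(z[sl][m]))
    # brightness
    g=im[sl].min(-1); m2=(g>150); P=W[sl][m2]; print('bright',m2.sum(),cv2.minAreaRect((P[:,:2]*1000).astype(np.float32)) if m2.sum()>3 else None)
# unit block top 75mm
for lo,hi,nm in [(0.066,0.084,'block'),(0.16,0.18,'head'),(0.022,0.034,'ledge')]:
    m=(z>lo)&(z<hi); m[:, :240]=0; m[:,352:]=0; m[:150]=0;m[250:]=0
    P=W[m]; print(nm,m.sum(),cv2.minAreaRect((P[:,:2]*1000).astype(np.float32)),np.median(P[:,2]))
    q=np.percentile(P,[2,98],axis=0);print(q)
m=(z>0.018)&(z<0.036);m[:,:340]=0;m[:,435:]=0;m[:225]=0;m[305:]=0
P=W[m];r=cv2.minAreaRect((P[:,:2]*1000).astype(np.float32));print('tray',r)
E
```

```text
bench z [array([0.3181, 0.2858, 0.0019]), array([0.4768, 0.2515, 0.001 ]), array([ 0.463 , -0.2027, -0.0048]), array([ 0.5588,  0.2339, -0.0002])]
probe top ((554.4835815429688, 407.1196594238281), (135.91943359375, 86.72695922851562), 14.967000007629395) (211, 2) 0.024820401671841408
bright 120 ((547.0634765625, 376.2743225097656), (102.45848083496094, 25.022430419921875), 10.974906921386719)
probe top ((413.5187683105469, 237.97860717773438), (106.68815612792969, 26.43148422241211), 9.962085723876953) (147, 2) 0.025419049561403506
bright 122 ((416.8382873535156, 239.72384643554688), (108.24127960205078, 24.2835636138916), 12.049420356750488)
block 3070 ((606.1279907226562, 52.91424560546875), (179.32188415527344, 231.65234375), 3.95591402053833) 0.07507407609077243
[[ 0.5194 -0.0575  0.068 ]
 [ 0.6918  0.1627  0.0818]]
head 1503 ((623.2923583984375, -113.50103759765625), (168.57870483398438, 105.03829956054688), 3.9039077758789062) 0.16860407004393685
[[ 0.5422 -0.1644  0.1615]
 [ 0.7024 -0.0626  0.1757]]
ledge 1791 ((636.4248657226562, -11.658294677734375), (386.5464782714844, 361.89678955078125), 3.699533462524414) 0.027549049854243224
[[ 0.4405 -0.1718  0.0223]
 [ 0.8246  0.1532  0.0335]]
tray ((474.3975830078125, -382.3660888671875), (274.4826354980469, 273.30572509765625), 87.80274963378906)
```

View pics/z1.png

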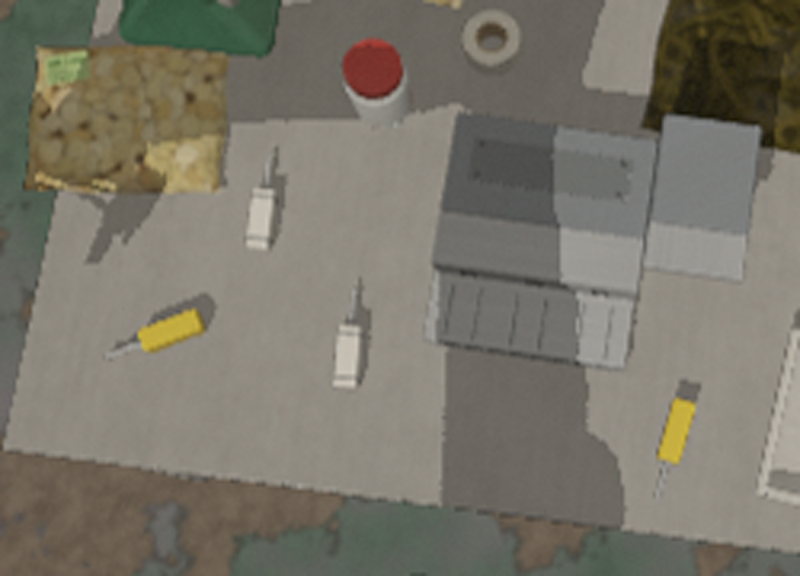

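```bash
cat >> h.py <<'E'
def white_probe(n,im,d,uv,zlo=0.019,zhi=0.036,r=24,white=True,zt=0.026):
    """handle top face -> centre, yaw from depth mask + needle direction by brightness"""
    u,v=uv; K,T=cam(n)
    sl=(slice(max(v-r,0),v+r),slice(max(u-r,0),u+r))
    W=world(n,d)[sl]; z=W[...,2]; I=im[sl].astype(int)
    m=(z>zlo)&(z<zhi)
    if white: m&=(I.min(-1)>110)&(I.max(-1)-I.min(-1)<45)
    nl,lab,st,c=cv2.connectedComponentsWithStats(m.astype(np.uint8),connectivity=8)
    if nl<2: return None
    k=1+np.argmax(st[1:,4]); P=(W[lab==k][:,:2]*1000).astype(np.float32)
    return cv2.minAreaRect(P),len(P),np.median(W[lab==k][:,2]),P.mean(0)
E
python3 - <<'E'
from h import *
np.set_printoptions(precision=4,suppress=True)
im=np.load('/tmp/top_i.npy');d=np.load('/tmp/top_d.npy')
for uv in [(192,195),(219,238)]: print(white_probe('top',im,d,uv))
im=np.load('/tmp/scene_i.npy');d=np.load('/tmp/scene_d.npy')
K,T=cam('scene')
for uv in [(245,191),(229,217)]: print(white_probe('scene',im,d,uv))
W=world('scene',d);z=W[...,2]
for lo,hi,b in [(0.069,0.081,(190,260,250,330)),(0.163,0.177,(190,260,300,370))]:
    m=np.zeros(z.shape,bool);m[b[0]:b[1],b[2]:b[3]]=1;m&=(z>lo)&(z<hi)
    print(m.sum(),cv2.minAreaRect((W[m][:,:2]*1000).astype(np.float32)))
cv2.imwrite('pics/z2.png',cv2.resize(im[150:360,150:410],None,fx=3,fy=2.8,interpolation=cv2.INTER_CUBIC)[:,:,::-1])
# tray
d=np.load('/tmp/top_d.npy');W=world('top',d);z=W[...,2]
for v in (250,265,280):
    print('row',v,[(u,round(W[v,u,0],3),round(W[v,u,1],3),round(z[v,u],3)) for u in range(344,436,2) if z[v,u]>0.016])
for u in (370,390,410):
    print('col',u,[(v,round(W[v,u,0],3),round(W[v,u,1],3),round(z[v,u],3)) for v in range(222,308,2) if z[v,u]>0.016])
E
```

```text
(((529.645751953125, 371.2242736816406), (69.92236328125, 27.107887268066406), 9.099831581115723), 128, np.float64(0.02589641342145077), array([529.231 , 371.7122], dtype=float32))
(((397.1926574707031, 235.11102294921875), (73.53609466552734, 26.43148422241211), 9.96208667755127), 139, np.float64(0.025728343728752767), array([395.612 , 234.6632], dtype=float32))
(((532.4581298828125, 371.2901916503906), (73.9255599975586, 32.837520599365234), 5.774511337280273), 72, np.float64(0.024198461003162308), array([531.5012, 369.6965], dtype=float32))
(((398.869873046875, 232.71327209472656), (72.27497863769531, 33.914058685302734), 8.772390365600586), 89, np.float64(0.024389642489726637), array([397.6554, 231.9528], dtype=float32))
1309 ((610.5922241210938, 21.423751831054688), (182.18814086914062, 299.3157653808594), 3.5490899085998535)
904 ((625.1597900390625, -115.26673889160156), (171.92523193359375, 111.08710479736328), 4.38307523727417)
row 250 [(354, np.float64(0.468), np.float64(-0.248), np.float64(0.029)), (356, np.float64(0.469), np.float64(-0.255), np.float64(0.033)), (414, np.fl
[... 817 characters left out ...]
-0.501), np.float64(0.03))]
col 370 [(236, np.float64(0.53), np.float64(-0.295), np.float64(0.031)), (238, np.float64(0.523), np.float64(-0.297), np.float64(0.031)), (288, np.float64(0.348), np.float64(-0.326), np.float64(0.035)), (290, np.float64(0.342), np.float64(-0.329), np.float64(0.023))]
col 390 [(242, np.float64(0.524), np.float64(-0.369), np.float64(0.029)), (294, np.float64(0.344), np.float64(-0.4), np.float64(0.026))]
col 410 [(246, np.float64(0.526), np.float64(-0.443), np.float64(0.026)), (248, np.float64(0.518), np.float64(-0.443), np.float64(0.03)), (298, np.float64(0.345), np.float64(-0.471), np.float64(0.022)), (300, np.float64(0.338), np.float64(-0.471), np.float64(0.027))]
```

View pics/z2.png

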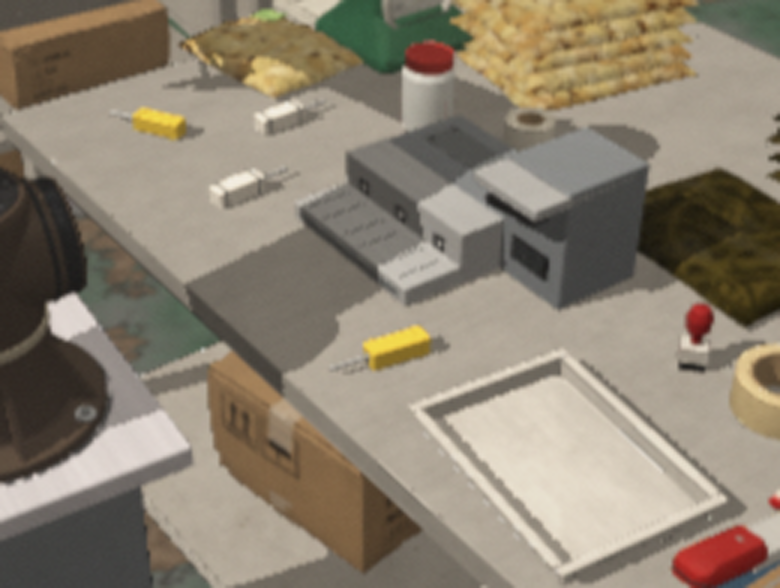

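Only two white probes lie on the bench: A at about (0.397, 0.234) with yaw about 9.5°, and B at about (0.530, 0.371). The unit's origin is near (0.521, -0.003) with yaw 4°. The tray's centre is near (0.436, -0.374), with its long side along world y. Next I turn the tool and move to A.

```bash
cat >> h.py <<'E'
from scipy.spatial.transform import Rotation as Ro
def plan(p,rpy=None):
    o=ctrl.get_obs(); R0=Ro.from_euler('xyz',o['orientation'],degrees=True)
    R1=R0 if rpy is None else Ro.from_euler('xyz',rpy,degrees=True)
    rv=(R0.inv()*R1).as_rotvec()/0.1
    t=R1.inv().apply(np.array(p)-o['tool_pos'])/0.04
    print('pose',np.round(o['tool_pos'],4),np.round(o['orientation'],2),'F',np.round(o['force'],1),'open',round(o['opening'],4),'t',round(o['clock'],2))
    print('rot units',np.round(rv,2),' shift units (final axes)',np.round(t,2))
UO=np.array([0.5215,-0.0035]);UY=4.0
def unit(x,y,z):
    a=np.radians(UY);return np.array([UO[0]+x*np.cos(a)-y*np.sin(a),UO[1]+x*np.sin(a)+y*np.cos(a),z])
E
python3 - <<'E'
from h import *
plan([0.397,0.234,0.15],[180,0,-80.5])
E
```

```text
pose [0.2269 0.6357 0.1968] [ 180.      0.   -109.64] F [-0.5 -0.3  0.5] open 0.0875 t 0.7
rot units [ 0.    0.   -5.09]  shift units (final axes) [10.61 -2.54  1.17]
```

```bash
python3 -m jog '0 0 -1 0 0 0 1;0 0 -1 0 0 0 1;0 0 -1 0 0 0 1;0 0 -1 0 0 0 1;0 0 -1 0 0 0 1;0 0 0 1 -0.2 0 1;0 0 0 1 -0.2 0 1;0 0 0 1 -0.2 0 1'; python3 -m jog '0 0 0 1 -0.2 0 1;0 0 0 1 -0.3 0 1;0 0 0 1 -0.3 0 1;0 0 0 1 -0.3 0.1 1;0 0 0 1 -0.3 0.2 1;0 0 0 1 -0.3 0.3 1;0 0 0 1 -0.2 0.3 1;0 0 0 0 0 0 1'; python3 - <<'E'
from h import *
plan([0.397,0.234,0.12],[180,0,-80.5])
E
```

```text
clock: 1.7
tool_pos: [0.2697, 0.5198, 0.1967]
orientation: [-180.0, -0.0, -81.0]
force: [-0.5, 0.5, 0.7]
opening: 0.088
clock: 2.7
tool_pos: [0.3883, 0.2537, 0.1601]
orientation: [179.9, -0.1, -81.2]
force: [0.0, -0.5, -0.2]
opening: 0.0877
pose [0.3883 0.2537 0.1601] [ 1.7994e+02 -5.0000e-02 -8.1160e+01] F [ 0.  -0.5 -0.2] open 0.0877 t 2.7
rot units [ 0.01 -0.01 -0.11]  shift units (final axes) [ 0.52 -0.13  1.  ]
```

```bash
python3 -m jog '0 0 -0.1 0.5 -0.1 1 1;0 0 0 0 0 1 1;0 0 0 0 0 0.5 1;0 0 0 0 0 0 1'; python3 - <<'E'
from h import *
im,d=snap('scene','s1.png')
cv2.imwrite('pics/s1z.png',cv2.resize(im[130:270,170:350],None,fx=4,fy=4,interpolation=cv2.INTER_CUBIC)[:,:,::-1])
plan([0.397,0.234,0.005],[180,0,-80.5])
E
```

```text
clock: 3.2
tool_pos: [0.3948, 0.2369, 0.0599]
orientation: [179.9, -0.1, -80.4]
force: [0.0, -0.4, -0.0]
opening: 0.0873
pose [0.3954 0.2376 0.061 ] [ 1.7999e+02 -4.0000e-02 -8.0380e+01] F [ 0.  -0.3 -0.3] open 0.0879 t 3.25
rot units [ 0.   -0.01  0.02]  shift units (final axes) [ 0.1  -0.02  1.4 ]
```

View pics/s1z.png

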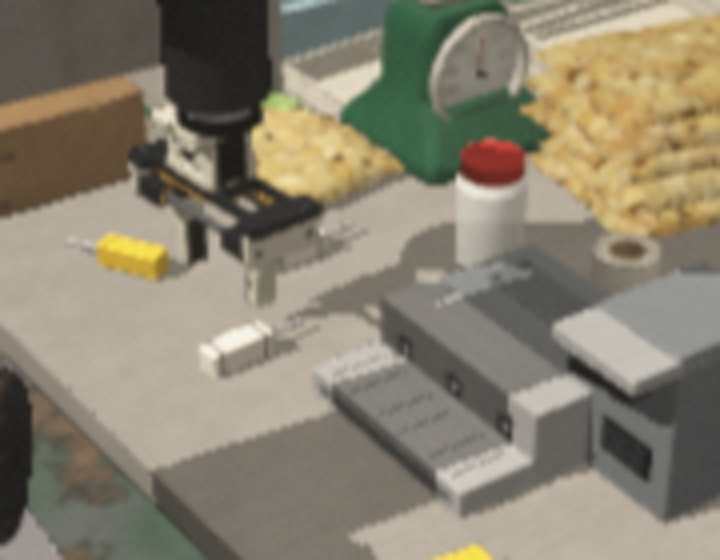

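```bash
python3 - <<'E'
from h import *
K,T=cam('scene')
for p in [(0.3954,0.2376,0.061),(0.4,0.20,0.061),(0.397,0.234,0.026),(0.39,0.28,0.061)]:
    c=T[:3,:3]@p+T[:3,3];q=K@c;q=q[:2]/q[2];print(p,q,(q-[170,130])*4)
E
```

```text
(0.3954, 0.2376, 0.061) [226.87522239 206.6188319 ] [227.50088956 306.47532762]
(0.4, 0.2, 0.061) [232.67029697 211.04986779] [250.68118788 324.19947117]
(0.397, 0.234, 0.026) [228.09579472 214.82722284] [232.38317889 339.30889137]
(0.39, 0.28, 0.061) [220.47748561 201.78136394] [201.90994243 287.12545575]
```

The scene view shows the open gripper above probe A, whose handle is near crop (238,350). The open fingertips sit higher than the shut-finger TCP, as a linkage gripper's would. I'll descend and close.

```bash
python3 -m jog '0 0 0 0.1 0 0.7 1;0 0 0 0 0 0.6 1;0 0 0 0 0 0 1;0 0 0 0 0 0 -0.2;0 0 0 0 0 0 -1;0 0 0 0 0 0 -1;0 0 0 0 0 0 -1;0 0 0 0 0 0 -1';python3 -m jog '0 0 0 0 0 0 -1;0 0 0 0 0 0 -1'; python3 - <<'E'
from h import *
im,d=snap('scene','s2.png')
cv2.imwrite('pics/s2z.png',cv2.resize(im[130:270,170:350],None,fx=4,fy=4,interpolation=cv2.INTER_CUBIC)[:,:,::-1])
plan([0.397,0.234,0.005],[180,0,-80.5])
E
```

```text
clock: 4.25
tool_pos: [0.3961, 0.2332, 0.0089]
orientation: [-180.0, 0.0, -80.4]
force: [0.0, -0.9, -1.0]
opening: 0.0434
clock: 4.5
tool_pos: [0.396, 0.2332, 0.0087]
orientation: [180.0, -0.0, -80.4]
force: [-1.1, -0.2, -0.0]
opening: 0.0232
pose [0.396  0.2332 0.0087] [179.99  -0.   -80.42] F [-0.1  0.1 -0.3] open 0.0194 t 4.55
rot units [ 0.   -0.    0.01]  shift units (final axes) [-0.02 -0.03  0.09]
```

View pics/s2z.png

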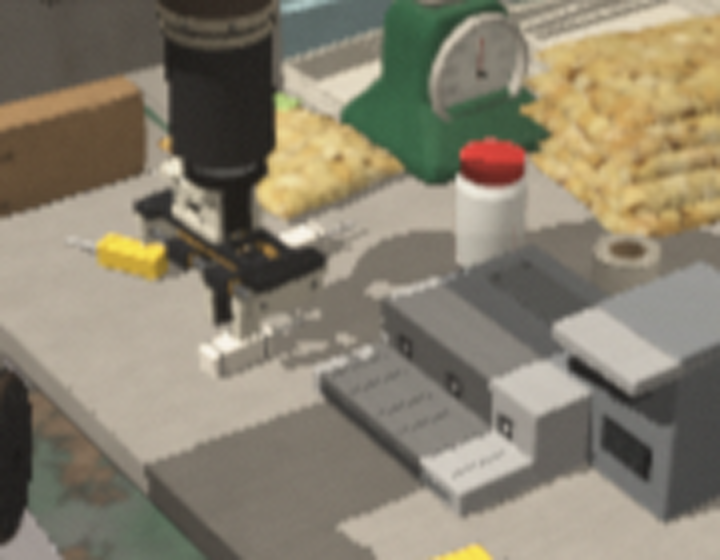

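```bash
python3 -m jog '0 0 0 0 0 0 -1;0 0 0 0 0 0 -1'; python3 - <<'E'
from h import *
im,d=snap('scene','s3.png')
cv2.imwrite('pics/s3z.png',cv2.resize(im[180:240,200:260],None,fx=10,fy=10,interpolation=cv2.INTER_CUBIC)[:,:,::-1])
W=world('scene',d)
np.set_printoptions(precision=3,suppress=True,linewidth=150)
for u in (224,228,230,232,236,240): print(u,[(v,*np.round(W[v,u],3)) for v in range(194,226,4)])
print(ctrl.get_obs()['opening'])
E
```

```text
clock: 4.8
tool_pos: [0.396, 0.2332, 0.0087]
orientation: [180.0, -0.0, -80.4]
force: [0.0, -0.6, 0.1]
opening: 0.0019
224 [(194, np.float64(0.378), np.float64(0.218), np.float64(0.131)), (198, np.float64(0.367), np.float64(0.198), np.float64(0.129)), (202, np.float64(0.366), np.float64(0.197), np.float64(0.113)), (206, np.float64(0.385), np.float64(0.24), np.float64(0.066)), (210, np.float64(0.386), np.float64(0.243), np.float64(0.046)), (214, np.float64(0.402), np.float64(0.28), np.float64(0.002)), (218, np.float64(0.375), np.float64(0.224), np.float64(0.025)), (222, np.float64(0.37), np.float64(0.216), np.float64(0.013))]
228 [(194, np.float64(0.377), np.float64(0.184), np.float64(0.149)), (198, np.float64(0.382), np.float64(0.196), np.float64(0.124)), (202, np.float64(0.373), np.float64(0.178), np.float64(0.121)), (206, np.float64(0.389), np.float64(0.213), np.float64(0.079)), (210, np.float64(0.388), np.float64(0.214), np.float64(0.062)), (214, np.float64(0.389), np.float64(0.218), np.float64(0.041)), (218, np.float64(0.389), np.float64(0.219), np.float64(0.023)), (222, np.float
[... 1436 characters left out ...]
t64(0.226), np.float64(0.024)), (218, np.float64(0.423), np.float64(0.221), np.float64(0.011)), (222, np.float64(0.414), np.float64(0.204), np.float64(0.005))]
240 [(194, np.float64(0.414), np.float64(0.165), np.float64(0.147)), (198, np.float64(0.403), np.float64(0.144), np.float64(0.146)), (202, np.float64(0.399), np.float64(0.136), np.float64(0.135)), (206, np.float64(0.402), np.float64(0.144), np.float64(0.113)), (210, np.float64(0.468), np.float64(0.274), np.float64(0.002)), (214, np.float64(0.457), np.float64(0.254), np.float64(-0.002)), (218, np.float64(0.442), np.float64(0.225), np.float64(0.001)), (222, np.float64(0.433), np.float64(0.209), np.float64(-0.004))]
0.0009029978152417993
```

View pics/s3z.png

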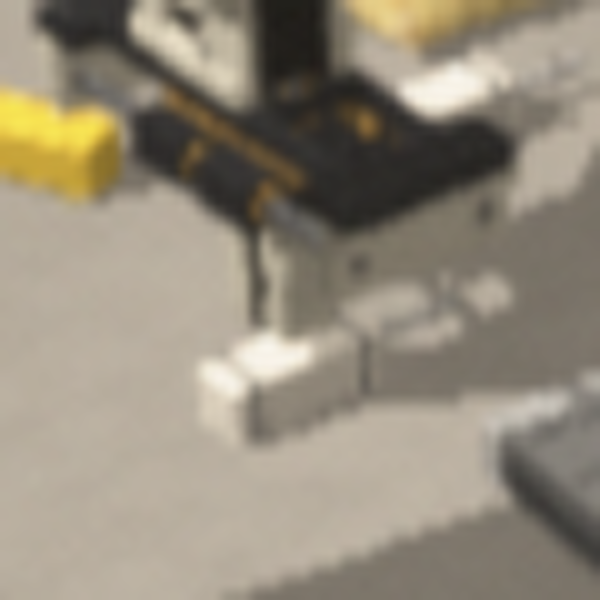

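The fingers shut completely with no contact force, and the picture shows them ending just above the handle. So the true tips are about 20 mm higher than the reading suggests. I'll open and measure the tip height.

```bash
python3 -m jog '0 0 0 0 0 0 0.4;0 0 0 0 0 0 0.4;0 0 0 0 0 0 0.4;0 0 0 0 0 0 0.4;0 0 0 0 0 0 0.4;0 0 0 0 0 0 0.4'; python3 - <<'E'
from h import *
im,d=snap('scene','s4.png')
cv2.imwrite('pics/s4z.png',cv2.resize(im[180:240,200:260],None,fx=10,fy=10,interpolation=cv2.INTER_CUBIC)[:,:,::-1])
o=ctrl.get_obs();print(o['opening'],o['tool_pos'],o['force'],o['joint_pos'])
K,T=cam('scene')
a=np.radians(o['orientation'][2]);h=o['opening']/2
for s in(-1,1):
    p=o['tool_pos']+s*h*np.array([np.cos(a),np.sin(a),0]);q=K@(T[:3,:3]@p+T[:3,3]);print(p,(q[:2]/q[2]-[200,180])*10)
E
```

```text
clock: 5.6
tool_pos: [0.396, 0.2332, 0.0088]
orientation: [180.0, -0.0, -80.4]
force: [0.6, 0.3, -0.9]
opening: 0.0555
0.05771745729983361 [0.39604058 0.23322521 0.00875923] [ 0.60917155  0.44752542 -1.15105264] [ 5.51584689e+01  1.30666285e+01 -3.95197095e+01  2.11727758e-04
 -3.74139946e+01  4.44217539e+01]
[0.39123759 0.26168145 0.00875923] [236.02313631 355.65326116]
[0.40084358 0.20476897 0.00875923] [327.89314426 421.3622187 ]
```

View pics/s4z.png

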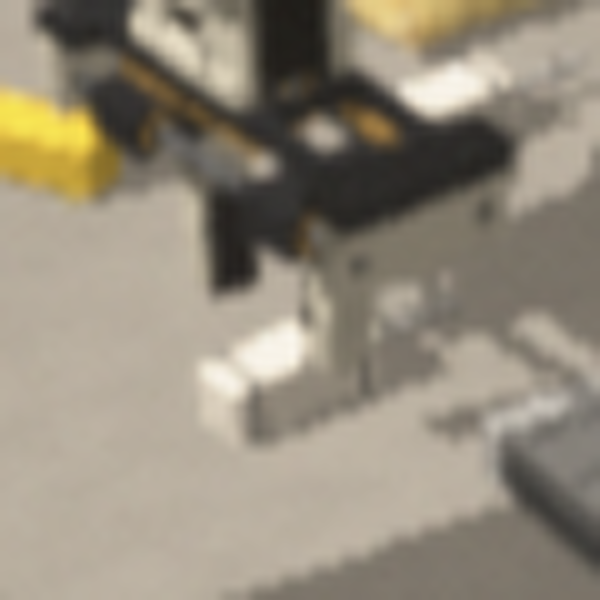

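```bash
python3 -m jog '0 0 0 0 0 0.2 0.4;0 0 0 0 0 0.1 0.4;0 0 0 0 0 0 0.4'; python3 -m jog '0 0 0 0 0 0.1 0.4;0 0 0 0 0 0 0.4';python3 - <<'E'
from h import *
im,d=snap('scene','s5.png')
cv2.imwrite('pics/s5z.png',cv2.resize(im[180:240,200:260],None,fx=10,fy=10,interpolation=cv2.INTER_CUBIC)[:,:,::-1])
E
```

```text
clock: 6.02
tool_pos: [0.3957, 0.2328, -0.0038]
orientation: [179.9, -0.1, -80.4]
force: [0.7, -0.1, -0.9]
opening: 0.0612
clock: 6.28
tool_pos: [0.3959, 0.2331, -0.0075]
orientation: [180.0, -0.0, -80.4]
force: [0.1, -0.8, 0.1]
opening: 0.0612
```

View pics/s5z.png

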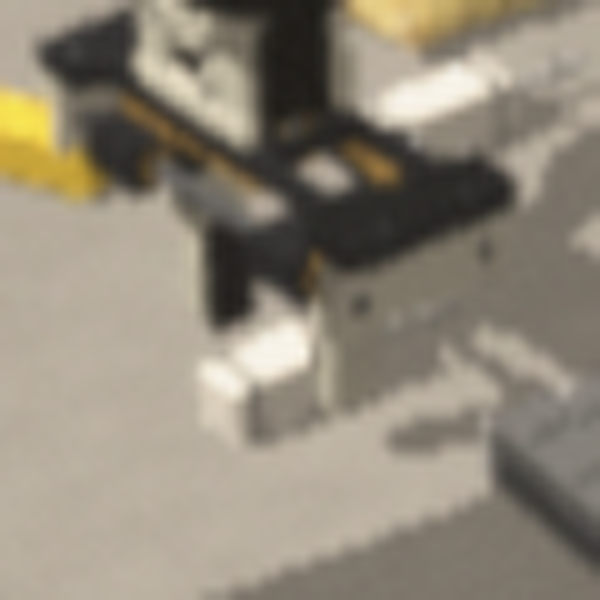

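```bash
python3 -m jog '0 0 0 0 0 0.1 0.4;0 0 0 0 0 0.1 0.4;0 0 0 0 0 0 0.4';python3 -m jog '0 0 0 0 0 0 -1;0 0 0 0 0 0 -1;0 0 0 0 0 0 -1;0 0 0 0 0 0 -1;0 0 0 0 0 0 -1;0 0 0 0 0 0 -1;0 0 0 0 0 0 -1;0 0 0 0 0 0 -1';python3 - <<'E'
from h import *
im,d=snap('scene','s6.png')
cv2.imwrite('pics/s6z.png',cv2.resize(im[180:240,200:260],None,fx=10,fy=10,interpolation=cv2.INTER_CUBIC)[:,:,::-1])
E
```

```text
clock: 6.7
tool_pos: [0.3958, 0.2329, -0.0156]
orientation: [180.0, -0.0, -80.4]
force: [-0.1, -0.1, 0.7]
opening: 0.0614
clock: 7.7
tool_pos: [0.3961, 0.2333, -0.0152]
orientation: [-180.0, 0.0, -80.4]
force: [-0.4, 0.2, 1.7]
opening: 0.0255
```

View pics/s6z.png

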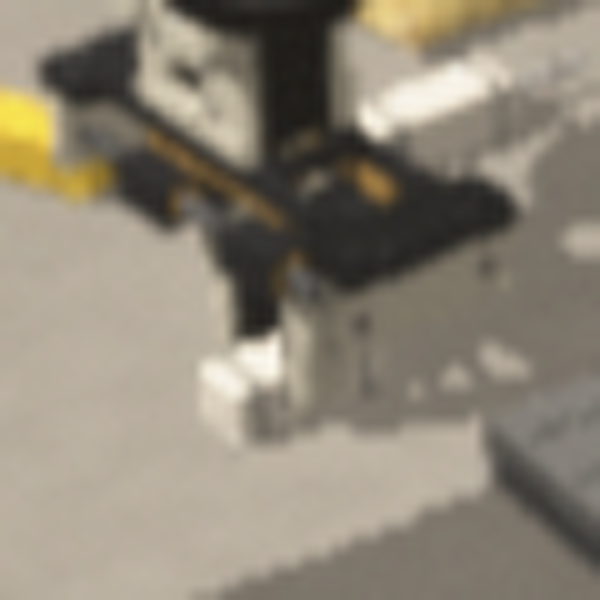

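The grasp holds at 25.5 mm. The z reading runs about 20 mm below the true height, so from here I'll work relative to contact: handle centre z = reading + 0.028. Now I lift and go to the middle opening.

```bash
python3 -m jog '0 0 0 0 0 -0.5 -1;0 0 0 0 0 -1 -1;0 0 0 0 0 -1 -1;0 0 0.5 0 0 0 -1;0 0 0.5 0 0 0 -1;0 0 0 0 0 0 -1'; python3 - <<'E'
from h import *
im,d=snap('top','t1.png'); 
cv2.imwrite('pics/t1z.png',cv2.resize(im[150:290,150:310],None,fx=4.5,fy=4.2,interpolation=cv2.INTER_CUBIC)[:,:,::-1])
p=unit(-0.1,0.05,0.03);print(p);plan(p,[180,0,-86])
for uv in [(192,195),(196,200)]: print(white_probe('top',im,d,uv))
E
```

```text
clock: 8.5
tool_pos: [0.3958, 0.233, 0.0846]
orientation: [180.0, -0.0, -86.1]
force: [-0.0, 0.0, -0.6]
opening: 0.0259
[0.41825577 0.03940256 0.03      ]
pose [0.3958 0.233  0.0846] [ 1.7998e+02 -2.0000e-02 -8.6090e+01] F [-0.4 -0.3 -1.4] open 0.0257 t 8.55
rot units [ 0.   -0.   -0.02]  shift units (final axes) [ 4.87 -0.22  1.36]
(((560.1829833984375, 375.7676086425781), (7.85547399520874, 24.046262741088867), 8.88532543182373), 14, np.float64(0.026016165593240714), array([560.1412, 374.8518], dtype=float32))
(((560.1829833984375, 375.7676086425781), (7.85547399520874, 24.046262741088867), 8.88532543182373), 14, np.float64(0.026016165593240714), array([560.1412, 374.8518], dtype=float32))
```

View pics/t1z.png

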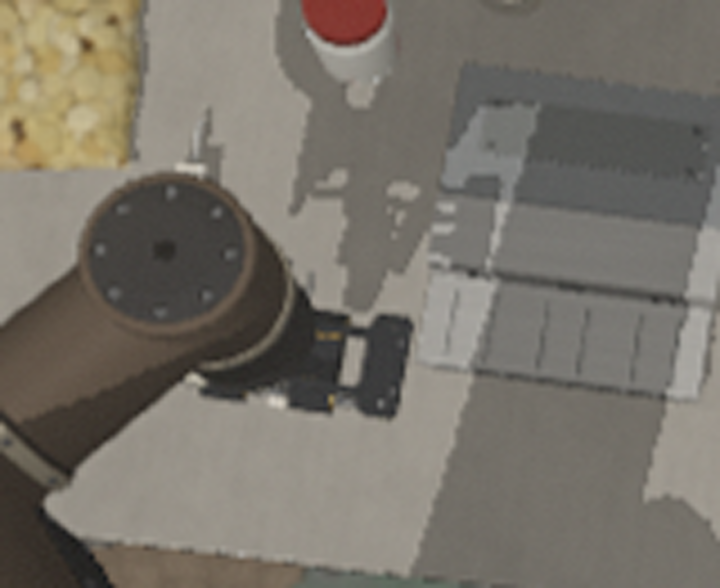

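The top view shows the arm over A's old spot, with B's front end still visible at crop (195,160). Carrying on to the opening.

```bash
python3 -m jog '0 0 0 0.7 0 0 -1;0 0 0 0.9 0 0 -1;0 0 0 0.9 0 0 -1;0 0 0 0.9 -0.1 0 -1;0 0 0 0.9 -0.1 0.4 -1;0 0 0 0.6 0 0.5 -1;0 0 0 0 0 0.4 -1;0 0 0 0 0 0 -1'; python3 - <<'E'
from h import *
for n in ('scene','top'):
    im,d=snap(n,n+'2.png')
    if n=='scene': cv2.imwrite('pics/s7z.png',cv2.resize(im[170:260,220:340],None,fx=6,fy=6,interpolation=cv2.INTER_CUBIC)[:,:,::-1])
    else: cv2.imwrite('pics/t2z.png',cv2.resize(im[150:270,200:340],None,fx=5,fy=5,interpolation=cv2.INTER_CUBIC)[:,:,::-1])
p=unit(-0.1,0.05,0.0138);print(p);plan(p,[180,0,-86])
E
```

```text
clock: 9.55
tool_pos: [0.4162, 0.0373, 0.0318]
orientation: [179.8, -0.1, -86.2]
force: [-0.3, 0.1, -1.2]
opening: 0.0258
[0.41825577 0.03940256 0.0138    ]
pose [0.4174 0.0383 0.033 ] [ 1.7999e+02 -2.0000e-02 -8.6100e+01] F [ 0.3  0.5 -0.4] open 0.0258 t 9.65
rot units [ 0.   -0.   -0.02]  shift units (final axes) [-0.02 -0.02  0.48]
```

View pics/s7z.png

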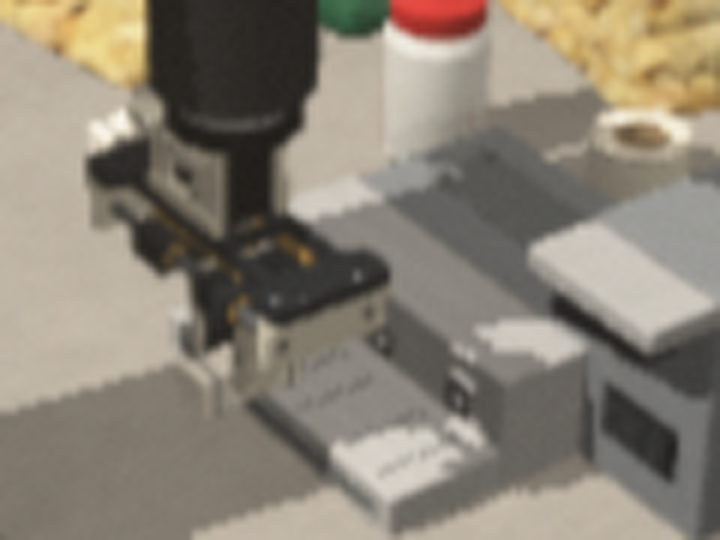

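View pics/t2z.png

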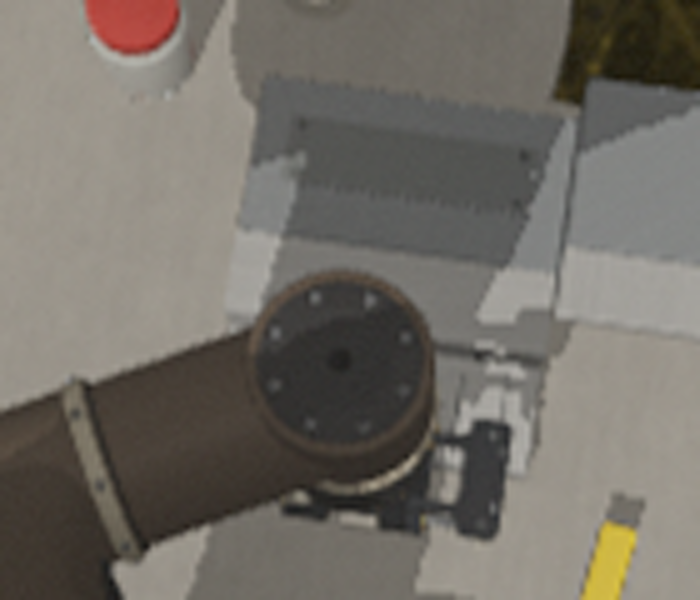

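```bash
python3 - <<'E'
from h import *
im=cv2.imread('pics/scene0.png')
s=im[205:250,255:315];f=13
z=cv2.resize(s,None,fx=f,fy=f,interpolation=cv2.INTER_CUBIC)
K,T=cam('scene')
for y in (.125,.05,-.025):
    pts=[]
    for dy,dz in ((-6,-6),(6,-6),(6,6),(-6,6)):
        p=unit(0,y+dy/1000,.041+dz/1000);q=K@(T[:3,:3]@p+T[:3,3]);q=q[:2]/q[2]
        pts.append((q-[255,205]+.5)*f-.5)
    print(y,np.mean(pts,0)/f+[255,205]); cv2.polylines(z,[np.int32(pts)],True,(0,255,0),1)
cv2.imwrite('pics/op.png',z)
E
```

```text
0.125 [270.68505624 217.6165051 ]
0.05 [282.79375704 227.26521273]
-0.025 [295.63898617 237.50081143]
```

View pics/op.png

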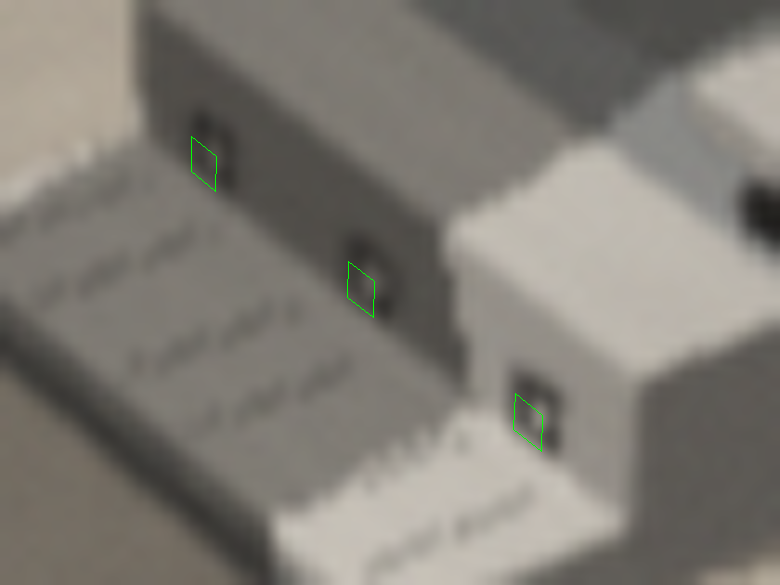

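```bash
python3 -m jog '0 0 0 0 0 0.3 -1;0 0 0 0 0 0.15 -1;0 0 0 0 0 0 -1'; python3 - <<'E'
from h import *
p=unit(-0.1,0.05,0.0138);print(p);plan(p,[180,0,-86])
im,d=snap('scene','s8.png')
cv2.imwrite('pics/s8z.png',cv2.resize(im[195:250,240:310],None,fx=10,fy=10,interpolation=cv2.INTER_CUBIC)[:,:,::-1])
E
```

```text
clock: 10.02
tool_pos: [0.4167, 0.0381, 0.0143]
orientation: [179.9, -0.0, -86.1]
force: [0.2, 1.1, -0.8]
opening: 0.0254
[0.41825577 0.03940256 0.0138    ]
pose [0.4167 0.0381 0.0143] [ 1.7994e+02 -3.0000e-02 -8.6130e+01] F [ 0.2  1.1 -0.8] open 0.0254 t 10.03
rot units [ 0.01 -0.01 -0.02]  shift units (final axes) [-0.03 -0.04  0.01]
```

View pics/s8z.png

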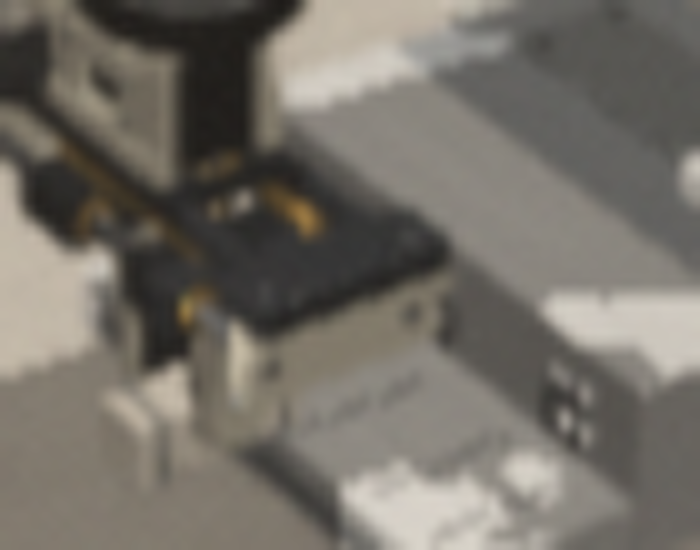

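```bash
python3 -m jog '0 0 0 -0.03 -0.25 0 -1;0 0 0 0 -0.25 0 -1;0 0 0 0 -0.25 0 -1;0 0 0 0 0 0 -1'; python3 -c "
from h import *
plan(unit(-0.035,0.05,0.0138),[180,0,-86])"
```

```text
clock: 10.58
tool_pos: [0.448, 0.0415, 0.0147]
orientation: [-180.0, 0.0, -86.2]
force: [-0.1, -1.4, -1.1]
opening: 0.0259
pose [0.448  0.0415 0.0147] [-179.99    0.    -86.18] F [-0.1 -1.4 -1.1] open 0.0259 t 10.57
rot units [-0.    0.   -0.03]  shift units (final axes) [ 0.   -0.88  0.02]
```

```bash
python3 -m jog '0 0 0 0 -0.2 0 -1;0 0 0 0 -0.2 0 -1;0 0 0 0 -0.2 0 -1;0 0 0 0 0 0 -1';python3 -m jog '0 0 0 0 -0.1 0 -1;0 0 0 0 -0.1 0 -1;0 0 0 0 0 0 -1'; python3 - <<'E'
from h import *
plan(unit(-0.035,0.05,0.0138),[180,0,-86])
im,d=snap('scene','s9.png')
cv2.imwrite('pics/s9z.png',cv2.resize(im[195:250,240:310],None,fx=10,fy=10,interpolation=cv2.INTER_CUBIC)[:,:,::-1])
E
```

```text
clock: 11.08
tool_pos: [0.4716, 0.0431, 0.0147]
orientation: [-180.0, 0.0, -86.2]
force: [0.4, 0.5, -0.6]
opening: 0.0254
clock: 11.45
tool_pos: [0.4792, 0.0436, 0.0148]
orientation: [-180.0, 0.0, -86.1]
force: [-0.2, -0.6, -0.5]
opening: 0.0257
pose [0.4792 0.0436 0.0148] [-179.99    0.    -86.15] F [-0.2 -0.6 -0.5] open 0.0257 t 11.45
rot units [-0.    0.   -0.03]  shift units (final axes) [-0.   -0.1   0.02]
```

View pics/s9z.png

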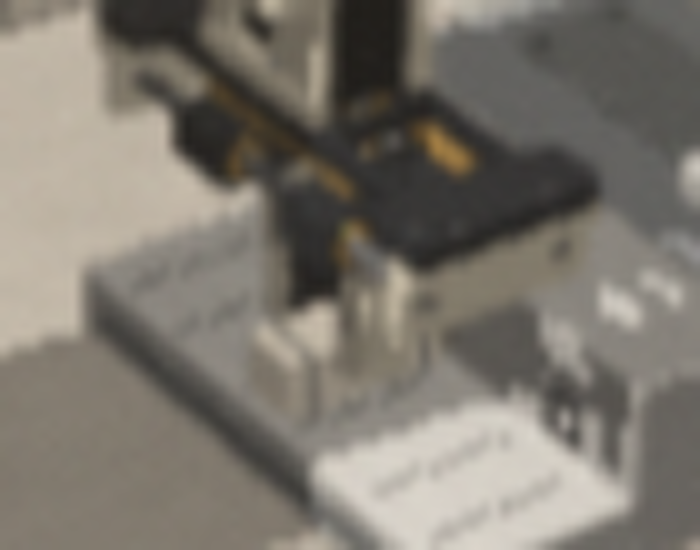

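It's sliding in freely with about 4 mm left. I'll push on until it meets the face.

```bash
python3 -m jog '0 0 0 0 -0.08 0.02 -1;0 0 0 0 0 0 -1';python3 -m jog '0 0 0 0 -0.05 0.01 -1;0 0 0 0 0 0 -1'; python3 -m jog '0 0 0 0 -0.05 0 -1;0 0 0 0 0 0 -1'; python3 -m jog '0 0 0 0 -0.05 0 -1;0 0 0 0 0 0 -1'
```

```text
clock: 11.75
tool_pos: [0.4824, 0.0438, 0.0139]
orientation: [-180.0, 0.0, -86.2]
force: [0.0, 0.7, -0.6]
opening: 0.0255
clock: 12.0
tool_pos: [0.4832, 0.0435, 0.0132]
orientation: [179.9, -0.0, -86.2]
force: [-3.2, -0.6, 0.2]
opening: 0.0256
clock: 12.25
tool_pos: [0.4832, 0.0432, 0.0128]
orientation: [179.7, -0.1, -86.2]
force: [-9.8, 2.3, 4.0]
opening: 0.0255
clock: 12.5
tool_pos: [0.4831, 0.0431, 0.0128]
orientation: [179.5, -0.1, -86.2]
force: [-19.5, 6.6, 13.8]
opening: 0.0253
```

```bash
python3 -m jog '0 0 0 0 0.05 -0.02 -1;0 0 0 0 0 0 -1'; python3 -m jog '0 0 0 0 0 0 -0.2;0 0 0 0 0 0 -0.1;0 0 0 0 0 0 0;0 0 0 0 0 0 0;0 0 0 0 0 0 0'
```

```text
clock: 12.75
tool_pos: [0.4832, 0.0432, 0.0134]
orientation: [179.7, -0.1, -86.2]
force: [-7.9, 1.7, -2.2]
opening: 0.0256
clock: 13.38
tool_pos: [0.4863, 0.0441, 0.0144]
orientation: [-180.0, 0.0, -86.2]
force: [-0.0, 0.3, -0.7]
opening: 0.044
```

```bash
python3 -m jog '0 0 0 0 0 -0.5 0;0 0 0 0 0 -1 0;0 0 0 0 0 -1 0;0 0 0 -0.9 0.3 -1 0.5;0 0 0 -1 0.3 0 0.6;0 0 0 -1 0 0 0.6;0 0 0 0 0 0 0.6'; python3 - <<'E'
from h import *
np.set_printoptions(precision=4,suppress=True)
im,d=snap('scene','s10.png')
cv2.imwrite('pics/s10z.png',cv2.resize(im[150:270,200:340],None,fx=5,fy=5,interpolation=cv2.INTER_CUBIC)[:,:,::-1])
im,d=snap('top','t10.png')
cv2.imwrite('pics/t10z.png',cv2.resize(im[150:290,150:310],None,fx=4.5,fy=4.2,interpolation=cv2.INTER_CUBIC)[:,:,::-1])
for n in('scene','top'): print(n,nets.boxes_of('probe_0_center',n))
print(ctrl.get_obs()['tool_pos'])
E
```

```text
clock: 14.25
tool_pos: [0.4544, 0.1603, 0.1546]
orientation: [-180.0, 0.0, -86.0]
force: [-0.1, -1.0, -0.6]
opening: 0.0699
scene [{'location': [0.5277, 0.3643, 0.0189], 'score': 0.48}]
top []
[0.4543 0.1576 0.1542]
```

View pics/s10z.png

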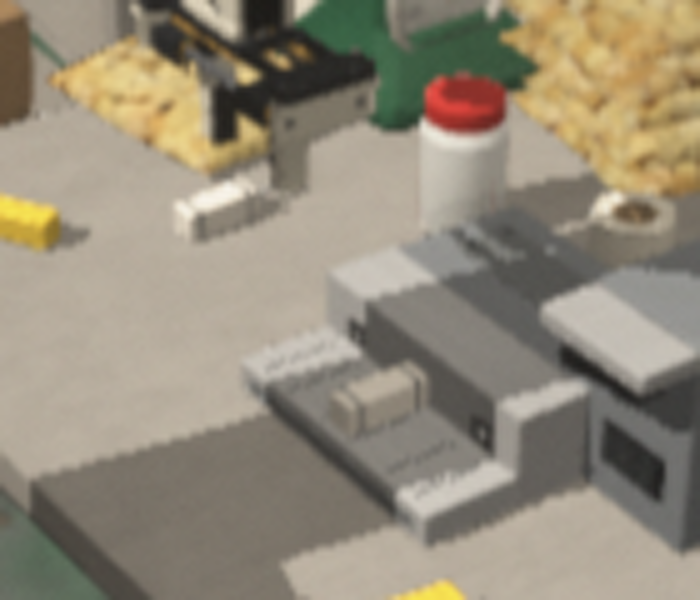

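View pics/t10z.png

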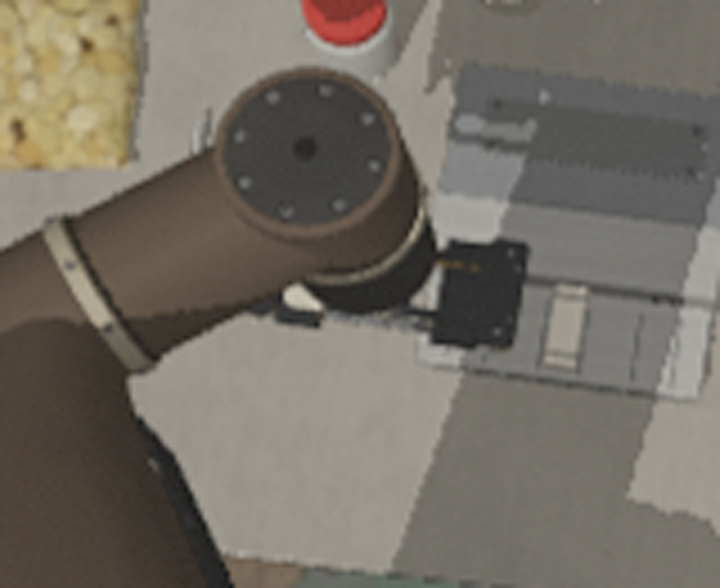

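Both views show A home in the middle opening, with its handle on the ledge touching the face. B now needs measuring again.

```bash
python3 - <<'E'
from h import *
im0=np.load('/tmp/scene_i.npy');d=np.load('/tmp/scene_d.npy')
print(white_probe('scene',im0,d,(243,192),r=16))
W=world('scene',d);sl=(slice(176,208),slice(227,259));I=im0[sl].astype(int);z=W[sl][...,2]
m=(I.min(-1)>150)&(I.max(-1)-I.min(-1)<45)&(z<.04)
P=(W[sl][m][:,:2]*1000).astype(np.float32);print(m.sum(),cv2.minAreaRect(P),cv2.fitLine(P,cv2.DIST_HUBER,0,.1,.1).ravel())
plan([0.53,0.371,0.08],[180,0,-81.5])
E
```

```text
(((531.3162841796875, 369.6955261230469), (70.74217224121094, 34.187408447265625), 6.640491962432861), 66, np.float64(0.024866155663568257), array([530.58496, 369.85806], dtype=float32))
622 ((540.4320068359375, 387.77105712890625), (239.5907745361328, 129.47390747070312), 62.87541580200195) [9.8968312e-02 9.9509060e-01 5.1826135e+02 3.8036331e+02]
pose [0.4543 0.1576 0.1542] [ 1.7998e+02 -2.0000e-02 -8.6180e+01] F [ 0.2  0.6 -0.9] open 0.0699 t 14.45
rot units [ 0.   -0.   -0.82]  shift units (final axes) [-5.   -2.66  1.85]
```

```bash
python3 - <<'E'
from h import *
im=cv2.imread('pics/top0.png')
d=np.load('/tmp/scene_d.npy')
# bag from scene
W=world('scene',d);m=(W[...,2]>0.012)&(W[...,0]>.42)&(W[...,0]<.66)&(W[...,1]>.40)&(W[...,1]<.6)&(W[...,2]<.4)
P=W[m];
import itertools
for x in np.arange(.42,.66,.04):
    print(round(x,2),[ (round(y,2),round(float(np.nanmax(P[(abs(P[:,0]-x-.02)<.02)&(abs(P[:,1]-y-.02)<.02)][:,2],initial=0)),3)) for y in np.arange(.40,.6,.04)])
E
python3 -m jog '0 0 -0.8 0 0 -0.3 0.6;0 0 0 -1 -0.5 0 0.6;0 0 0 -1 -0.5 0 0.6;0 0 0 -1 -0.6 0 0.6;0 0 0 -1 -0.5 0 0.6;0 0 0 -1 -0.5 0 0.6;0 0 0 0 0 0 0.6'
python3 - <<'E'
from h import *
plan([0.53,0.371,0.04],[180,0,-81.5])
im,d=snap('scene','s11.png')
cv2.imwrite('pics/s11z.png',cv2.resize(im[130:250,180:320],None,fx=5,fy=5,interpolation=cv2.INTER_CUBIC)[:,:,::-1])
E
```

```text
0.42 [(np.float64(0.4), 0.0), (np.float64(0.44), 0.0), (np.float64(0.48), 0.0), (np.float64(0.52), 0.0), (np.float64(0.56), 0.0)]
0.46 [(np.float64(0.4), 0.0), (np.float64(0.44), 0.0), (np.float64(0.48), 0.0), (np.float64(0.52), 0.0), (np.float64(0.56), 0.0)]
0.5 [(np.float64(0.4), 0.0), (np.float64(0.44), 0.0), (np.float64(0.48), 0.024), (np.float64(0.52), 0.03), (np.float64(0.56), 0.033)]
0.54 [(np.float64(0.4), 0.022), (np.float64(0.44), 0.033), (np.float64(0.48), 0.035), (np.float64(0.52), 0.037), (np.float64(0.56), 0.038)]
0.58 [(np.float64(0.4), 0.016), (np.float64(0.44), 0.03), (np.float64(0.48), 0.037), (np.float64(0.52), 0.035), (np.float64(0.56), 0.036)]
0.62 [(np.float64(0.4), 0.0), (np.float64(0.44), 0.024), (np.float64(0.48), 0.0), (np.float64(0.52), 0.036), (np.float64(0.56), 0.031)]
0.66 [(np.float64(0.4), 0.0), (np.float64(0.44), 0.0), (np.float64(0.48), 0.0), (np.float64(0.52), 0.0), (np.float64(0.56), 0.0)]
clock: 15.32
tool_pos: [0.5289, 0.3726, 0.1649]
orientation: [179.9, -0.1, -81.6]
force: [-0.0, -1.0, -0.1]
opening: 0.0703
pose [0.5289 0.3726 0.1649] [ 1.7995e+02 -6.0000e-02 -8.1550e+01] F [-0.  -1.  -0.1] open 0.0703 t 15.32
rot units [ 0.01 -0.01 -0.01]  shift units (final axes) [ 0.04 -0.02  3.12]
```

View pics/s11z.png

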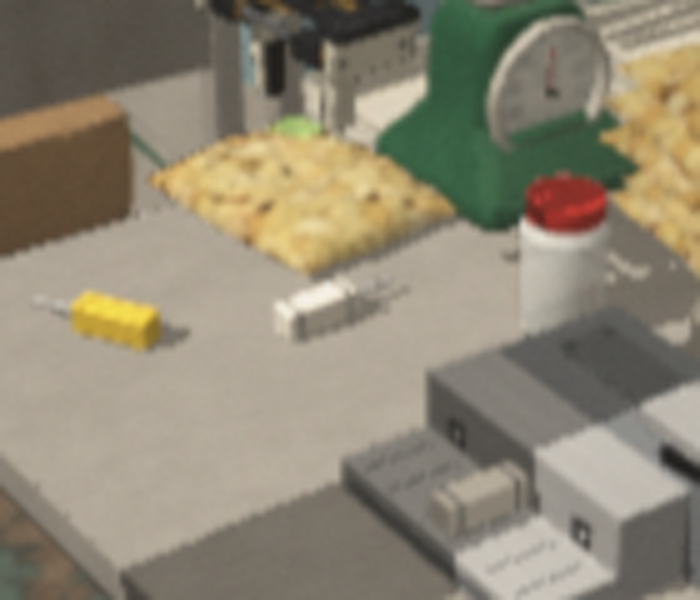

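B lies clear and untouched at crop (320,310). I'll descend with a moderate opening, because the bag's edge is close by.

```bash
python3 - <<'E'
from h import *
im0=np.load('/tmp/scene_i.npy');d=np.load('/tmp/scene_d.npy')
print(white_probe('scene',im0,d,(244,192)))
E
python3 -m jog '0 0 0 0.05 0 1 0.15;0 0 0 0 0 1 0.15;0 0 0 0 0 1 0.15;0 0 0 0 0 0.3 0.15;0 0 0 0 0 0 0.15'
python3 - <<'E'
from h import *
plan([0.531,0.371,-0.0152],[180,0,-81.5])
im,d=snap('scene','s12.png')
cv2.imwrite('pics/s12z.png',cv2.resize(im[150:230,200:290],None,fx=8,fy=7.5,interpolation=cv2.INTER_CUBIC)[:,:,::-1])
E
```

```text
(((533.4326782226562, 369.7436218261719), (73.69509887695312, 35.346561431884766), 5.768930912017822), 67, np.float64(0.02558627593799001), array([531.9784 , 369.15213], dtype=float32))
clock: 16.0
tool_pos: [0.5285, 0.3684, 0.0345]
orientation: [180.0, -0.0, -81.6]
force: [-0.8, 0.8, 0.5]
opening: 0.0504
pose [0.5285 0.3684 0.0345] [ 1.7998e+02 -4.0000e-02 -8.1600e+01] F [-0.8  0.8  0.5] open 0.0504 t 16.0
rot units [ 0.   -0.01 -0.02]  shift units (final axes) [-0.05 -0.07  1.24]
```

View pics/s12z.png

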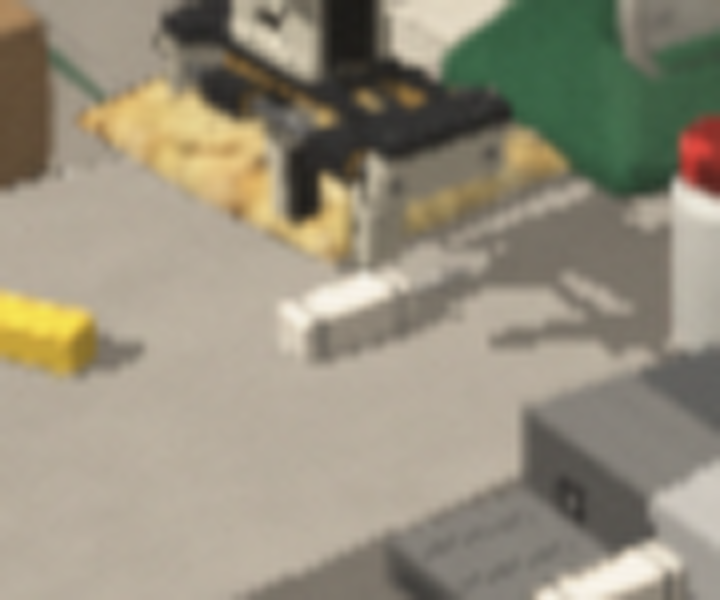

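```bash
python3 -m jog '0 0 0 -0.05 -0.05 0.5 0.15;0 0 0 0 0 0.4 0.15;0 0 0 0 0 0 0.15'; python3 -m jog '0 0 0 0 0 0.2 0.15;0 0 0 0 0 0.1 0.15;0 0 0 0 0 0 0.15';python3 - <<'E'
from h import *
plan([0.531,0.371,-0.0152],[180,0,-81.5])
im,d=snap('scene','s13.png')
cv2.imwrite('pics/s13z.png',cv2.resize(im[150:230,200:290],None,fx=8,fy=7.5,interpolation=cv2.INTER_CUBIC)[:,:,::-1])
E
```

```text
clock: 16.42
tool_pos: [0.529, 0.3706, -0.0033]
orientation: [179.9, -0.1, -81.6]
force: [0.9, 0.6, 0.6]
opening: 0.0504
clock: 16.8
tool_pos: [0.5298, 0.3714, -0.0139]
orientation: [180.0, -0.0, -81.6]
force: [0.5, -0.1, -1.5]
opening: 0.0504
pose [ 0.5298  0.3714 -0.0139] [ 1.7998e+02 -2.0000e-02 -8.1560e+01] F [ 0.5 -0.1 -1.5] open 0.0504 t 16.8
rot units [ 0.   -0.   -0.01]  shift units (final axes) [ 0.02 -0.03  0.03]
```

View pics/s13z.png

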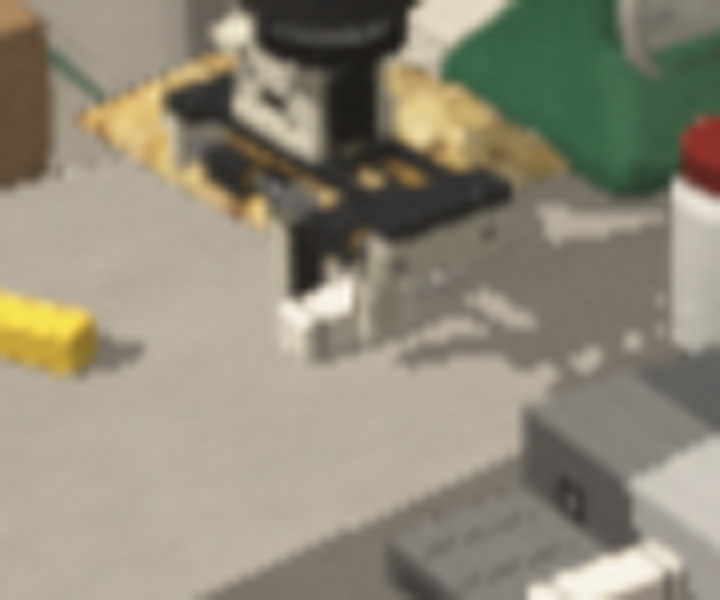

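The fingers straddle B's handle, so I close and lift.

```bash
python3 -m jog '0 0 0 0 0 0.03 0.15;0 0 0 0 0 0 -1;0 0 0 0 0 0 -1;0 0 0 0 0 0 -1;0 0 0 0 0 0 -1;0 0 0 0 0 0 -1;0 0 0 0 0 0 -1;0 0 0 0 0 0 -1'; python3 -m jog '0 0 0 0 0 -0.5 -1;0 0 0 0 0 -1 -1;0 0 0 0 0 -1 -1;0 0 0.4 0 0 0 -1;0 0 0.4 0 0 0 -1;0 0 0 0 0 0 -1'
python3 -c "
from h import *
UO[:]=(.522,-.0037);print(unit(-0.1,0.125,0.03));plan(unit(-0.1,0.125,0.03),[180,0,-86])"
```

```text
clock: 17.85
tool_pos: [0.5299, 0.3716, -0.0147]
orientation: [-180.0, 0.0, -81.6]
force: [-1.2, 0.9, 1.7]
opening: 0.0257
clock: 18.6
tool_pos: [0.5297, 0.3714, 0.085]
orientation: [180.0, -0.0, -86.1]
force: [0.8, -0.4, -0.2]
opening: 0.0263
[0.41352404 0.11401986 0.03      ]
pose [0.5297 0.3714 0.085 ] [ 1.7998e+02 -1.0000e-02 -8.6140e+01] F [ 0.8 -0.4 -0.2] open 0.0263 t 18.6
rot units [ 0.   -0.   -0.03]  shift units (final axes) [6.22 3.35 1.38]
```

```bash
python3 -m jog '0 0 0 0.6 0.6 0 -1;0 0 0 0.9 0.7 0 -1;0 0 0 0.9 0.6 0 -1;0 0 0 0.9 0.5 0 -1;0 0 0 0.9 0.5 0 -1;0 0 0 0.9 0.5 0 -1;0 0 0 0.9 0 0 -1;0 0 0 0.2 0 0 -1'; python3 -c "
from h import *
UO[:]=(.522,-.0037);plan(unit(-0.1,0.125,0.0143),[180,0,-86])"
```

```text
clock: 19.6
tool_pos: [0.4104, 0.1134, 0.0853]
orientation: [-180.0, 0.0, -86.2]
force: [-0.1, 0.3, -0.9]
opening: 0.0259
pose [0.4104 0.1134 0.0853] [-1.800e+02  1.000e-02 -8.618e+01] F [-0.1  0.3 -0.9] open 0.0259 t 19.6
rot units [-0.    0.   -0.03]  shift units (final axes) [-0.01 -0.08  1.77]
```

```bash
python3 -m jog '0 0 0 0 -0.08 0.9 -1;0 0 0 0 0 0.7 -1;0 0 0 0 0 0.17 -1;0 0 0 0 0 0 -1;0 0 0 0 0 0 -1';  python3 - <<'E'
from h import *
UO[:]=(.522,-.0037);plan(unit(-0.1,0.125,0.0143),[180,0,-86])
im,d=snap('scene','s14.png')
cv2.imwrite('pics/s14z.png',cv2.resize(im[175:245,235:315],None,fx=9,fy=8.5,interpolation=cv2.INTER_CUBIC)[:,:,::-1])
E
```

```text
clock: 20.23
tool_pos: [0.4148, 0.1159, 0.0152]
orientation: [-179.9, 0.1, -86.1]
force: [0.2, 0.3, -0.5]
opening: 0.0257
pose [0.4148 0.1159 0.0152] [-1.7992e+02  5.0000e-02 -8.6110e+01] F [ 0.2  0.3 -0.5] open 0.0257 t 20.23
rot units [-0.01  0.01 -0.02]  shift units (final axes) [0.04 0.04 0.02]
```

View pics/s14z.png

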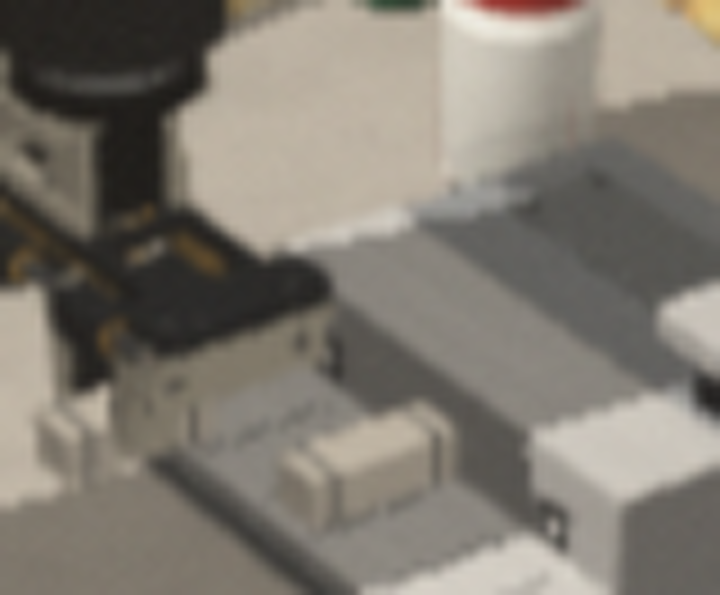

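```bash
python3 -m jog '0 0 0 0.04 -0.15 0.01 -1;0 0 0 0 -0.25 0 -1;0 0 0 0 -0.25 0 -1;0 0 0 0 0 0 -1'; python3 -c "
from h import *
UO[:]=(.522,-.0037);plan(unit(-0.035,0.125,0.0138),[180,0,-86])"
```

```text
clock: 20.78
tool_pos: [0.4411, 0.1155, 0.0139]
orientation: [-180.0, 0.0, -86.2]
force: [0.1, 0.9, -1.1]
opening: 0.026
pose [0.4411 0.1155 0.0139] [-179.99    0.    -86.19] F [ 0.1  0.9 -1.1] open 0.026 t 20.77
rot units [-0.    0.   -0.03]  shift units (final axes) [-0.01 -0.93  0.  ]
```

```bash
python3 -m jog '0 0 0 -0.01 -0.2 0 -1;0 0 0 0 -0.2 0 -1;0 0 0 0 -0.2 0 -1;0 0 0 0 0 0 -1';python3 -m jog '0 0 0 0 -0.15 0 -1;0 0 0 0 -0.05 0 -1;0 0 0 0 0 0 -1';python3 -m jog '0 0 0 0 -0.1 0.02 -1;0 0 0 0 0 0 -1'; python3 -c "
from h import *
UO[:]=(.522,-.0037);plan(unit(-0.035,0.125,0.0138),[180,0,-86])"
```

```text
clock: 21.28
tool_pos: [0.4647, 0.1175, 0.0139]
orientation: [-180.0, -0.0, -86.2]
force: [0.3, -0.7, -1.2]
opening: 0.0259
clock: 21.65
tool_pos: [0.4721, 0.1179, 0.014]
orientation: [-180.0, 0.0, -86.2]
force: [-0.4, -0.9, -0.8]
opening: 0.0254
clock: 21.9
tool_pos: [0.4763, 0.1182, 0.0132]
orientation: [-180.0, 0.0, -86.1]
force: [0.4, 0.3, -0.1]
opening: 0.0258
pose [0.4763 0.1182 0.0132] [-179.99    0.    -86.14] F [ 0.4  0.3 -0.1] open 0.0258 t 21.9
rot units [-0.    0.   -0.03]  shift units (final axes) [-0.   -0.05 -0.02]
```

```bash
python3 -m jog '0 0 0 0 -0.06 0 -1;0 0 0 0 0 0 -1';python3 -m jog '0 0 0 0 -0.05 0 -1;0 0 0 0 0 0 -1';python3 -m jog '0 0 0 0 -0.05 0 -1;0 0 0 0 0 0 -1'
```

```text
clock: 22.15
tool_pos: [0.4778, 0.1182, 0.0132]
orientation: [179.9, -0.0, -86.2]
force: [-4.5, 0.9, 4.8]
opening: 0.0258
clock: 22.4
tool_pos: [0.4778, 0.1181, 0.0131]
orientation: [179.8, -0.0, -86.2]
force: [-14.3, 5.6, 13.8]
opening: 0.0259
clock: 22.65
tool_pos: [0.4779, 0.118, 0.0131]
orientation: [179.6, -0.0, -86.2]
force: [-25.9, 9.0, 23.5]
opening: 0.0256
```

It's home: firm contact at the expected depth. I relax, open partly, rise and look.

```bash
python3 -m jog '0 0 0 0 0.09 -0.03 -1;0 0 0 0 0 0 -1';python3 -m jog '0 0 0 0 0 0 -0.2;0 0 0 0 0 0 -0.1;0 0 0 0 0 0 0;0 0 0 0 0 0 0;0 0 0 0 0 0 0';python3 -m jog '0 0 0 0 0 -0.5 0;0 0 0 0 0 -1 0;0 0 0 0 0 -1 -1;0 0 0 0 0.5 -1 -1;0 0 0 1 1 -0.5 -1;0 0 0 1 1 0 -1;0 0 0 0 0 0 -1'; python3 - <<'E'
from h import *
im,d=snap('scene','s15.png')
cv2.imwrite('pics/s15z.png',cv2.resize(im[165:265,225:345],None,fx=6,fy=6,interpolation=cv2.INTER_CUBIC)[:,:,::-1])
print(ctrl.get_obs()['joint_pos'])
E
```

```text
clock: 22.9
tool_pos: [0.4778, 0.1181, 0.0142]
orientation: [179.9, -0.0, -86.1]
force: [-5.4, 1.9, 1.0]
opening: 0.0255
clock: 23.52
tool_pos: [0.4789, 0.1184, 0.0144]
orientation: [-180.0, 0.0, -86.2]
force: [0.1, 0.5, -0.6]
opening: 0.0436
clock: 24.4
tool_pos: [0.3821, 0.0299, 0.1748]
orientation: [-179.9, 0.1, -86.2]
force: [0.8, 0.2, 0.3]
opening: 0.0021
[ 3.44954040e+01 -7.57515590e+00 -3.48294607e+01 -3.96347847e-03
 -6.26091391e+01  5.92985999e+01]
```

View pics/s15z.png

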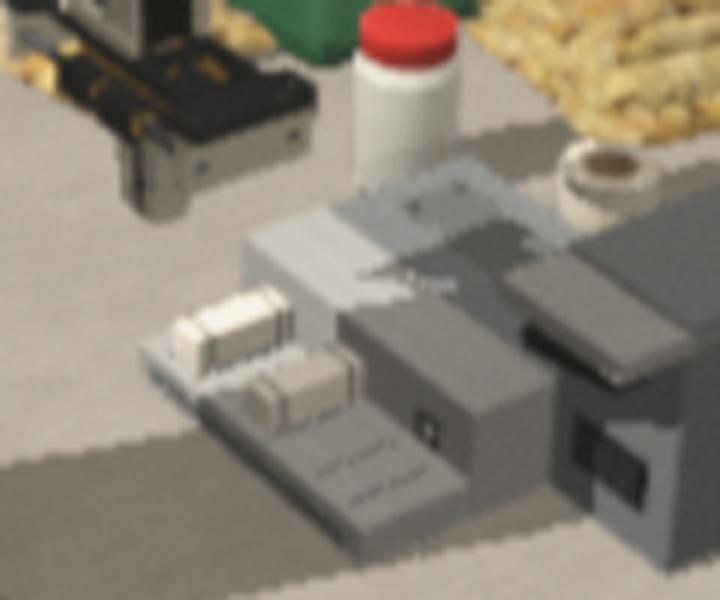

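Both probes are home at crop (235,330) and (305,385). Next is the rocker: first I move in front of the head, then tilt the tool forward.

```bash
python3 - <<'E'
from h import *
K,T=cam('scene');o=ctrl.get_obs()
for dz in (0,.01,.02,.03):
    p=o['tool_pos']+[0,0,dz];q=K@(T[:3,:3]@p+T[:3,3]);print(dz,q[:2]/q[2])
UO[:]=(.522,-.0037)
print(unit(.03,-.09,.1)); plan(unit(-.07,-.09,.2),[180,0,-86])
E
```

```text
0 [250.88126897 207.57436733]
0.01 [250.83307802 204.98572145]
0.02 [250.78455109 202.37902829]
0.03 [250.73568466 199.75409845]
[ 0.558205   -0.09138807  0.1       ]
pose [0.3837 0.031  0.175 ] [-1.7988e+02  7.0000e-02 -8.6210e+01] F [ 0.9  0.3 -0.4] open 0.0012 t 24.45
rot units [-0.02  0.01 -0.04]  shift units (final axes) [ 3.36 -1.64 -0.63]
```

```bash
python3 -m jog '0 0 0 0.8 -0.3 -0.5 -1;0 0 0 0.9 -0.3 -0.1 -1;0 0 0 0.8 -0.3 0 -1;0 0 0 0.8 -0.3 0 -1;1 0 0 0 0 0 -1;1 0 0 0 0 0 -1;1 0 0 0 0 0 -1;0 0 0 0 0 0 -1'; python3 - <<'E'
from h import *
o=ctrl.get_obs();print(o['joint_pos'],o['tool_pos'],o['orientation'],Ro.from_euler('xyz',o['orientation'],degrees=True).as_matrix()[:,2])
E
```

```text
clock: 25.45
tool_pos: [0.4399, -0.0966, 0.1979]
orientation: [-162.8, 0.0, -86.1]
force: [0.8, -1.3, -0.1]
opening: 0.0007
[ 16.44404158 -13.85365592 -40.8755607    5.0950425  -46.25213035
  74.45206425] [ 0.43993031 -0.09662413  0.19789665] [-1.62775043e+02  1.55368607e-02 -8.61181720e+01] [ 0.29542722  0.02030568 -0.95514943]
```

```bash
python3 -m jog '1 0 0 0 0 0 -1;1 0 0 0 0 0 -1;1 0 0 0 0 0 -1;1 0 0 0 0 0 -1;0 0 0 0 0 0 -1'; python3 - <<'E'
from h import *
o=ctrl.get_obs();print(o['joint_pos'],o['tool_pos'],o['orientation'],Ro.from_euler('xyz',o['orientation'],degrees=True).as_matrix()[:,2])
E
```

```text
clock: 26.08
tool_pos: [0.4496, -0.1152, 0.213]
orientation: [-141.0, 1.4, -85.1]
force: [0.2, 0.1, -0.8]
opening: 0.0004
[ 13.61581973 -25.61244671 -58.11841797  13.49165084 -19.17069631
  69.5074719 ] [ 0.44958734 -0.11515169  0.21304626] [-140.99819698    1.43766985  -85.14754368] [ 0.62543986  0.07266414 -0.77688153]
```

```bash
python3 - <<'E'
from h import *
UO[:]=(.522,-.0037)
plan(unit(-.06,-.09,.12)); plan(unit(-.06,-.09,.12),[-141,0,-86])
E
```

```text
pose [ 0.4496 -0.1152  0.213 ] [-141.      1.44  -85.15] F [ 0.2  0.1 -0.8] open 0.0004 t 26.07
rot units [0. 0. 0.]  shift units (final axes) [-0.34  1.08  2.13]
pose [ 0.4496 -0.1152  0.213 ] [-141.      1.44  -85.15] F [ 0.2  0.1 -0.8] open 0.0004 t 26.07
rot units [ 0.    0.29 -0.04]  shift units (final axes) [-0.4   1.08  2.12]
```

```bash
python3 -m jog '0 0.3 0 -0.1 0.25 0.5 -1;0 0 0 -0.1 0.3 0.55 -1;0 0 0 -0.1 0.25 0.5 -1;0 0 0 -0.1 0.25 0.5 -1;0 0 0 0 0 0 -1'; python3 - <<'E'
from h import *
UO[:]=(.522,-.0037)
o=ctrl.get_obs();print(o['joint_pos'],o['tool_pos'],o['orientation'],Ro.from_euler('xyz',o['orientation'],degrees=True).as_matrix()[:,2])
plan(unit(-.06,-.09,.1),[-136,0,-86])
im,d=snap('scene','s16.png')
cv2.imwrite('pics/s16z.png',cv2.resize(im[130:270,200:370],None,fx=4.5,fy=4.2,interpolation=cv2.INTER_CUBIC)[:,:,::-1])
E
```

```text
clock: 26.7
tool_pos: [0.4747, -0.1206, 0.1342]
orientation: [-142.5, 2.3, -84.4]
force: [0.3, -0.3, 0.1]
opening: 0.0005
[  8.97508465 -11.93580942 -58.13082195   1.98116109  -6.22445578
  83.96313995] [ 0.47465562 -0.12064255  0.13420862] [-142.47581522    2.30957935  -84.3807285 ] [ 0.60303972  0.09144855 -0.79245205]
pose [ 0.4747 -0.1206  0.1342] [-142.48    2.31  -84.38] F [ 0.3 -0.3  0.1] open 0.0005 t 26.7
rot units [ 1.14  0.49 -0.05]  shift units (final axes) [-0.58  0.68  0.54]
```

View pics/s16z.png

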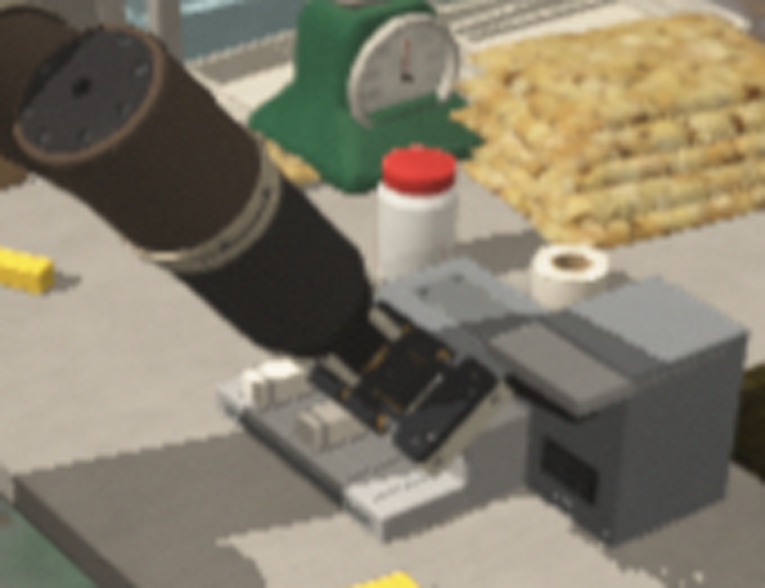

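The wrist is near its straight limit. By my kinematic estimate, a slant of about 58° below horizontal, heading along the arm plane, is reachable and still clears the lip. I'll go to a pre-insertion pose in front of the lip.

```bash
cat >> h.py <<'E'
UO=np.array([.522,-.0037])
B=0.0235
def tdir():
    o=ctrl.get_obs();return Ro.from_euler('xyz',o['orientation'],degrees=True).as_matrix()
def unit_inv(p):
    a=np.radians(UY);x,y=p[0]-UO[0],p[1]-UO[1];return np.array([x*np.cos(a)+y*np.sin(a),-x*np.sin(a)+y*np.cos(a),p[2]])
def tiptrue():
    o=ctrl.get_obs();return o['tool_pos']-B*tdir()[:,2]
def plant(ptrue,rpy=None):
    R=tdir() if rpy is None else Ro.from_euler('xyz',rpy,degrees=True).as_matrix()
    plan(np.array(ptrue)+B*R[:,2],rpy); print('tip true unit',np.round(unit_inv(tiptrue()),4))
E
python3 - <<'E'
from h import *
plant(unit(-.035,-.092,.115),[-148,0,-80])
E
```

```text
pose [ 0.4749 -0.1206  0.1353] [-142.37    2.3   -84.36] F [-0.1  0.   0.8] open 0.0003 t 26.75
rot units [-1.   -0.11 -0.85]  shift units (final axes) [-0.48 -0.2   1.31]
tip true unit [-0.0695 -0.1145  0.1539]
```

```bash
python3 -m jog '-0.5 0 -0.3 0 0 0 -1;-0.5 -0.1 -0.3 0 0 0 -1;0 0 -0.3 0 0 0 -1;0 0 0 0 0 0 -1;0 0 0 0 0 0 -1'; python3 - <<'E'
from h import *
print(ctrl.get_obs()['joint_pos'])
plant(unit(-.035,-.092,.115),[-148,0,-80])
E
```

```text
clock: 27.38
tool_pos: [0.4736, -0.121, 0.1358]
orientation: [-147.8, -0.1, -79.8]
force: [-0.3, -0.5, 0.2]
opening: 0.001
[  7.44957335 -10.39504146 -50.41214966  -4.50096484 -17.86848741
  96.66307272]
pose [ 0.4736 -0.121   0.1358] [-1.4781e+02 -1.0000e-01 -7.9800e+01] F [-0.3 -0.5  0.2] open 0.001 t 27.38
rot units [-0.03  0.    0.04]  shift units (final axes) [-0.48 -0.23  1.34]
tip true unit [-0.0689 -0.115   0.1556]
```

```bash
python3 -m jog '0 0 0 -0.2 0 0.5 -1;0 0 0 -0.2 -0.1 0.5 -1;0 0 0 -0.1 -0.1 0.3 -1;0 0 0 0 0 0 -1;0 0 0 0 0 0 -1'; python3 - <<'E'
from h import *
print(ctrl.get_obs()['joint_pos'])
plant(unit(-.035,-.092,.115),[-148,0,-80])
for n,r in(('scene',(170,250,250,350)),('top',(150,250,230,360))):
    im,d=snap(n,n+'17.png')
    c=im[r[0]:r[1],r[2]:r[3]];f=8 if n=='scene' else 5.5
    cv2.imwrite('pics/%s17z.png'%n,cv2.resize(c,None,fx=f,fy=f*.94,interpolation=cv2.INTER_CUBIC)[:,:,::-1])
E
```

```text
clock: 28.0
tool_pos: [0.5036, -0.096, 0.096]
orientation: [-147.9, -0.0, -79.8]
force: [-0.7, 0.0, 0.9]
opening: 0.0005
[ 11.31404725  -3.68920177 -58.27521649  10.42975594  -3.36676336
  78.69530543]
pose [ 0.5036 -0.096   0.096 ] [-1.4789e+02 -4.0000e-02 -7.9770e+01] F [-0.7  0.   0.9] open 0.0005 t 28.0
rot units [-0.02  0.02  0.04]  shift units (final axes) [ 0.   -0.03  0.05]
tip true unit [-0.0372 -0.0922  0.1159]
```

View pics/scene17z.png

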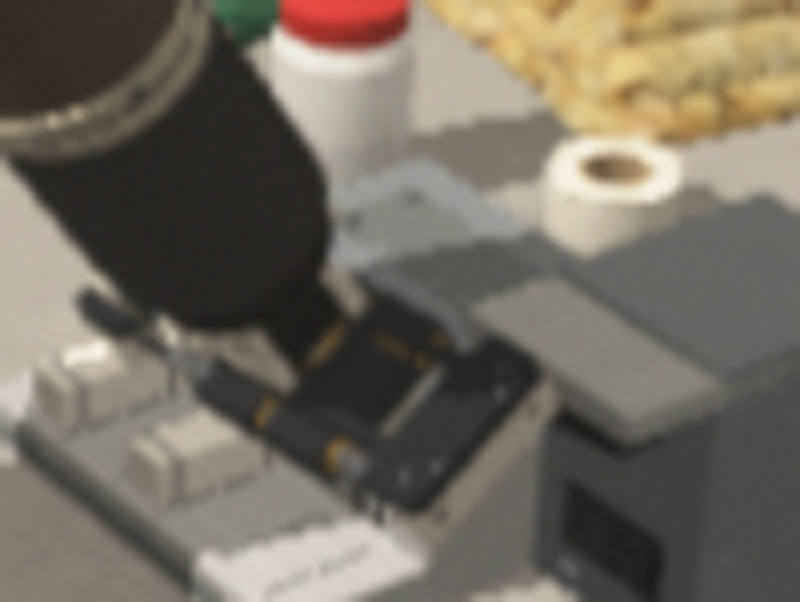

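View pics/top17z.png

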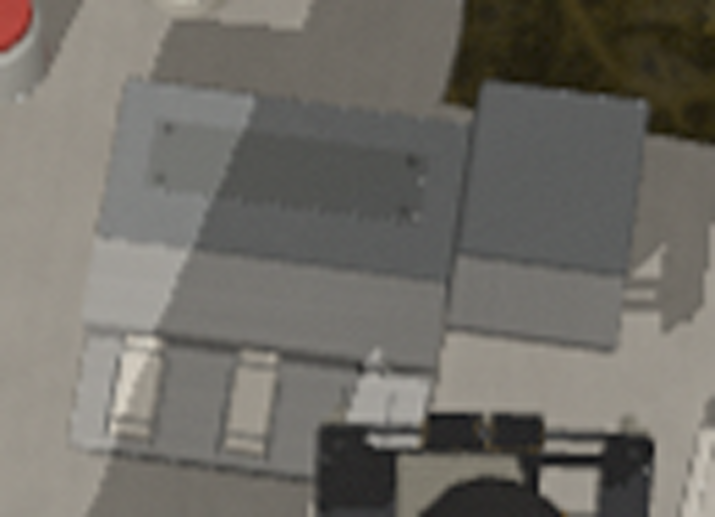

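```bash
python3 - <<'E'
from h import *
d=np.load('/tmp/scene_d.npy');W=world('scene',d);o=ctrl.get_obs();R=tdir()
L=(W-o['tool_pos'])@R  # tool coords
np.set_printoptions(precision=3,suppress=True,linewidth=160)
m=(abs(L[...,0])<.105)&(abs(L[...,1])<.06)&(L[...,2]<-.0)&(L[...,2]>-.25)
ys,xs=np.where(m); print(m.sum(),xs.min(),xs.max(),ys.min(),ys.max())
P=L[m];
for c in range(0,13):
    k=(-.02*c-.02<=P[:,2])&(P[:,2]<-.02*c)
    if k.sum(): print(round(-.02*c,2),k.sum(),P[k].min(0),P[k].max(0))
E
```

```text
1326 259 329 186 242
-0.0 23 [ 0.029 -0.06  -0.02 ] [ 0.073 -0.054 -0.003]
-0.02 19 [ 0.041 -0.06  -0.038] [ 0.084 -0.055 -0.029]
-0.04 1 [ 0.005  0.01  -0.059] [ 0.005  0.01  -0.059]
-0.06 1 [ 0.017  0.013 -0.067] [ 0.017  0.013 -0.067]
-0.08 43 [-0.088 -0.039 -0.1  ] [ 0.089  0.04  -0.088]
-0.1 292 [-0.087 -0.039 -0.12 ] [ 0.093  0.04  -0.1  ]
-0.12 473 [-0.097 -0.039 -0.14 ] [ 0.098  0.041 -0.12 ]
-0.14 142 [-0.087 -0.035 -0.16 ] [ 0.097  0.04  -0.14 ]
-0.16 38 [ 0.002 -0.024 -0.177] [ 0.018  0.023 -0.161]
-0.18 47 [-0.049 -0.038 -0.2  ] [ 0.037  0.04  -0.181]
-0.2 60 [-0.003 -0.027 -0.22 ] [ 0.041  0.045 -0.2  ]
-0.22 120 [-0.012 -0.039 -0.24 ] [ 0.047  0.046 -0.222]
-0.24 67 [-0.003 -0.042 -0.25 ] [ 0.046  0.046 -0.24 ]
```

The gripper body starts 88 mm behind the reported TCP. That confirms the offset is along the tool axis (about 22 mm), so I know the true tip. Next I move it under the rocker's left end.

```bash
python3 - <<'E'
from h import *
plant(unit(.016,-.091,.103),[-148,0,-80])
plant(unit(-.01,-.091,.110),[-148,0,-80])
E
```

```text
pose [ 0.5038 -0.096   0.0963] [-1.4784e+02 -4.0000e-02 -7.9770e+01] F [0.1 0.5 1.2] open 0.0005 t 28.1
rot units [-0.03  0.02  0.04]  shift units (final axes) [ 0.11 -0.94  0.98]
tip true unit [-0.037  -0.0922  0.1162]
pose [ 0.5038 -0.096   0.0963] [-1.4784e+02 -4.0000e-02 -7.9770e+01] F [0.1 0.5 1.2] open 0.0005 t 28.1
rot units [-0.03  0.02  0.04]  shift units (final axes) [ 0.04 -0.49  0.49]
tip true unit [-0.037  -0.0922  0.1162]
```

```bash
python3 -m jog '0 0 0 0.02 -0.24 0.25 -1;0 0 0 0.02 -0.24 0.25 -1;0 0 0 0 0 0 -1'; python3 -m jog '0 0 0 0.03 -0.15 0.17 -1;0 0 0 0 0 0 -1';python3 -m jog '0 0 0 0.03 -0.15 0.17 -1;0 0 0 0 0 0 -1'; python3 -m jog '0 0 0 0 -0.15 0.14 -1;0 0 0 0 0 0 -1'; python3 - <<'E'
from h import *
print(ctrl.get_obs()['joint_pos'])
plant(unit(.016,-.091,.103),[-148,0,-80])
E
```

```text
clock: 28.48
tool_pos: [0.5326, -0.0924, 0.0892]
orientation: [-147.9, -0.0, -79.7]
force: [0.1, 0.4, -1.1]
opening: 0.0002
clock: 28.72
tool_pos: [0.5412, -0.092, 0.0872]
orientation: [-147.8, -0.0, -79.7]
force: [1.1, -0.6, -0.1]
opening: 0.0008
clock: 28.98
tool_pos: [0.5497, -0.0916, 0.0849]
orientation: [-147.8, -0.0, -79.7]
force: [0.1, 0.0, 0.1]
opening: 0.0004
clock: 29.22
tool_pos: [0.5573, -0.0902, 0.0831]
orientation: [-147.8, -0.0, -79.7]
force: [0.3, 0.2, 0.9]
opening: 0.0005
[ 10.52195054   3.31443784 -53.4976441    9.2514711   -1.03153701
  80.57665244]
pose [ 0.5573 -0.0902  0.0831] [-1.4783e+02 -5.0000e-02 -7.9710e+01] F [0.3 0.2 0.9] open 0.0005 t 29.23
rot units [-0.03  0.02  0.05]  shift units (final axes) [ 0.02  0.02 -0.01]
tip true unit [ 0.0168 -0.0901  0.103 ]
```

```bash
python3 -m jog '0 0 0 0 -0.053 -0.085 -1;0 0 0 0 0 0 -1'; python3 -m jog '0 0 0 0 -0.053 -0.085 -1;0 0 0 0 0 0 -1';python3 -m jog '0 0 0 0 -0.053 -0.085 -1;0 0 0 0 0 0 -1'; python3 - <<'E'
from h import *
print(ctrl.get_obs()['joint_pos'])
plant(unit(.016,-.091,.103),[-148,0,-80])
E
```

```text
clock: 29.48
tool_pos: [0.5574, -0.0902, 0.0877]
orientation: [-147.8, -0.0, -79.7]
force: [-0.3, 0.2, 0.5]
opening: 0.0003
clock: 29.72
tool_pos: [0.5572, -0.0903, 0.0916]
orientation: [-147.8, -0.0, -79.7]
force: [-0.7, -0.3, -0.2]
opening: 0.0
clock: 29.98
tool_pos: [0.5569, -0.0904, 0.0954]
orientation: [-147.8, -0.0, -79.7]
force: [-1.3, -0.0, 0.6]
opening: 0.0003
[ 10.88831626   1.87382432 -50.55758432   3.89324865  -5.4041683
  85.60336435]
pose [ 0.5569 -0.0904  0.0954] [-1.4782e+02 -3.0000e-02 -7.9750e+01] F [-1.3 -0.   0.6] open 0.0003 t 29.98
rot units [-0.03  0.02  0.04]  shift units (final axes) [0.02 0.17 0.25]
tip true unit [ 0.0164 -0.0903  0.1153]
```

```bash
python3 -m jog '0 0 0 0 -0.04 -0.064 -1;0 0 0 0 0 0 -1'; python3 -m jog '0 0 0 0 -0.04 -0.064 -1;0 0 0 0 0 0 -1';python3 -m jog '0 0 0 0 -0.027 -0.042 -1;0 0 0 0 0 0 -1'; python3 - <<'E'
from h import *
plant(unit(.016,-.091,.103),[-148,0,-80]);print(ctrl.get_obs()['moment'])
im,d=snap('scene','scene18.png');r=(170,250,250,350)
cv2.imwrite('pics/scene18z.png',cv2.resize(im[r[0]:r[1],r[2]:r[3]],None,fx=8,fy=7.5,interpolation=cv2.INTER_CUBIC)[:,:,::-1])
E
```

```text
clock: 30.22
tool_pos: [0.557, -0.0904, 0.0983]
orientation: [-147.8, -0.0, -79.7]
force: [-1.3, -0.6, 0.2]
opening: 0.0005
clock: 30.48
tool_pos: [0.557, -0.0903, 0.1014]
orientation: [-147.8, -0.0, -79.7]
force: [-1.9, 0.1, -0.5]
opening: 0.0005
clock: 30.72
tool_pos: [0.5569, -0.0904, 0.1032]
orientation: [-147.8, -0.0, -79.7]
force: [-1.7, -0.0, -0.0]
opening: 0.0003
pose [ 0.5569 -0.0904  0.1032] [-1.4784e+02 -3.0000e-02 -7.9740e+01] F [-1.7 -0.  -0. ] open 0.0003 t 30.73
rot units [-0.03  0.02  0.04]  shift units (final axes) [0.02 0.28 0.42]
tip true unit [ 0.0163 -0.0902  0.1231]
[-0.42585615  2.34499266  0.02598766]
```

View pics/scene18z.png

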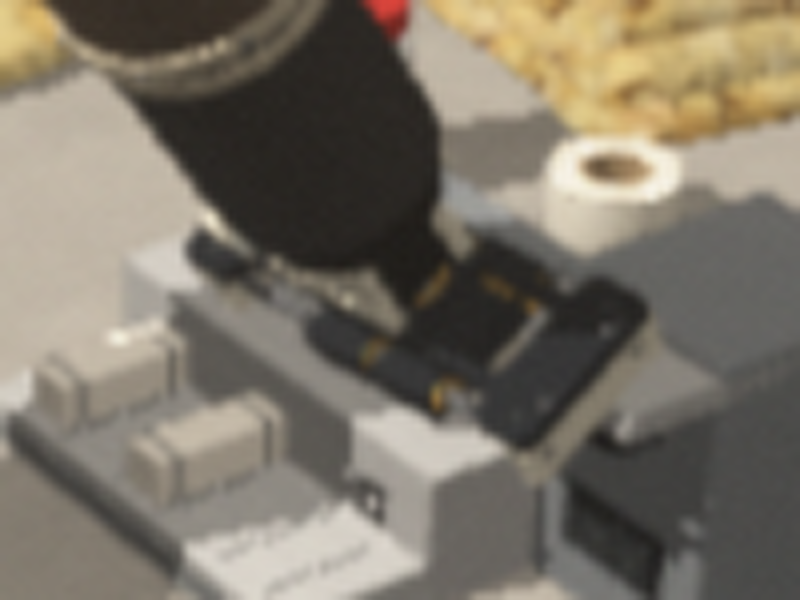

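```bash
python3 -m jog '0.4 0 0 0 0 0 -1;0 0 0 0 -0.027 -0.042 -1;0 0 0 0 0 0 -1'; python3 -m jog '0 0 0 0 -0.027 -0.042 -1;0 0 0 0 0 0 -1';python3 -c "
from h import *
o=ctrl.get_obs();print(o['moment'],o['joint_pos'],unit_inv(tiptrue()))"
```

```text
clock: 31.15
tool_pos: [0.5576, -0.0905, 0.1059]
orientation: [-145.5, -0.0, -79.7]
force: [-1.2, -0.1, 0.6]
opening: 0.0005
clock: 31.4
tool_pos: [0.5568, -0.0906, 0.1071]
orientation: [-145.6, -0.0, -79.7]
force: [-2.2, 0.1, -3.1]
opening: 0.0008
[-0.47772105  2.83843978 -0.03458435] [ 10.77463998   0.29197417 -52.09276898   5.10461405  -3.20936552
  84.48723597] [ 0.01546793 -0.09054044  0.12652743]
```

```bash
python3 -m jog '0 0 0 0 -0.027 -0.042 -1;0 0 0 0 0 0 -1';python3 -c "
from h import *
o=ctrl.get_obs();print(o['moment'],unit_inv(tiptrue()))"; python3 -m jog '0 0 0 0 -0.02 -0.03 -1;0 0 0 0 0 0 -1';python3 -c "
from h import *
o=ctrl.get_obs();print(o['moment'],unit_inv(tiptrue()))"
```

```text
clock: 31.65
tool_pos: [0.5561, -0.0907, 0.1086]
orientation: [-145.6, 0.0, -79.7]
force: [-2.9, 0.0, -4.9]
opening: 0.0004
[-0.49908397  3.63653932  0.10048476] [ 0.01473204 -0.09064864  0.1279685 ]
clock: 31.9
tool_pos: [0.5556, -0.0908, 0.1096]
orientation: [-145.7, 0.0, -79.7]
force: [-3.1, -0.3, -8.1]
opening: 0.0004
[-0.57946565  4.68717325  0.16455261] [ 0.01428403 -0.09072782  0.12900665]
```

```bash
python3 - <<'E'
from h import *
im,d=snap('scene','scene19.png')
a=cv2.imread('pics/scene0.png')
r=(200,250,300,350)
f=lambda i:cv2.resize(i[r[0]:r[1],r[2]:r[3]],None,fx=8,fy=8,interpolation=cv2.INTER_CUBIC)
cv2.imwrite('pics/cmp19.png',np.hstack([f(a),f(im[:,:,::-1])]))
E
```

```text
(no output)
```

View pics/cmp19.png

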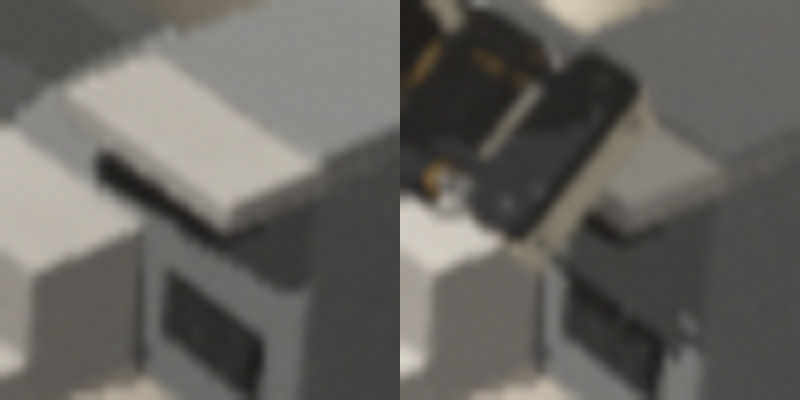

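```bash
python3 -m jog '0 0 0 0 -0.027 -0.042 -1;0 0 0 0 0 0 -1'; python3 -m jog '0 0 0 0 -0.027 -0.042 -1;0 0 0 0 0 0 -1'; python3 -c "
from h import *
o=ctrl.get_obs();print(o['moment'],unit_inv(tiptrue()),o['joint_pos'])"
```

```text
clock: 32.2
tool_pos: [0.5548, -0.091, 0.111]
orientation: [-145.8, 0.0, -79.8]
force: [-5.1, 0.1, -11.7]
opening: 0.0004
clock: 32.45
tool_pos: [0.554, -0.0912, 0.1123]
orientation: [-145.9, 0.0, -79.8]
force: [-6.4, 0.9, -12.6]
opening: 0.0007
[-0.64903295  6.45703638  0.17239053] [ 0.01272064 -0.09092856  0.13172029] [ 10.8433084   -0.52531249 -51.0871135    3.53678755  -5.31512181
  85.9521624 ]
```

The finger now slides along a fixed edge with rising force (about 14 N), so the rocker seems to be at its stop. I'll back off and look.

```bash
python3 -m jog '0 0 0 0 0.13 0.2 -1;0 0 0 0 0.13 0.2 -1;0 0 0 0 0 0 -1'; python3 -c "
from h import *
plant(unit(-.045,-.092,.115),[-148,0,-80])"
```

```text
clock: 32.83
tool_pos: [0.5586, -0.0908, 0.0968]
orientation: [-145.4, 0.0, -79.6]
force: [-4.3, -0.6, -2.7]
opening: 0.0003
pose [ 0.5586 -0.0908  0.0968] [-1.454e+02  3.000e-02 -7.964e+01] F [-4.3 -0.6 -2.7] open 0.0003 t 32.83
rot units [-0.45  0.04  0.05]  shift units (final axes) [-0.13  1.36 -0.8 ]
tip true unit [ 0.0172 -0.0909  0.1162]
```

```bash
python3 -m jog '0 0 0 0 0.1 0.1 -1;0 0 0 0 0 0 -1'; python3 -m jog '-0.4 0 0 0 0.3 -0.15 -1;0 0 0 -0.05 0.4 -0.25 -1;0 0 0 -0.05 0.4 -0.25 -1;0 0 0 0 0.3 -0.2 -1;0 0 0 0 0 0 -1'; python3 - <<'E'
from h import *
plant(unit(-.045,-.092,.115),[-148,0,-80])
im,d=snap('scene','scene20.png')
a=cv2.imread('pics/scene0.png');b=cv2.imread('pics/scene17.png')
r=(205,245,305,350)
f=lambda i:cv2.resize(i[r[0]:r[1],r[2]:r[3]],None,fx=8.5,fy=12,interpolation=cv2.INTER_CUBIC)
cv2.imwrite('pics/cmp20.png',np.hstack([f(b),f(im[:,:,::-1])]))
E
```

```text
clock: 33.08
tool_pos: [0.5589, -0.0909, 0.0924]
orientation: [-145.3, 0.1, -79.6]
force: [-1.6, 0.1, -1.0]
opening: 0.0007
clock: 33.7
tool_pos: [0.4924, -0.0992, 0.0903]
orientation: [-147.6, 0.1, -79.6]
force: [0.9, -0.4, 0.7]
opening: 0.0005
pose [ 0.4924 -0.0992  0.0903] [-1.4763e+02  1.2000e-01 -7.9610e+01] F [ 0.9 -0.4  0.7] open 0.0005 t 33.7
rot units [-0.06  0.05  0.05]  shift units (final axes) [-0.05 -0.14 -0.05]
tip true unit [-0.0487 -0.0947  0.1102]
```

View pics/cmp20.png

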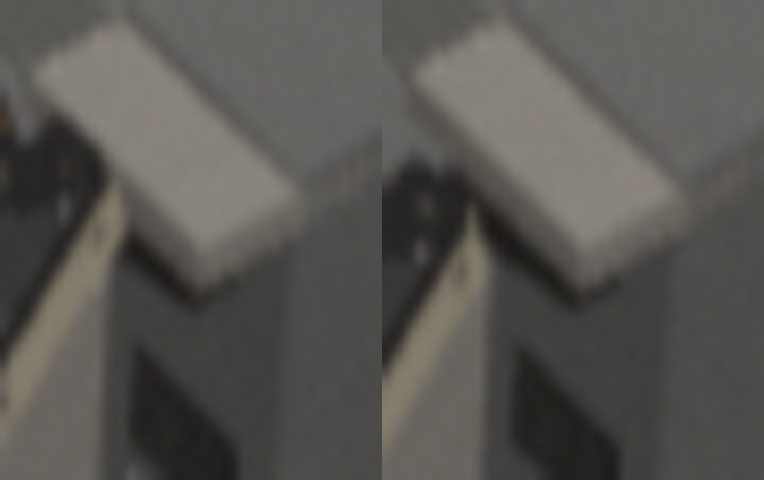

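```bash
python3 -m jog '0 0 0 -0.5 0 0 -1;0 0 0 -0.8 0 0 -1;0 0 0 -0.9 0 0 -1;0 0 0 -0.8 0 0 -1;0 0 0 0 0 0 -1'; python3 - <<'E'
from h import *
print(unit_inv(tiptrue()),ctrl.get_obs()['joint_pos'])
im,d=snap('scene','scene21.png')
a=cv2.imread('pics/scene0.png')
r=(205,245,305,350)
f=lambda i:cv2.resize(i[r[0]:r[1],r[2]:r[3]],None,fx=8.5,fy=12,interpolation=cv2.INTER_CUBIC)
cv2.imwrite('pics/cmp21.png',np.hstack([f(a),f(im[:,:,::-1])]))
E
```

```text
clock: 34.38
tool_pos: [0.4864, -0.0128, 0.1085]
orientation: [-149.3, 4.2, -77.0]
force: [0.1, -0.4, 0.0]
opening: 0.0002
[-0.04781328 -0.00991532  0.1286181 ] [ 22.70417804  -8.27536215 -58.12067165   8.57137531  -9.33575793
  71.08822976]
```

View pics/cmp21.png

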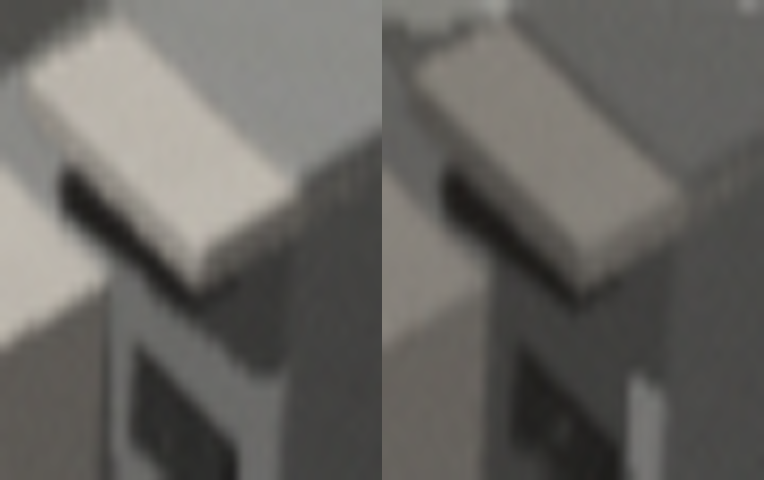

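```bash
cat >> h.py <<'E'
def proj(n,p):
    K,T=cam(n);q=K@(T[:3,:3]@np.asarray(p)+T[:3,3]);return q[:2]/q[2]
E
python3 - <<'E'
from h import *
a=cv2.imread('pics/scene0.png');r=(195,250,295,355);f=12
z=cv2.resize(a[r[0]:r[1],r[2]:r[3]],None,fx=f,fy=f*.9,interpolation=cv2.INTER_CUBIC)
off=np.array([0.7,-1.1])
def P(x,y,zz): 
    q=proj('scene',unit(x/1000,y/1000,zz/1000))+off; return (q-[r[2],r[0]]+.5)*[f,f*.9]
def poly(pts,c): cv2.polylines(z,[np.int32([P(*p) for p in pts])],True,c,1)
poly([(10,-65,150),(10,-170,150),(10,-170,166),(10,-65,166)],(0,255,0))
for th,c in((-.15,(0,0,255)),(.15,(255,0,0))):
    pts=[]
    for s,h in((40,-7),(-40,-7),(-40,7),(40,7)):
        pts.append((18,-117.5+s*np.cos(th)-h*np.sin(th),135+s*np.sin(th)+h*np.cos(th)))
    poly(pts,c)
poly([(58,-65,0),(58,-170,0),(58,-170,150),(58,-65,150)],(0,255,255))
cv2.imwrite('pics/rk.png',z)
E
```

```text
(no output)
```

View pics/rk.png

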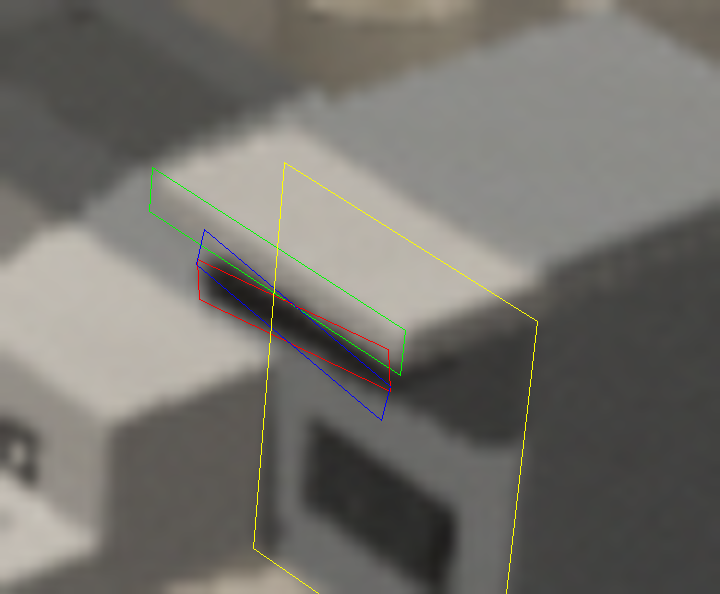

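The picture shows the rocker unmoved. The fingertip went up just in front of it and pressed on the lip instead. I'll redo this about 6 mm deeper.

```bash
cat > /tmp/ik.py <<'E'
import numpy as np
L1,L2,Lt,h,d=.5984,.4628,.42,.215,.192
def ik(x,y,z,al):  # reported TCP
    r=np.hypot(x,y);rho=np.sqrt(r*r-d*d);a=np.radians(al)
    rw=rho-Lt*np.cos(a);zw=z+Lt*np.sin(a)-h;D=np.hypot(rw,zw)
    c=(L1**2+L2**2-D*D)/(2*L1*L2);inter=np.degrees(np.arccos(np.clip(c,-1,1)))
    e=np.degrees(np.arctan2(zw,rw));b=np.degrees(np.arccos((L1**2+D*D-L2**2)/(2*L1*D)))
    j2=90-e-b;j3=inter-90;return round(j2,1),round(j3,1),round(-(al-(j2-j3)),1)
E
python3 - <<'E'
import sys;sys.path.insert(0,'/tmp')
from ik import ik
print(ik(.5573,-.0902,.0831,57.8),'meas 3.3 -53.5 -1.0'); print(ik(.4747,-.1206,.1353,52.4),'-11.9 -58.1 -6.2');print(ik(.554,-.0912,.1123,54.1),'-.5 -51.1 -5.3')
from h import *
for xt,zt in((.016,.103),(.022,.101),(.022,.113),(-.03,.101),(-.03,.11)):
    for al in (56,57,58,59,60):
        t=unit(xt,-.091,zt);a=np.radians(al);hd=np.radians(10.2)
        p=t+.0235*np.array([np.cos(a)*np.cos(hd),np.cos(a)*np.sin(hd),-np.sin(a)])
        print(xt,zt,al,ik(*p,al))
plant(unit(-.03,-.094,.108),[-149,0,-80])
E
```

```text
(np.float64(3.3), np.float64(-50.6), np.float64(-3.9)) meas 3.3 -53.5 -1.0
(np.float64(-12.4), np.float64(-58.1), np.float64(-6.7)) -11.9 -58.1 -6.2
(np.float64(-0.8), np.float64(-52.0), np.float64(-2.9)) -.5 -51.1 -5.3
0.016 0.103 56 (np.float64(3.2), np.float64(-52.2), np.float64(-0.6))
0.016 0.103 57 (np.float64(3.2), np.float64(-51.3), np.float64(-2.5))
0.016 0.103 58 (np.float64(3.3), np.float64(-50.5), np.float64(-4.3))
0.016 0.103 59 (np.float64(3.4), np.float64(-49.6), np.float64(-6.0))
0.016 0.103 60 (np.float64(3.5), np.float64(-48.8), np.float64(-7.8))
0.022 0.101 56 (np.float64(4.0), np.float64(-51.7), np.float64(-0.3))
0.022 0.101 57 (np.float64(4.0), np.float64(-50.9), np.float64(-2.1))
0.022 0.101 58 (np.float64(4.0), np.float64(-50.0), np.float64(-3.9))
0.022 0.101 59 (np.float64(4.1), np.float64(-49.1), np.float64(-5.7))
0.022 0.101 60 (np.float64(4.2), np.float64(-48.3), np.float64(-7.5))
0.022 0.113 56 (np.float64(2.5), np.float64(-50.8), np.float64(-2.7))
0.022 0.113 57 (np.float64(2.5), np.float64(-50.0), np.float64(-4.5))
0.022 0.113 58 (np.float64(2.6), np.floa
[... 380 characters left out ...]
))
-0.03 0.101 59 (np.float64(-0.8), np.float64(-54.4), np.float64(-5.4))
-0.03 0.101 60 (np.float64(-0.7), np.float64(-53.6), np.float64(-7.1))
-0.03 0.11 56 (np.float64(-2.3), np.float64(-56.3), np.float64(-2.0))
-0.03 0.11 57 (np.float64(-2.2), np.float64(-55.4), np.float64(-3.8))
-0.03 0.11 58 (np.float64(-2.1), np.float64(-54.6), np.float64(-5.6))
-0.03 0.11 59 (np.float64(-2.0), np.float64(-53.7), np.float64(-7.3))
-0.03 0.11 60 (np.float64(-1.9), np.float64(-52.9), np.float64(-9.0))
pose [ 0.4859 -0.0135  0.1078] [-149.36    4.16  -77.03] F [-0.1 -0.3 -0.1] open 0.0003 t 34.42
rot units [0.08 0.89 0.07]  shift units (final axes) [2.17 0.05 0.55]
tip true unit [-0.0483 -0.0106  0.128 ]
```

```bash
python3 -m jog '0 0.45 0 0.5 0 0 -1;0 0.45 0 0.6 0 0 -1;0 0 0 0.6 0 0.2 -1;0 0 0 0.4 0 0.3 -1;0 0 0 0 0 0 -1'; python3 -c "
from h import *
print(ctrl.get_obs()['joint_pos'])
plant(unit(-.005,-.092,.103),[-148.5,0,-80])"
```

```text
clock: 35.05
tool_pos: [0.5164, -0.1022, 0.092]
orientation: [-150.1, 0.6, -79.5]
force: [0.3, -0.2, -0.2]
opening: 0.0007
[  8.9929722   -0.7765887  -48.23222182  -5.8555511  -12.72570576
  96.76291165]
pose [ 0.5164 -0.1022  0.092 ] [-150.1     0.59  -79.45] F [ 0.3 -0.2 -0.2] open 0.0007 t 35.05
rot units [0.28 0.14 0.03]  shift units (final axes) [-0.13 -0.32  0.46]
tip true unit [-0.0241 -0.0994  0.1124]
```

```bash
python3 -m jog '0.3 0.1 0 -0.13 -0.32 0.46 -1;0 0 0 0 0 0 -1'; python3 -c "
from h import *
print(ctrl.get_obs()['joint_pos'])
plant(unit(.022,-.090,.101),[-148.5,0,-80])"
```

```text
clock: 35.3
tool_pos: [0.5329, -0.0917, 0.0816]
orientation: [-148.5, 0.1, -79.5]
force: [-1.3, 0.2, -1.2]
opening: 0.0003
[ 11.16050504   1.27474062 -53.88683221   5.04538006  -3.36074617
  84.36611375]
pose [ 0.5329 -0.0917  0.0816] [-1.4851e+02  6.0000e-02 -7.9500e+01] F [-1.3  0.2 -1.2] open 0.0003 t 35.3
rot units [0.   0.05 0.07]  shift units (final axes) [ 0.08 -0.62  0.4 ]
tip true unit [-0.0074 -0.09    0.1016]
```

```bash
python3 -m jog '0 0 0 0.03 -0.22 0.14 -1;0 0 0 0.02 -0.22 0.14 -1;0 0 0 0 0 0 -1'; python3 -m jog '0 0 0 0 -0.1 0.07 -1;0 0 0 0 0 0 -1';python3 -m jog '0 0 0 0 -0.09 0.06 -1;0 0 0 0 0 0 -1'; python3 -c "
from h import *
print(ctrl.get_obs()['joint_pos'])
plant(unit(.022,-.090,.101),[-148.5,0,-80])"
```

```text
clock: 35.67
tool_pos: [0.5563, -0.09, 0.0836]
orientation: [-148.3, 0.1, -79.6]
force: [0.5, 0.5, 0.1]
opening: 0.0005
clock: 35.92
tool_pos: [0.5603, -0.0894, 0.0828]
orientation: [-148.3, 0.1, -79.6]
force: [-0.9, 0.8, 0.0]
opening: 0.0001
clock: 36.17
tool_pos: [0.5629, -0.089, 0.0814]
orientation: [-148.5, 0.1, -79.6]
force: [-3.9, -1.0, -0.3]
opening: 0.0004
[ 10.77060077   4.1400735  -49.3511871    1.46068319  -4.9982152
  88.17589184]
pose [ 0.5629 -0.089   0.0814] [-1.4849e+02  8.0000e-02 -7.9610e+01] F [-3.9 -1.  -0.3] open 0.0004 t 36.17
rot units [-0.    0.05  0.05]  shift units (final axes) [0.02 0.02 0.  ]
tip true unit [ 0.0226 -0.0894  0.1015]
```

```bash
for i in 1; do python3 -m jog '0 0 0 0 -0.027 -0.042 -1;0 0 0 0 0 0 -1'; done; python3 -m jog '0 0 0 0 -0.027 -0.042 -1;0 0 0 0 0 0 -1'; python3 -m jog '0 0 0 0 -0.027 -0.042 -1;0 0 0 0 0 0 -1'; python3 -c "
from h import *
print(unit_inv(tiptrue()),ctrl.get_obs()['joint_pos'])"
```

```text
clock: 36.42
tool_pos: [0.5628, -0.0887, 0.0834]
orientation: [-148.5, 0.1, -79.6]
force: [-5.6, 2.1, -4.7]
opening: 0.0001
clock: 36.67
tool_pos: [0.5627, -0.0886, 0.0852]
orientation: [-148.5, 0.1, -79.6]
force: [-5.1, 4.0, -4.8]
opening: 0.0006
clock: 36.92
tool_pos: [0.5625, -0.0886, 0.087]
orientation: [-148.5, 0.1, -79.6]
force: [-5.8, 4.8, -4.7]
opening: 0.0002
[ 0.02228493 -0.08888213  0.10706144] [ 10.82864379   3.46462523 -48.82200461   1.15385576  -6.25824902
  88.46446166]
```

The force now stays constant, about 5 N up, while the finger rises, so the rocker is turning. I continue to its stop.

```bash
for i in 1; do python3 -m jog '0 0 0 0 -0.027 -0.042 -1;0 0 0 0 0 0 -1'; done; python3 -m jog '0 0 0 0 -0.027 -0.042 -1;0 0 0 0 0 0 -1'; python3 -m jog '0 0 0 0 -0.027 -0.042 -1;0 0 0 0 0 0 -1'; python3 -c "
from h import *
print(unit_inv(tiptrue()),ctrl.get_obs()['joint_pos'])"
```

```text
clock: 37.17
tool_pos: [0.5619, -0.0888, 0.0885]
orientation: [-148.6, 0.1, -79.6]
force: [-5.9, 3.4, -7.3]
opening: 0.0003
clock: 37.42
tool_pos: [0.5612, -0.089, 0.0898]
orientation: [-148.7, 0.1, -79.6]
force: [-5.7, 2.0, -9.7]
opening: 0.0004
clock: 37.67
tool_pos: [0.5604, -0.0892, 0.0911]
orientation: [-148.8, 0.1, -79.6]
force: [-6.8, 1.6, -9.8]
opening: 0.0003
[ 0.02024916 -0.08939691  0.11122916] [ 10.79676873   2.85550848 -48.40354422   0.91829273  -7.54086462
  88.64959124]
```

```bash
python3 -m jog '0 0 0 0 -0.06 -0.04 -1;0 0 0 0 0 0 -1'; python3 -m jog '0 0 0 0 -0.06 -0.03 -1;0 0 0 0 0 0 -1'; python3 - <<'E'
from h import *
print(unit_inv(tiptrue()),ctrl.get_obs()['joint_pos'])
im,d=snap('scene','scene22.png')
a=cv2.imread('pics/scene0.png')
r=(205,245,305,350)
f=lambda i:cv2.resize(i[r[0]:r[1],r[2]:r[3]],None,fx=8.5,fy=12,interpolation=cv2.INTER_CUBIC)
cv2.imwrite('pics/cmp22.png',np.hstack([f(a),f(im[:,:,::-1])]))
E
```

```text
clock: 37.92
tool_pos: [0.5598, -0.0894, 0.0922]
orientation: [-149.0, 0.1, -79.7]
force: [-8.2, 1.7, -13.5]
opening: 0.0003
clock: 38.17
tool_pos: [0.5595, -0.0895, 0.093]
orientation: [-149.2, 0.2, -79.7]
force: [-8.9, 1.7, -15.5]
opening: 0.0001
[ 0.01942943 -0.08953492  0.11318641] [ 10.78409865   2.62852323 -47.91026991   0.71514451  -8.67481075
  88.77742767]
```

View pics/cmp22.png

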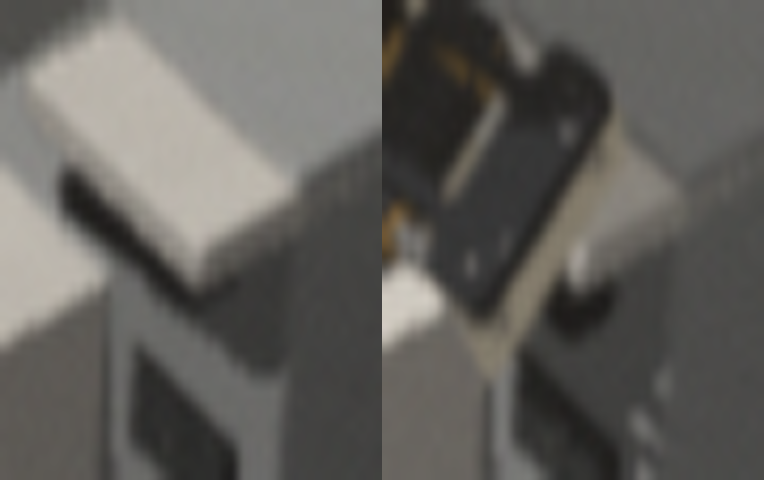

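The right end now hangs visibly lower, so the rocker is on. I back off downwards and out, then check.

```bash
python3 -m jog '0 0 0 0 0.2 0.1 -1;0 0 0 0 0.13 0.15 -1;0 0 0 0 0 0 -1'; python3 -m jog '0 0 0 0 0.4 -0.2 -1;0 0 0 0 0.4 -0.2 -1;0 0 0 0 0.4 -0.2 -1;0 0 0 0 0.2 -0.1 -1;0 0 0 0 0 0 -1'; python3 - <<'E'
from h import *
print(unit_inv(tiptrue()),ctrl.get_obs()['joint_pos'])
im,d=snap('scene','scene23.png')
a=cv2.imread('pics/scene0.png')
r=(205,245,305,350)
f=lambda i:cv2.resize(i[r[0]:r[1],r[2]:r[3]],None,fx=8.5,fy=12,interpolation=cv2.INTER_CUBIC)
cv2.imwrite('pics/cmp23.png',np.hstack([f(a),f(im[:,:,::-1])]))
E
```

```text
clock: 38.6
tool_pos: [0.5625, -0.0889, 0.0846]
orientation: [-148.2, 0.0, -79.5]
force: [0.3, 0.4, 0.8]
opening: 0.0002
clock: 39.22
tool_pos: [0.4996, -0.1006, 0.0788]
orientation: [-148.3, 0.1, -79.6]
force: [1.2, 0.2, 0.8]
opening: 0.0003
[-0.04140397 -0.09649365  0.09883067] [ 10.83397413  -1.54384657 -56.54576766   2.75990209  -3.26774499
  86.87007412]
```

View pics/cmp23.png

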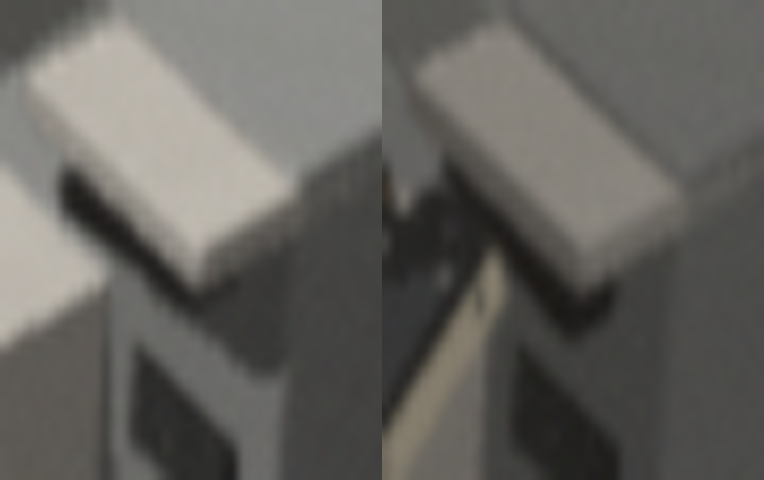

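```bash
python3 - <<'E'
from h import *
im=np.load('/tmp/scene_i.npy')
r=(195,250,245,355);f=7
z=cv2.resize(im[r[0]:r[1],r[2]:r[3]],None,fx=f,fy=f,interpolation=cv2.INTER_CUBIC)[:,:,::-1].copy()
off=np.array([0.7,-1.1])+[.6,0]
def P(x,y,zz): 
    q=proj('scene',unit(x/1000,y/1000,zz/1000))+off; return (q-[r[2],r[0]]+.5)*f
for th,c in((.15,(255,0,0)),):
    pts=[(18,-117.5+s*np.cos(th)-h*np.sin(th),135+s*np.sin(th)+h*np.cos(th)) for s,h in((40,-7),(-40,-7),(-40,7),(40,7))]
    cv2.polylines(z,[np.int32([P(*p) for p in pts])],True,c,1)
cv2.imwrite('pics/rk2.png',z)
plant(unit(-.035,-.147,.105),[-148.5,0,-84])
E
```

```text
pose [ 0.5003 -0.1004  0.079 ] [-1.4825e+02  6.0000e-02 -7.9550e+01] F [0.4 0.3 0.8] open 0.0002 t 39.27
rot units [-0.04  0.42  0.66]  shift units (final axes) [ 1.29 -0.16 -0.08]
tip true unit [-0.0406 -0.0964  0.099 ]
```

View pics/rk2.png

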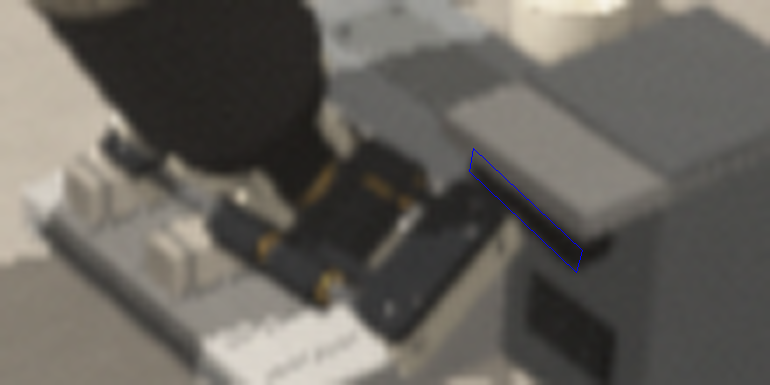

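The rocker matches the +0.15 outline, and both probes are still home. Now I go round to its right end; the unit has been on since about t = 37.7 s.

```bash
python3 -m jog '0 0.2 0.3 0.3 0 0 -1;0 0.2 0.3 0.4 -0.05 0 -1;0 0 0 0.4 -0.05 0 -1;0 0 0 0.2 -0.05 -0.05 -1;0 0 0 0 0 0 -1'; python3 -c "
from h import *
print(ctrl.get_obs()['joint_pos'])
plant(unit(-.005,-.146,.101),[-148.5,0,-84])"
```

```text
clock: 39.9
tool_pos: [0.5116, -0.1559, 0.0849]
orientation: [-148.4, -0.4, -84.0]
force: [-0.1, 0.5, 0.6]
opening: 0.0006
[  2.72749531   0.66357016 -48.36503194  -8.32811587  -9.46266285
 101.16761657]
pose [ 0.5116 -0.1559  0.0849] [-148.37   -0.39  -84.04] F [-0.1  0.5  0.6] open 0.0006 t 39.9
rot units [-0.02 -0.06  0.03]  shift units (final axes) [-0.11 -0.55  0.45]
tip true unit [-0.0333 -0.1514  0.1049]
```

```bash
python3 -m jog '0 0 0 -0.05 -0.27 0.22 -1;0 0 0 -0.05 -0.27 0.22 -1;0 0 0 0 0 0 -1'; python3 -c "
from h import *
plant(unit(.022,-.146,.101),[-148.5,0,-84])"
```

```text
clock: 40.28
tool_pos: [0.5377, -0.1478, 0.0796]
orientation: [-148.5, -0.4, -83.9]
force: [-0.1, -0.7, -0.2]
opening: 0.0002
pose [ 0.5377 -0.1478  0.0796] [-148.54   -0.41  -83.87] F [-0.1 -0.7 -0.2] open 0.0002 t 40.27
rot units [ 0.01 -0.05  0.06]  shift units (final axes) [ 0.04 -0.63  0.35]
tip true unit [-0.0067 -0.1452  0.0996]
```

```bash
python3 -m jog '0 0 0 0 0 0 -1;0 0 0 0 0 0 -1;0 0 0 0 0 0 -1;0 0 0 0 0 0 -1;0 0 0 0 0 0 -1;0 0 0 0 0 0 -1;0 0 0 0 0 0 -1;0 0 0 0 0 0 -1'; python3 -m jog '0 0 0 0 0 0 -1;0 0 0 0 0 0 -1;0 0 0 0 0 0 -1;0 0 0 0 0 0 -1;0 0 0 0 0 0 -1;0 0 0 0 0 0 -1;0 0 0 0 0 0 -1;0 0 0 0 0 0 -1'; python3 -m jog '0 0 0 0.02 -0.22 0.13 -1;0 0 0 0.02 -0.22 0.13 -1;0 0 0 0 0 0 -1'; python3 -m jog '0 0 0 0 -0.1 0.05 -1;0 0 0 0 0 0 -1'; python3 -m jog '0 0 0 0 -0.09 0.04 -1;0 0 0 0 0 0 -1';python3 -c "
from h import *
plant(unit(.022,-.146,.101),[-148.5,0,-84])"
```

```text
clock: 41.28
tool_pos: [0.537, -0.1486, 0.0803]
orientation: [-148.5, -0.4, -84.0]
force: [-0.7, -0.2, 1.1]
opening: 0.0007
clock: 42.28
tool_pos: [0.537, -0.1486, 0.0804]
orientation: [-148.5, -0.4, -84.0]
force: [0.5, 0.2, 0.6]
opening: 0.0004
clock: 42.65
tool_pos: [0.5587, -0.148, 0.0807]
orientation: [-148.5, -0.4, -83.9]
force: [-0.1, -0.6, 0.2]
opening: 0.0004
clock: 42.9
tool_pos: [0.5621, -0.1475, 0.081]
orientation: [-148.5, -0.4, -84.0]
force: [0.5, 0.4, -1.1]
opening: 0.0005
clock: 43.15
tool_pos: [0.5656, -0.1471, 0.0814]
orientation: [-148.5, -0.4, -84.0]
force: [-1.5, 0.4, 0.2]
opening: 0.0004
pose [ 0.5656 -0.1471  0.0814] [-148.5    -0.38  -83.96] F [-1.5  0.4  0.2] open 0.0004 t 43.15
rot units [-0.   -0.05  0.04]  shift units (final axes) [-0.01 -0.01  0.02]
tip true unit [ 0.0212 -0.1464  0.1014]
```

```bash
python3 -m jog '0 0 0 0 -0.04 -0.03 -1;0 0 0 0 0 0 -1'; python3 -m jog '0 0 0 0 -0.027 -0.042 -1;0 0 0 0 0 0 -1'; python3 -m jog '0 0 0 0 -0.027 -0.042 -1;0 0 0 0 0 0 -1'; python3 -m jog '0 0 0 0 -0.027 -0.042 -1;0 0 0 0 0 0 -1';python3 -c "
from h import *
print(unit_inv(tiptrue()),ctrl.get_obs()['joint_pos'])"
```

```text
clock: 43.4
tool_pos: [0.5658, -0.1472, 0.0831]
orientation: [-148.5, -0.4, -84.0]
force: [-1.9, -1.0, -2.5]
opening: 0.0004
clock: 43.65
tool_pos: [0.5658, -0.1472, 0.0851]
orientation: [-148.5, -0.4, -84.0]
force: [-3.6, -3.6, -2.4]
opening: 0.0003
clock: 43.9
tool_pos: [0.5659, -0.1472, 0.0872]
orientation: [-148.5, -0.4, -84.0]
force: [-4.0, -3.9, -1.6]
opening: 0.0005
clock: 44.15
tool_pos: [0.5658, -0.1471, 0.089]
orientation: [-148.5, -0.4, -84.0]
force: [-3.7, -3.4, -1.9]
opening: 0.0002
[ 0.02141779 -0.14644257  0.10907553] [  3.94923596   4.83153433 -44.40035383  -4.67942867  -9.35068829
  96.5804695 ]
```

```bash
python3 -m jog '0 0 0 0 -0.035 -0.042 -1;0 0 0 0 0 0 -1'; python3 -m jog '0 0 0 0 -0.035 -0.042 -1;0 0 0 0 0 0 -1'; python3 -m jog '0 0 0 0 -0.035 -0.042 -1;0 0 0 0 0 0 -1';python3 -m jog '0 0 0 0 -0.05 -0.042 -1;0 0 0 0 0 0 -1';python3 -m jog '0 0 0 0 -0.05 -0.04 -1;0 0 0 0 0 0 -1';python3 -c "
from h import *
print(unit_inv(tiptrue()),ctrl.get_obs()['joint_pos'])"
```

```text
clock: 44.4
tool_pos: [0.5657, -0.1471, 0.0908]
orientation: [-148.6, -0.4, -84.0]
force: [-3.9, -3.6, -4.1]
opening: 0.0005
clock: 44.65
tool_pos: [0.5654, -0.147, 0.0923]
orientation: [-148.7, -0.4, -84.0]
force: [-5.3, -3.9, -6.9]
opening: 0.0007
clock: 44.9
tool_pos: [0.5647, -0.1469, 0.0936]
orientation: [-148.8, -0.3, -84.0]
force: [-5.6, -2.7, -8.8]
opening: 0.0003
clock: 45.15
tool_pos: [0.5639, -0.1468, 0.095]
orientation: [-149.0, -0.3, -84.0]
force: [-12.2, -0.9, -4.8]
opening: 0.0005
clock: 45.4
tool_pos: [0.5633, -0.1467, 0.0961]
orientation: [-149.1, -0.3, -84.0]
force: [-11.1, -2.0, -9.9]
opening: 0.0004
[ 0.01915345 -0.14589692  0.11630313] [  4.02642053   3.93977896 -43.97034711  -3.90343331 -11.2524693
  95.65014445]
```

```bash
python3 -m jog '0 0 0 0 -0.03 -0.045 -1;0 0 0 0 0 0 -1'; python3 - <<'E'
from h import *
print(unit_inv(tiptrue()))
E
python3 -m jog '0 0 0 0 0.2 0.1 -1;0 0 0 0 0.13 0.15 -1;0 0 0 0 0 0 -1'; python3 -m jog '0 0 0 0 0.4 -0.2 -1;0 0 0 0 0.4 -0.2 -1;0 0 0 0 0.4 -0.2 -1;0 0 0 0.2 0.4 -0.3 -1;0 0 0 0.3 0 -0.3 -1;0 0 0 0.4 0 -0.3 -1;0 0 0 0 0 0 -1'; python3 - <<'E'
from h import *
print(unit_inv(tiptrue()),ctrl.get_obs()['joint_pos'])
im,d=snap('scene','scene24.png')
r=(195,250,245,355);f=7
z=cv2.resize(im[r[0]:r[1],r[2]:r[3]],None,fx=f,fy=f,interpolation=cv2.INTER_CUBIC)[:,:,::-1].copy()
off=np.array([0.7,-1.1])+[.6,0]
def P(x,y,zz): 
    q=proj('scene',unit(x/1000,y/1000,zz/1000))+off; return (q-[r[2],r[0]]+.5)*f
for th,c in((-.15,(0,0,255)),):
    pts=[(18,-117.5+s*np.cos(th)-h*np.sin(th),135+s*np.sin(th)+h*np.cos(th)) for s,h in((40,-7),(-40,-7),(-40,7),(40,7))]
    cv2.polylines(z,[np.int32([P(*p) for p in pts])],True,c,1)
cv2.imwrite('pics/rk3.png',z)
E
```

```text
clock: 45.65
tool_pos: [0.5626, -0.1468, 0.0977]
orientation: [-149.2, -0.3, -84.0]
force: [-13.6, -0.9, -10.6]
opening: 0.0006
[ 0.01854177 -0.14589563  0.11791558]
clock: 46.02
tool_pos: [0.5652, -0.1471, 0.0886]
orientation: [-148.3, -0.4, -83.9]
force: [-0.3, -0.2, 0.5]
opening: 0.0006
clock: 46.9
tool_pos: [0.4818, -0.1932, 0.1069]
orientation: [-148.3, -0.4, -84.1]
force: [-0.4, -0.2, 0.6]
opening: 0.0005
[-0.06571437 -0.18645089  0.12691769] [ -6.29843579  -2.32630768 -42.62192786 -18.4013119  -19.44392885
 118.06054046]
```

View pics/rk3.png

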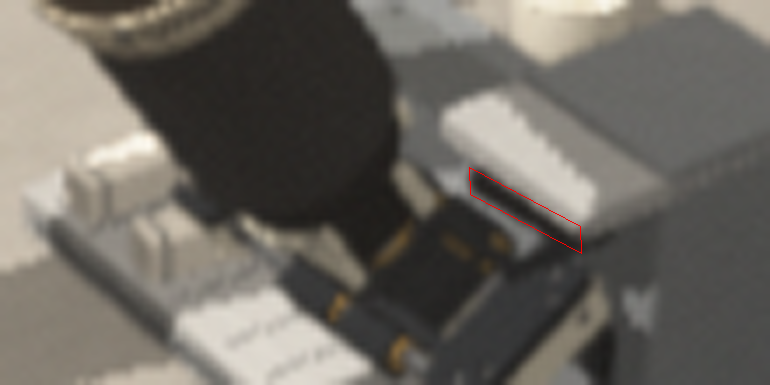

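```bash
python3 -m jog '-1 0 0 0 0.3 -0.5 -1;-1 0 0 0 0.3 -0.5 -1;-1 0 0 0 0 -0.8 -1;-1 0 0 0 0 -0.8 -1;-1 0 0 0 0 0 -1;-0.5 0 0 0 0 0 -1;0 0 0 0 0 0 -1'; python3 - <<'E'
from h import *
plan(unit(-.0355,.05,.13),[180,0,-86])
im,d=snap('scene','scene25.png')
a=cv2.imread('pics/scene0.png')
r=(205,245,305,350)
f=lambda i:cv2.resize(i[r[0]:r[1],r[2]:r[3]],None,fx=8.5,fy=12,interpolation=cv2.INTER_CUBIC)
cv2.imwrite('pics/cmp25.png',np.hstack([f(a),f(im[:,:,::-1])]))
E
```

```text
clock: 47.82
tool_pos: [0.423, -0.1971, 0.1889]
orientation: [179.9, -0.4, -83.9]
force: [0.7, 0.5, -0.1]
opening: 0.0005
pose [ 0.423  -0.1971  0.1889] [179.92  -0.39 -83.92] F [ 0.7  0.5 -0.1] open 0.0005 t 47.83
rot units [ 0.01 -0.07  0.36]  shift units (final axes) [-5.9  -1.92  1.47]
```

View pics/cmp25.png

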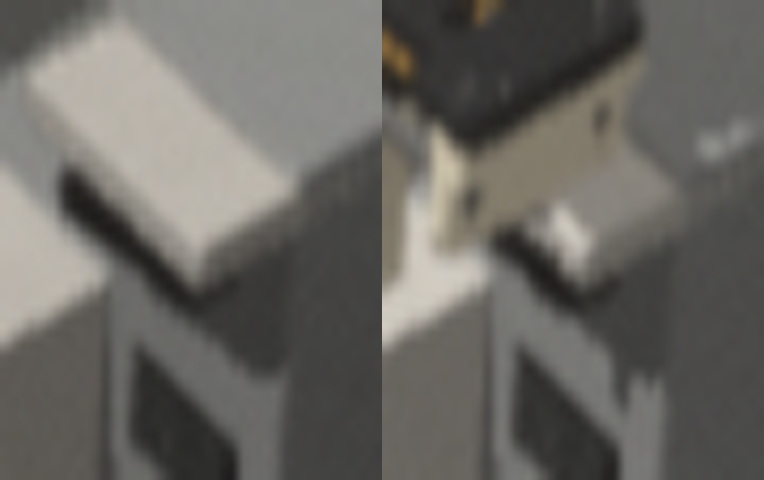

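The right end looks as it did at the start (off). Next I fetch probe A.

```bash
python3 -m jog '0 0 0.35 -0.7 -0.2 0 0;0 0 0 -1 -0.3 0 0;0 0 0 -1 -0.3 0 0;0 0 0 -1 -0.3 0 0;0 0 0 -1 -0.4 0 0;0 0 0 -1 -0.4 0.5 0;0 0 0 -0.2 0 0.5 0;0 0 0 0 0 0 0'; python3 - <<'E'
from h import *
plan(unit(-.0355,.05,.0145),[180,0,-86])
im,d=snap('scene','scene26.png')
a=cv2.imread('pics/scene0.png')
r=(205,245,305,350)
f=lambda i:cv2.resize(i[r[0]:r[1],r[2]:r[3]],None,fx=8.5,fy=12,interpolation=cv2.INTER_CUBIC)
cv2.imwrite('pics/cmp26.png',np.hstack([f(a),f(im[:,:,::-1])]))
cv2.imwrite('pics/s26z.png',cv2.resize(im[165:265,225:345],None,fx=6,fy=6,interpolation=cv2.INTER_CUBIC)[:,:,::-1])
E
```

```text
clock: 48.88
tool_pos: [0.4794, 0.0429, 0.1472]
orientation: [179.9, -0.4, -85.9]
force: [0.2, -0.4, 1.0]
opening: 0.0437
pose [0.4794 0.0429 0.1472] [179.91  -0.43 -85.91] F [ 0.2 -0.4  1. ] open 0.0437 t 48.88
rot units [ 0.02 -0.07  0.02]  shift units (final axes) [-0.01 -0.09  3.32]
```

View pics/cmp26.png

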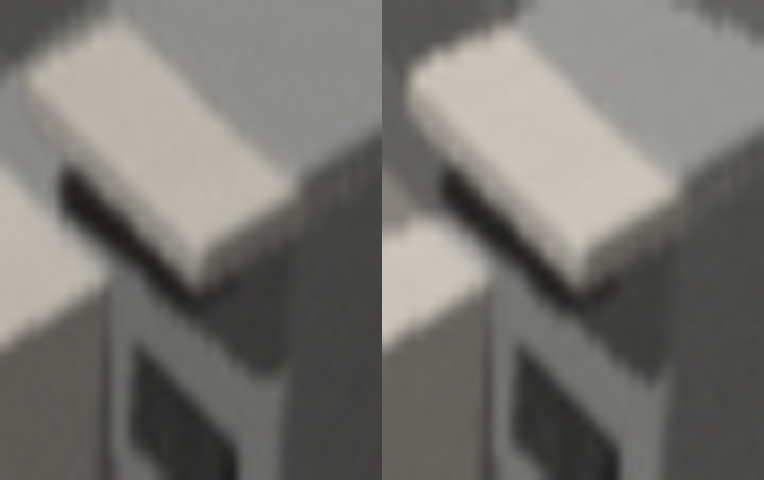

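View pics/s26z.png

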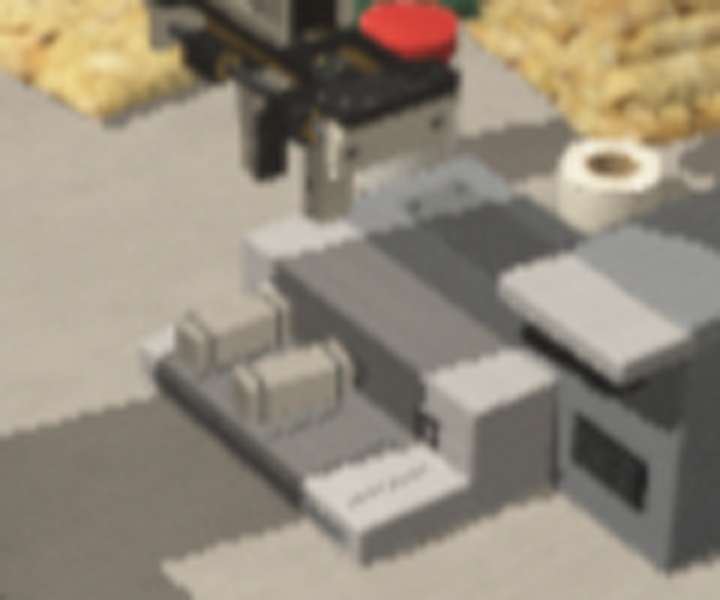

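```bash
python3 - <<'E'
import cv2,numpy as np
fs=['s15.png','scene17.png','scene21.png','scene23.png','scene24.png','scene26.png']
r=(208,245,245,292)
t=[cv2.resize(cv2.imread('pics/'+f)[r[0]:r[1],r[2]:r[3]],None,fx=5.5,fy=7,interpolation=cv2.INTER_CUBIC) for f in fs]
cv2.imwrite('pics/A.png',np.vstack([np.hstack(t[:3]),np.hstack(t[3:])]))
E
```

```text
(no output)
```

View pics/A.png

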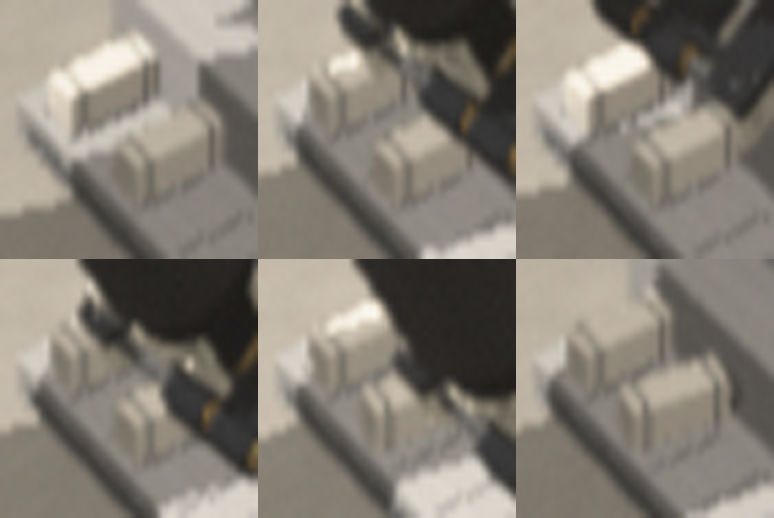

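The rocker is off. But probe A's handle shifted a little between t = 39.3 s and 46.9 s, while the gripper was far away. I'll measure whether it's still home.

```bash
python3 -m jog '0 0 0 -1 0 -0.5 0;0 0 0 -1 0.5 -0.5 0;0 0 0 -1 1 0 0;0 0 0 -1 1 0 0;0 0 0 -1 0.5 0 0;0 0 0 0 0 0 0'; python3 - <<'E'
from h import *
for n in('scene','top'):
    im,d=snap(n,n+'27.png')
    W=world(n,d);a=np.radians(UY)
    X=(W[...,0]-UO[0])*np.cos(a)+(W[...,1]-UO[1])*np.sin(a);Y=-(W[...,0]-UO[0])*np.sin(a)+(W[...,1]-UO[1])*np.cos(a)
    m=(W[...,2]>.047)&(W[...,2]<.062)&(X<-.004)&(X>-.12)&(Y>0)&(Y<.17)
    nl,lab,st,c=cv2.connectedComponentsWithStats(m.astype(np.uint8))
    for k in range(1,nl):
        if st[k,4]>25:
            P=np.stack([X[lab==k],Y[lab==k]],1)*1000;print(n,st[k,4],cv2.minAreaRect(P.astype(np.float32)),P.mean(0))
    if n=='top': cv2.imwrite('pics/t27z.png',cv2.resize(im[190:260,235:325],None,fx=8,fy=8,interpolation=cv2.INTER_CUBIC)[:,:,::-1])
    else: cv2.imwrite('pics/s27z.png',cv2.resize(im[190:260,235:325],None,fx=8,fy=8,interpolation=cv2.INTER_CUBIC)[:,:,::-1])
E
```

```text
clock: 49.68
tool_pos: [0.3466, 0.2359, 0.1886]
orientation: [-179.8, -0.2, -85.8]
force: [-0.5, -0.6, 0.4]
opening: 0.0438
scene 89 ((-35.83317565917969, 121.26869201660156), (64.38777160644531, 30.50833511352539), 1.8196505308151245) [-37.79314466 121.30586951]
scene 100 ((-36.3561897277832, 59.4533805847168), (35.11379623413086, 65.49040222167969), 80.2615737915039) [-37.08457675  56.89386696]
top 133 ((-37.246334075927734, 124.33232116699219), (26.20455551147461, 66.07300567626953), 88.92210388183594) [-36.58280367 123.96015065]
top 137 ((-38.01224899291992, 59.950645446777344), (25.826932907104492, 68.22177124023438), 80.46955871582031) [-38.04339689  60.09935924]
```

View pics/t27z.png

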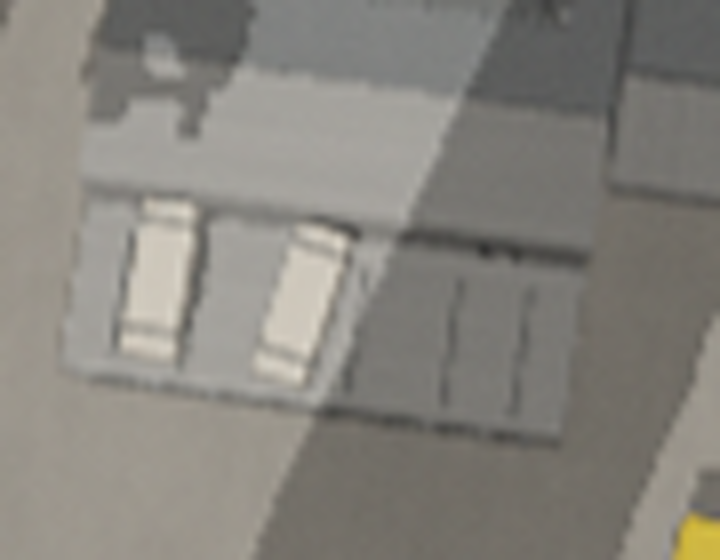

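View pics/s27z.png

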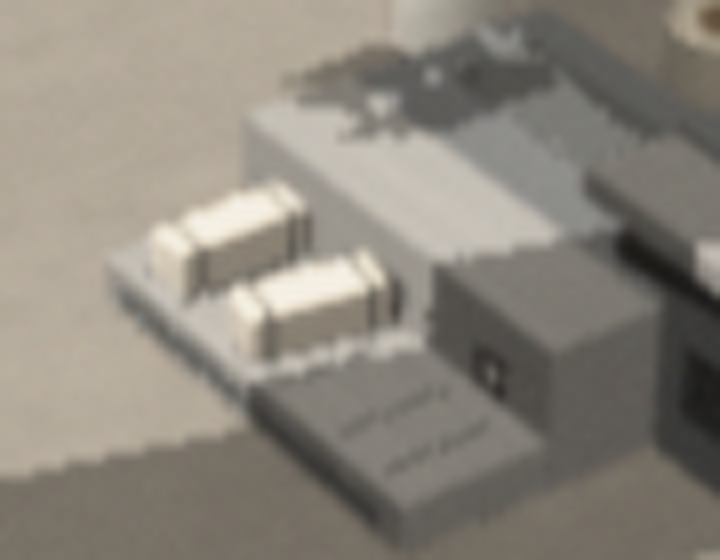

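A is still in its opening but twisted about 10° and perhaps 3 mm out. The timing relative to the on period isn't certain, so I'll seat it again and repeat the on and off cycle.

```bash
python3 - <<'E'
from h import *
plan(unit(-.0375,.054,.10),[180,0,-88])
E
```

```text
pose [0.3474 0.2342 0.188 ] [-179.9    -0.3   -85.92] F [ 0.2 -1.1 -0.2] open 0.0439 t 49.77
rot units [-0.02 -0.05  0.36]  shift units (final axes) [ 4.78 -3.17  2.2 ]
```

```bash
python3 -m jog '0 0 0.35 0.8 -0.6 0 0.4;0 0 0 0.9 -0.6 0 0.4;0 0 0 0.9 -0.6 0 0.4;0 0 0 0.9 -0.6 0.5 0.4;0 0 0 0.8 -0.5 0.6 0.4;0 0 0 0.5 -0.3 0.6 0.4;0 0 0 0 0 0.5 0.4;0 0 0 0 0 0 0.4'; python3 - <<'E'
from h import *
plan(unit(-.0375,.054,.0150),[180,0,-88])
E
```

```text
clock: 50.78
tool_pos: [0.4823, 0.0449, 0.0994]
orientation: [179.9, -0.5, -88.2]
force: [0.4, -0.3, -0.1]
opening: 0.0615
pose [0.4823 0.0449 0.0994] [179.89  -0.46 -88.16] F [ 0.4 -0.3 -0.1] open 0.0615 t 50.77
rot units [ 0.02 -0.08 -0.03]  shift units (final axes) [-0.07  0.03  2.11]
```

```bash
python3 -m jog '0.02 -0.08 0 -0.07 0.03 0.8 0.4;0 0 0 0 0 0.8 0.4;0 0 0 0 0 0.45 0.4;0 0 0 0 0 0.05 0.4;0 0 0 0 0 0 0.4'; python3 -m jog '0 0 0 0 0 0 0;0 0 0 0 0 0 -0.2;0 0 0 0 0 0 -1;0 0 0 0 0 0 -1;0 0 0 0 0 0 -1;0 0 0 0 0 0 -1;0 0 0 0 0 0 -1';  python3 - <<'E'
from h import *
plan(unit(-.0355,.05,.0135),[180,0,-86])
im,d=snap('scene','s28.png')
cv2.imwrite('pics/s28z.png',cv2.resize(im[190:260,235:325],None,fx=8,fy=8,interpolation=cv2.INTER_CUBIC)[:,:,::-1])
E
```

```text
clock: 51.4
tool_pos: [0.4829, 0.05, 0.0176]
orientation: [-179.8, 0.1, -88.0]
force: [0.5, -1.0, 0.2]
opening: 0.0615
clock: 52.28
tool_pos: [0.4821, 0.0499, 0.0166]
orientation: [-179.8, 0.1, -88.0]
force: [-1.5, 1.2, 4.0]
opening: 0.0261
pose [0.4821 0.0499 0.0166] [-1.7983e+02  8.0000e-02 -8.7960e+01] F [-1.5  1.2  4. ] open 0.0261 t 52.27
rot units [-0.03  0.01 -0.34]  shift units (final axes) [ 0.16 -0.01  0.08]
```

View pics/s28z.png

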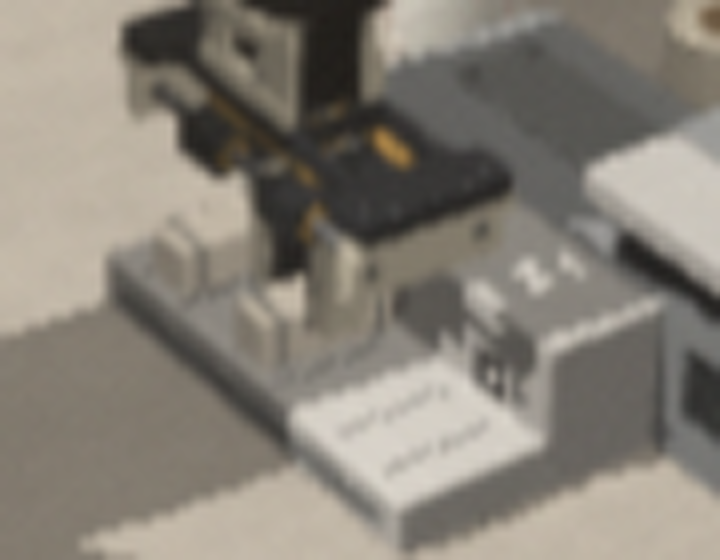

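```bash
python3 -m jog '0 0 -0.17 0.08 0 0 -1;0 0 -0.17 0.08 0 0 -1;0 0 0 0 0 0 -1'; python3 -m jog '0 0 0 0 -0.05 0 -1;0 0 0 0 0 0 -1';python3 -m jog '0 0 0 0 -0.05 0 -1;0 0 0 0 0 0 -1';python3 -m jog '0 0 0 0 -0.05 0 -1;0 0 0 0 0 0 -1'; python3 -c "
from h import *
plan(unit(-.0355,.05,.0166),[180,0,-86])"
```

```text
clock: 52.7
tool_pos: [0.4827, 0.0435, 0.0167]
orientation: [-179.8, 0.1, -86.0]
force: [-0.1, 2.3, 4.2]
opening: 0.0255
clock: 52.95
tool_pos: [0.4832, 0.0432, 0.0166]
orientation: [-179.9, 0.0, -86.0]
force: [-6.1, 2.8, 10.7]
opening: 0.0257
clock: 53.2
tool_pos: [0.484, 0.0429, 0.0165]
orientation: [179.9, 0.0, -86.1]
force: [-10.4, 3.0, 15.7]
opening: 0.0258
clock: 53.45
tool_pos: [0.4842, 0.0426, 0.0165]
orientation: [179.8, -0.0, -86.1]
force: [-17.2, 5.8, 23.4]
opening: 0.0256
pose [0.4842 0.0426 0.0165] [ 1.7977e+02 -3.0000e-02 -8.6090e+01] F [-17.2   5.8  23.4] open 0.0256 t 53.45
rot units [ 0.04 -0.   -0.02]  shift units (final axes) [-0.03  0.02 -0.  ]
```

```bash
python3 -m jog '0 0 0 0 0.08 -0.03 -1;0 0 0 0 0 0 -1';python3 -m jog '0 0 0 0 0 0 -0.2;0 0 0 0 0 0 -0.1;0 0 0 0 0 0 0;0 0 0 0 0 0 0;0 0 0 0 0 0 0';python3 -m jog '0 0 0 0 0 -0.5 0;0 0 0 0 0 -1 0;0 0 0 0 0 -1 -1;0 0 0 0.5 0.5 -1 -1;0 0 0 1 0.7 -0.5 -1;0 0 0 1 0.4 0 -1;0 0 0 1 0 0 -1;0 0 0 0 0 0 -1'; python3 - <<'E'
from h import *
im,d=snap('scene','s29.png')
cv2.imwrite('pics/s29z.png',cv2.resize(im[165:265,225:345],None,fx=6,fy=6,interpolation=cv2.INTER_CUBIC)[:,:,::-1])
snap('top','top29.png')
for n in ('scene','top'):
    d=np.load('/tmp/%s_d.npy'%n);W=world(n,d);a=np.radians(UY)
    X=(W[...,0]-UO[0])*np.cos(a)+(W[...,1]-UO[1])*np.sin(a);Y=-(W[...,0]-UO[0])*np.sin(a)+(W[...,1]-UO[1])*np.cos(a)
    m=(W[...,2]>.047)&(W[...,2]<.062)&(X<-.004)&(X>-.12)&(Y>0)&(Y<.17)
    nl,lab,st,c=cv2.connectedComponentsWithStats(m.astype(np.uint8))
    for k in range(1,nl):
        if st[k,4]>25:
            P=np.stack([X[lab==k],Y[lab==k]],1)*1000;print(n,st[k,4],cv2.minAreaRect(P.astype(np.float32)),P.mean(0))
plant(unit(-.06,-.094,.145),[-148.5,0,-80])
E
```

```text
clock: 53.7
tool_pos: [0.4841, 0.043, 0.0173]
orientation: [-179.9, 0.0, -86.0]
force: [-1.6, -0.1, 0.3]
opening: 0.0256
clock: 54.32
tool_pos: [0.4852, 0.0437, 0.0177]
orientation: [-179.8, 0.1, -86.0]
force: [0.0, -0.1, -0.2]
opening: 0.0436
clock: 55.32
tool_pos: [0.4302, -0.1025, 0.1775]
orientation: [-179.8, 0.1, -86.2]
force: [-0.7, 0.8, 1.0]
opening: 0.0004
scene 85 ((-36.889713287353516, 120.42911529541016), (31.294193267822266, 60.53419494628906), 88.07157135009766) [-38.19707459 121.44581315]
scene 97 ((-37.022705078125, 48.72221374511719), (64.1172866821289, 29.191171646118164), 0.2763864994049072) [-36.96427123  47.07187314]
pose [ 0.4304 -0.1009  0.1773] [-1.7984e+02  7.0000e-02 -8.6110e+01] F [-0.4  0.5 -0.1] open -0.0001 t 55.42
rot units [ 5.46 -0.28 -1.04]  shift units (final axes) [ 0.19 -0.38  1.77]
tip true unit [-0.0982 -0.0906  0.2008]
```

View pics/s29z.png

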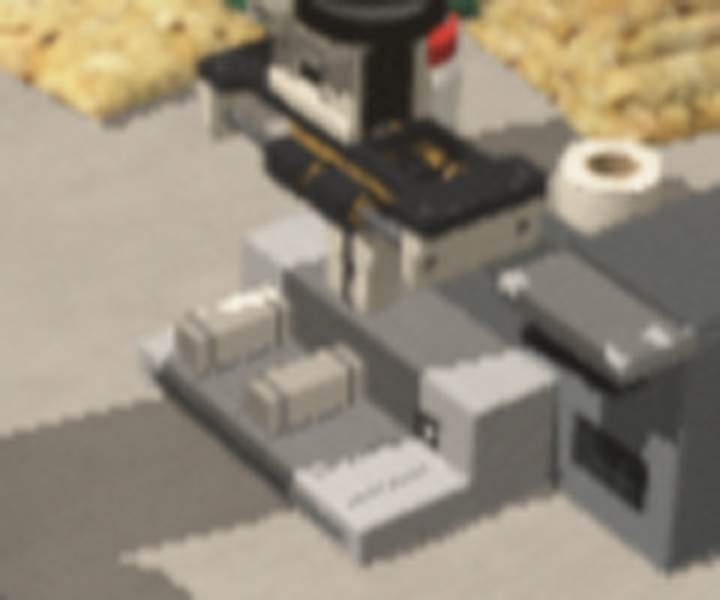

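Both are home again, and straight. Second cycle: tilt the tool and go back under the left end.

```bash
python3 -m jog '0 0 -0.5 0 -0.5 0.6 -1;0 0 -0.5 0 -0.5 0.6 -1;1 0 0 0 0 0 -1;1 0 0 0 0 0 -1;1 0 0 0 0 0 -1;1 0 0 0 0 0 -1;0 0 0 0 0 0 -1'; python3 -c "
from h import *
print(ctrl.get_obs()['joint_pos'])
plant(unit(-.03,-.094,.112),[-148.5,0,-80])"
```

```text
clock: 56.3
tool_pos: [0.4682, -0.0962, 0.1287]
orientation: [-156.9, 0.1, -80.2]
force: [-0.2, -1.1, 1.1]
opening: 0.0004
[ 13.18366759  -8.34846238 -48.22397028   2.74742933 -27.10632478
  84.37492191]
pose [ 0.4682 -0.0962  0.1287] [-1.5692e+02  9.0000e-02 -8.0230e+01] F [-0.2 -1.1  1.1] open 0.0004 t 56.3
rot units [ 1.47 -0.   -0.04]  shift units (final axes) [ 0.21 -0.41  1.33]
tip true unit [-0.0693 -0.0895  0.1503]
```

```bash
python3 -m jog '0.5 0 0 0.1 -0.2 0.5 -1;0.5 0 0 0.1 -0.2 0.45 -1;0.45 0 0 0 0 0.35 -1;0 0 0 0 0 0 -1'; python3 -c "
from h import *
print(ctrl.get_obs()['joint_pos'])
plant(unit(-.005,-.091,.101),[-148.5,0,-80])"
```

```text
clock: 56.8
tool_pos: [0.5068, -0.0983, 0.0871]
orientation: [-148.9, 0.0, -80.2]
force: [-0.2, -0.5, 0.2]
opening: 0.0006
[ 10.92773455  -2.03306112 -57.85799694  10.65723783  -3.14554507
  78.35300736]
pose [ 0.5068 -0.0983  0.0871] [-1.4891e+02  2.0000e-02 -8.0230e+01] F [-0.2 -0.5  0.2] open 0.0006 t 56.8
rot units [ 0.07 -0.02 -0.04]  shift units (final axes) [-0.01 -0.54  0.51]
tip true unit [-0.0338 -0.0946  0.1073]
```

```bash
python3 -m jog '0 0 0 0 -0.27 0.25 -1;0 0 0 0 -0.27 0.25 -1;0 0 0 0 0 0 -1'; python3 -m jog '0 0 0 0.03 -0.22 0.14 -1;0 0 0 0.02 -0.22 0.14 -1;0 0 0 0 0 0 -1'; python3 -c "
from h import *
print(ctrl.get_obs()['joint_pos'])
plant(unit(.022,-.090,.101),[-148.5,0,-80])"
```

```text
clock: 57.18
tool_pos: [0.5383, -0.0936, 0.0839]
orientation: [-148.6, 0.1, -80.2]
force: [-1.1, 0.0, 0.1]
opening: 0.0003
clock: 57.55
tool_pos: [0.5585, -0.0916, 0.083]
orientation: [-148.6, 0.0, -80.3]
force: [-1.1, -0.5, 0.1]
opening: 0.0001
[  9.79125834   3.43095999 -54.97553115  15.35899674  -0.17887115
  74.55810487]
pose [ 0.5585 -0.0916  0.083 ] [-148.58    0.    -80.3 ] F [-1.1 -0.5  0.1] open 0.0001 t 57.55
rot units [ 0.01 -0.03 -0.05]  shift units (final axes) [-0.03 -0.06  0.1 ]
tip true unit [ 0.0181 -0.0915  0.1031]
```

```bash
python3 -m jog '0 0 0 0 -0.08 0.09 -1;0 0 0 0 0 0 -1';python3 -m jog '0 0 0 0 -0.05 0.03 -1;0 0 0 0 0 0 -1'; python3 -c "
from h import *
print(ctrl.get_obs()['joint_pos'],unit_inv(tiptrue()))"; python3 -m jog '0 0 0 0 -0.027 -0.042 -1;0 0 0 0 0 0 -1'; python3 -m jog '0 0 0 0 -0.027 -0.042 -1;0 0 0 0 0 0 -1'; python3 -m jog '0 0 0 0 -0.027 -0.042 -1;0 0 0 0 0 0 -1'; python3 -c "
from h import *
print(ctrl.get_obs()['joint_pos'],unit_inv(tiptrue()))"
```

```text
clock: 57.8
tool_pos: [0.5623, -0.0911, 0.0815]
orientation: [-148.6, 0.0, -80.3]
force: [-0.2, -0.3, 0.2]
opening: 0.0003
clock: 58.05
tool_pos: [0.5636, -0.091, 0.0809]
orientation: [-148.7, 0.0, -80.3]
force: [-2.5, -0.4, -0.4]
opening: 0.0
[  9.86754567   4.14765079 -54.23022712  14.57217649  -0.32163231
  75.24139652] [ 0.02320921 -0.09117697  0.10099388]
clock: 58.3
tool_pos: [0.5632, -0.0907, 0.0825]
orientation: [-148.7, -0.0, -80.3]
force: [-2.8, 0.6, -4.8]
opening: 0.0004
clock: 58.55
tool_pos: [0.5632, -0.0904, 0.0844]
orientation: [-148.7, -0.0, -80.4]
force: [-4.9, 1.9, -6.1]
opening: 0.0003
clock: 58.8
tool_pos: [0.563, -0.0904, 0.0862]
orientation: [-148.7, -0.0, -80.4]
force: [-6.7, 2.4, -5.6]
opening: 0.0005
[ 10.5930245    3.48367041 -52.43670321  10.4748955   -2.87432016
  78.71841862] [ 0.02272575 -0.09049962  0.10629332]
```

```bash
python3 -m jog '0 0 0 0 -0.03 -0.042 -1;0 0 0 0 0 0 -1'; python3 -m jog '0 0 0 0 -0.03 -0.042 -1;0 0 0 0 0 0 -1'; python3 -m jog '0 0 0 0 -0.03 -0.042 -1;0 0 0 0 0 0 -1'; python3 -m jog '0 0 0 0 -0.06 -0.04 -1;0 0 0 0 0 0 -1'; python3 -m jog '0 0 0 0 -0.06 -0.03 -1;0 0 0 0 0 0 -1'; python3 -c "
from h import *
print(ctrl.get_obs()['joint_pos'],unit_inv(tiptrue()))"
```

```text
clock: 59.05
tool_pos: [0.5625, -0.0906, 0.0876]
orientation: [-148.8, -0.0, -80.4]
force: [-5.0, 1.8, -7.6]
opening: 0.0003
clock: 59.3
tool_pos: [0.5617, -0.0908, 0.0889]
orientation: [-148.9, -0.0, -80.4]
force: [-5.5, 2.6, -9.9]
opening: 0.0004
clock: 59.55
tool_pos: [0.561, -0.091, 0.0902]
orientation: [-149.0, -0.0, -80.4]
force: [-7.1, 0.9, -10.8]
opening: 0.0004
clock: 59.8
tool_pos: [0.5604, -0.0912, 0.0914]
orientation: [-149.2, 0.0, -80.5]
force: [-9.6, 2.9, -13.2]
opening: 0.0002
clock: 60.05
tool_pos: [0.56, -0.0914, 0.0921]
orientation: [-149.4, 0.0, -80.5]
force: [-11.7, 1.9, -15.6]
opening: 0.0004
[ 10.92488822   2.67513362 -49.99183175   6.03095868  -6.82483043
  82.75306114] [ 0.01987418 -0.09124311  0.11236764]
```

Same signature as before. I retreat and confirm.

```bash
python3 -m jog '0 0 0 0 0.2 0.1 -1;0 0 0 0 0.13 0.15 -1;0 0 0 0 0 0 -1'; python3 -m jog '0 0 0 0 0.4 -0.2 -1;0 0 0 0 0.4 -0.2 -1;0 0 0 0 0.4 -0.2 -1;0 0 0 0 0.2 -0.1 -1;0 0 0 0 0 0 -1'; cat > chk.py <<'E'
import sys
from h import *
k=sys.argv[1];ths=[float(x) for x in sys.argv[2:]]
im,d=snap('scene','c%s.png'%k)
r=(195,250,245,355);f=7
z=cv2.resize(im[r[0]:r[1],r[2]:r[3]],None,fx=f,fy=f,interpolation=cv2.INTER_CUBIC)[:,:,::-1].copy()
off=np.array([0.7,-1.1])+[.6,0]
def P(x,y,zz): 
    q=proj('scene',unit(x/1000,y/1000,zz/1000))+off; return (q-[r[2],r[0]]+.5)*f
for th in ths:
    pts=[(18,-117.5+s*np.cos(th)-h*np.sin(th),135+s*np.sin(th)+h*np.cos(th)) for s,h in((40,-7),(-40,-7),(-40,7),(40,7))]
    cv2.polylines(z,[np.int32([P(*p) for p in pts])],True,(0,0,255) if th<0 else (255,0,0),1)
cv2.imwrite('pics/c%sz.png'%k,z)
E
python3 chk.py 30 .15; python3 -c "
from h import *
plant(unit(-.035,-.147,.105),[-148.5,0,-84])"
```

```text
clock: 60.42
tool_pos: [0.5627, -0.0908, 0.0839]
orientation: [-148.5, -0.0, -80.3]
force: [-0.1, 0.0, 1.3]
opening: 0.0005
clock: 61.05
tool_pos: [0.4999, -0.1026, 0.0791]
orientation: [-148.5, 0.2, -80.3]
force: [-0.1, 0.8, -0.1]
opening: 0.0004
pose [ 0.5002 -0.1025  0.079 ] [-148.53    0.15  -80.24] F [ 0.2 -0.  -0.1] open 0.0001 t 61.1
rot units [0.01 0.37 0.55]  shift units (final axes) [ 1.24 -0.17 -0.07]
tip true unit [-0.0408 -0.0983  0.099 ]
```

View pics/c30z.png

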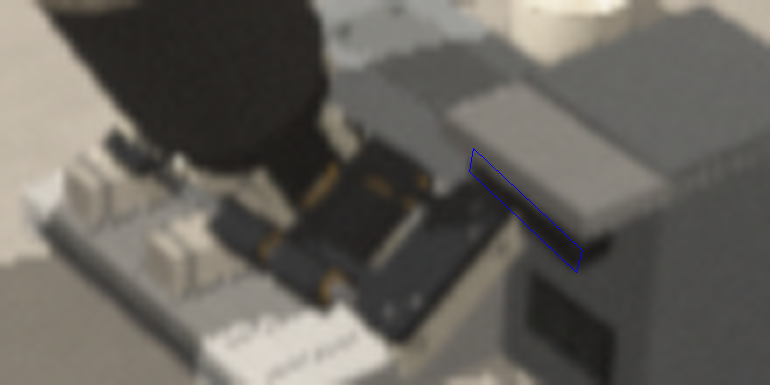

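On is confirmed. I go to the right end, wait, and check the probes before switching off.

```bash
python3 -m jog '0 0.2 0.3 0.3 0 0 -1;0 0.2 0.3 0.4 -0.05 0 -1;0 0 0 0.4 -0.05 0 -1;0 0 0 0.15 -0.05 -0.05 -1;0 0 0 0 0 0 -1'; python3 -m jog '0 0 0 0 0 0 -1;0 0 0 0 0 0 -1;0 0 0 0 0 0 -1;0 0 0 0 0 0 -1;0 0 0 0 0 0 -1;0 0 0 0 0 0 -1;0 0 0 0 0 0 -1;0 0 0 0 0 0 -1'; python3 -m jog '0 0 0 0 0 0 -1;0 0 0 0 0 0 -1;0 0 0 0 0 0 -1;0 0 0 0 0 0 -1;0 0 0 0 0 0 -1;0 0 0 0 0 0 -1;0 0 0 0 0 0 -1;0 0 0 0 0 0 -1'; python3 chk.py 31 .15;python3 -c "
from h import *
plant(unit(-.005,-.146,.101),[-148.5,0,-84])"
```

```text
clock: 61.72
tool_pos: [0.5105, -0.1569, 0.0842]
orientation: [-148.8, -0.2, -84.7]
force: [0.6, -0.3, 0.1]
opening: 0.0007
clock: 62.72
tool_pos: [0.5098, -0.1558, 0.084]
orientation: [-148.8, -0.2, -84.6]
force: [-0.6, -0.7, -0.0]
opening: 0.0005
clock: 63.72
tool_pos: [0.5098, -0.1557, 0.084]
orientation: [-148.8, -0.2, -84.6]
force: [0.3, -0.3, -0.1]
opening: 0.0002
pose [ 0.5098 -0.1557  0.084 ] [-148.78   -0.23  -84.55] F [-0.3  1.  -0.2] open 0.0006 t 63.77
rot units [ 0.05 -0.08 -0.06]  shift units (final axes) [-0.1  -0.6   0.46]
tip true unit [-0.0349 -0.151   0.1041]
```

View pics/c31z.png

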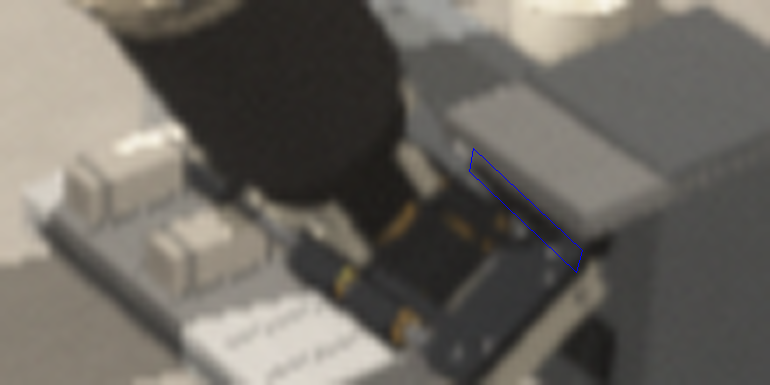

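At t = 63.8 s the unit has been on for about 4 s with both probes unmoved. Now I switch it off.

```bash
python3 -m jog '0 0 0 -0.05 -0.3 0.23 -1;0 0 0 -0.05 -0.3 0.23 -1;0 0 0 0 0 0 -1'; python3 -m jog '0 0 0 0.02 -0.22 0.13 -1;0 0 0 0.02 -0.22 0.13 -1;0 0 0 0 0 0 -1'; python3 -m jog '0 0 0 0 -0.1 0.05 -1;0 0 0 0 0 0 -1'; python3 -c "
from h import *
plant(unit(.022,-.146,.101),[-148.5,0,-84])"
```

```text
clock: 64.15
tool_pos: [0.5406, -0.1485, 0.0802]
orientation: [-148.8, -0.2, -84.5]
force: [-0.3, 0.0, -0.2]
opening: 0.0003
clock: 64.53
tool_pos: [0.561, -0.1486, 0.0811]
orientation: [-148.8, -0.2, -84.6]
force: [-0.2, -0.3, -0.3]
opening: 0.0008
clock: 64.78
tool_pos: [0.5645, -0.1482, 0.0814]
orientation: [-148.8, -0.2, -84.6]
force: [0.1, -0.4, 0.7]
opening: 0.0007
pose [ 0.5645 -0.1482  0.0814] [-148.78   -0.23  -84.55] F [ 0.1 -0.4  0.7] open 0.0007 t 64.78
rot units [ 0.05 -0.08 -0.06]  shift units (final axes) [-0.04 -0.04  0.03]
tip true unit [ 0.0201 -0.1473  0.1015]
```

```bash
python3 -m jog '0 0 0 0 -0.06 0 -1;0 0 0 0 0 0 -1';  python3 -m jog '0 0 0 0 -0.027 -0.042 -1;0 0 0 0 0 0 -1'; python3 -m jog '0 0 0 0 -0.027 -0.042 -1;0 0 0 0 0 0 -1'; python3 -m jog '0 0 0 0 -0.027 -0.042 -1;0 0 0 0 0 0 -1'; python3 -m jog '0 0 0 0 -0.03 -0.042 -1;0 0 0 0 0 0 -1'; python3 -m jog '0 0 0 0 -0.035 -0.042 -1;0 0 0 0 0 0 -1'; python3 -m jog '0 0 0 0 -0.04 -0.042 -1;0 0 0 0 0 0 -1'; python3 -m jog '0 0 0 0 -0.05 -0.042 -1;0 0 0 0 0 0 -1';python3 -c "
from h import *
print(unit_inv(tiptrue()))"
```

```text
clock: 65.03
tool_pos: [0.5656, -0.148, 0.0821]
orientation: [-148.9, -0.2, -84.6]
force: [-1.1, -0.0, -0.6]
opening: 0.0006
clock: 65.28
tool_pos: [0.5656, -0.1481, 0.0841]
orientation: [-148.9, -0.2, -84.6]
force: [-2.5, -2.5, -0.6]
opening: 0.0004
clock: 65.53
tool_pos: [0.5657, -0.1482, 0.0862]
orientation: [-148.8, -0.2, -84.6]
force: [-4.3, -4.1, -2.4]
opening: 0.0005
clock: 65.78
tool_pos: [0.5657, -0.1481, 0.0881]
orientation: [-148.9, -0.2, -84.6]
force: [-4.5, -4.2, -1.9]
opening: 0.0006
clock: 66.03
tool_pos: [0.5655, -0.148, 0.0898]
orientation: [-148.9, -0.2, -84.6]
force: [-4.8, -2.6, -2.9]
opening: 0.0006
clock: 66.28
tool_pos: [0.5654, -0.1481, 0.0916]
orientation: [-149.0, -0.2, -84.6]
force: [-3.9, -4.6, -4.5]
opening: 0.0005
clock: 66.53
tool_pos: [0.5648, -0.1479, 0.0929]
orientation: [-149.1, -0.2, -84.6]
force: [-4.7, -2.9, -7.6]
opening: 0.0005
clock: 66.78
tool_pos: [0.5642, -0.1478, 0.0941]
orientation: [-149.3, -0.2, -84.6]
force: [-6.9, -2.5, -10.4]
opening: 0.0005
[ 0.02002518 -0.1469752   0.11425945]
```

```bash
python3 -m jog '0 0 0 0 -0.05 -0.042 -1;0 0 0 0 0 0 -1';python3 -m jog '0 0 0 0 -0.05 -0.042 -1;0 0 0 0 0 0 -1';python3 -m jog '0 0 0 0 0.2 0.1 -1;0 0 0 0 0.13 0.15 -1;0 0 0 0 0 0 -1'; python3 -m jog '0 0 0 0 0.4 -0.2 -1;0 0 0 0 0.4 -0.2 -1;0 0 0 0 0.4 -0.2 -1;0 0 0 0.2 0.4 -0.3 -1;0 0 0 0.3 0 -0.3 -1;0 0 0 0.4 0 -0.3 -1;0 0 0 0 0 0 -1'; python3 -m jog '-1 0 0 0 0.3 -0.5 -1;-1 0 0 0 0.3 -0.5 -1;-1 0 0 0 0 -0.8 -1;-1 0 0 0 0 -0.8 -1;-1 0 0 0 0 0 -1;-0.5 0 0 0 0 0 -1;0 0 0 0 0 0 0'; python3 -c "
from h import *
plan(unit(-.0355,.05,.13),[180,0,-86])"
```

```text
clock: 67.03
tool_pos: [0.5634, -0.1478, 0.0955]
orientation: [-149.4, -0.1, -84.6]
force: [-12.5, -0.8, -8.6]
opening: 0.0006
clock: 67.28
tool_pos: [0.5628, -0.1478, 0.0967]
orientation: [-149.6, -0.1, -84.6]
force: [-11.9, -1.5, -11.8]
opening: 0.0005
clock: 67.65
tool_pos: [0.5657, -0.1479, 0.088]
orientation: [-148.6, -0.3, -84.5]
force: [-0.2, 0.3, -0.1]
opening: 0.0005
clock: 68.53
tool_pos: [0.482, -0.1931, 0.1068]
orientation: [-148.6, -0.3, -84.7]
force: [0.5, -0.0, -0.3]
opening: 0.0006
clock: 69.4
tool_pos: [0.4236, -0.1969, 0.1892]
orientation: [179.6, -0.2, -84.5]
force: [-1.0, 0.3, 0.1]
opening: 0.0057
pose [ 0.4236 -0.1969  0.1892] [179.62  -0.25 -84.53] F [-1.   0.3  0.1] open 0.0057 t 69.4
rot units [ 0.07 -0.04  0.26]  shift units (final axes) [-5.9  -1.9   1.48]
```

```bash
python3 -m jog '0.07 0 0.26 -0.7 -0.2 0 0;0 0 0 -1 -0.3 0 0;0 0 0 -1 -0.3 0 0;0 0 0 -1 -0.3 0 0;0 0 0 -1 -0.4 0 0;0 0 0 -1 -0.4 0.5 0;0 0 0 -0.2 0 0.5 0;0 0 0 0 0 0 0'; python3 chk.py 32 -0.15; python3 -c "
from h import *
plan(unit(-.0355,.05,.0145),[180,0,-86])"
```

```text
clock: 70.4
tool_pos: [0.4806, 0.0433, 0.1479]
orientation: [180.0, -0.3, -86.0]
force: [-1.1, -0.4, 0.0]
opening: 0.0437
pose [0.4814 0.043  0.1491] [-179.92   -0.26  -86.01] F [ 0.3 -0.5 -0.3] open 0.0439 t 70.45
rot units [-0.01 -0.05 -0.  ]  shift units (final axes) [-0.01 -0.04  3.37]
```

View pics/c32z.png

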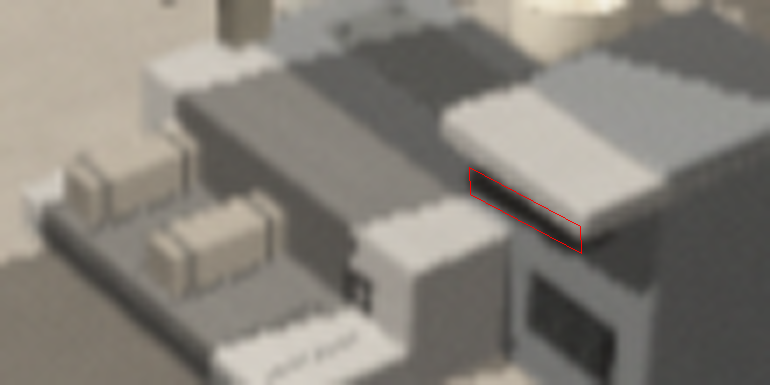

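The rocker is off and matches its starting outline, and both probes are home. Next I take A out.

```bash
python3 -m jog '0 -0.05 0 0 -0.04 0.9 0;0 0 0 0 0 0.9 0;0 0 0 0 0 0.9 0;0 0 0 0 0 0.6 0;0 0 0 0 0 0.05 0;0 0 0 0 0 0 0'; python3 -m jog '0 0 0 0 0 0 -1;0 0 0 0 0 0 -1;0 0 0 0 0 0 -1;0 0 0 0 0 0 -1;0 0 0 0 0 0 -1;0 0 0 0 0 0 -1'; python3 -m jog '0 0 0 0 0.4 -0.03 -1;0 0 0 0 0.6 0 -1;0 0 0 0 0.6 0 -1;0 0 0 0 0.2 0 -1;0 0 0 0 0 0 -1'
```

```text
clock: 71.2
tool_pos: [0.485, 0.0433, 0.0167]
orientation: [-179.8, 0.1, -86.1]
force: [-0.9, -0.4, 1.2]
opening: 0.0438
clock: 71.95
tool_pos: [0.4847, 0.0436, 0.0162]
orientation: [-179.8, 0.1, -86.0]
force: [-1.3, 0.2, 7.4]
opening: 0.0256
clock: 72.58
tool_pos: [0.412, 0.0385, 0.0167]
orientation: [-179.9, 0.1, -86.0]
force: [1.6, -0.2, -0.6]
opening: 0.0255
```

```bash
python3 -m jog '0 0 0 0 0 -0.7 -1;0 0 0 0 0 -1 -1;0 0 0 0 0 -0.5 -1;0 0 0 0.8 0 0 -1;0 0 0 1 0 0 -1;0 0 0 1 0 0 -1;0 0 0 1 0 0 -1;0 0 0 1 0 0 -1'; python3 -m jog '0 0 0 1 0 0 -1;0 0 0 1 0 0 -1;0 0 0 1 0 0 -1;0 0 0 1 0 0 -1;0 0 0 1 0 0 -1;0 0 0 0.8 0 0 -1;0 0 0 0.4 0 0 -1;0 0 0 0 0 0 -1';python3 - <<'E'
from h import *
plan([.414,-.425,-.0065],[180,0,-88])
im,d=snap('scene','s33.png')
cv2.imwrite('pics/s33z.png',cv2.resize(im[200:370,240:440],None,fx=3.8,fy=3.5,interpolation=cv2.INTER_CUBIC)[:,:,::-1])
E
```

```text
clock: 73.58
tool_pos: [0.4261, -0.1546, 0.1043]
orientation: [-179.9, 0.0, -86.0]
force: [0.0, 0.3, 0.0]
opening: 0.0256
clock: 74.58
tool_pos: [0.4424, -0.4013, 0.1033]
orientation: [-179.9, 0.1, -86.1]
force: [-0.6, 0.5, -0.6]
opening: 0.0256
pose [ 0.4424 -0.4013  0.1033] [-1.7994e+02  8.0000e-02 -8.6130e+01] F [-0.6  0.5 -0.6] open 0.0256 t 74.58
rot units [-0.01  0.01  0.33]  shift units (final axes) [0.57 0.73 2.75]
```

View pics/s33z.png

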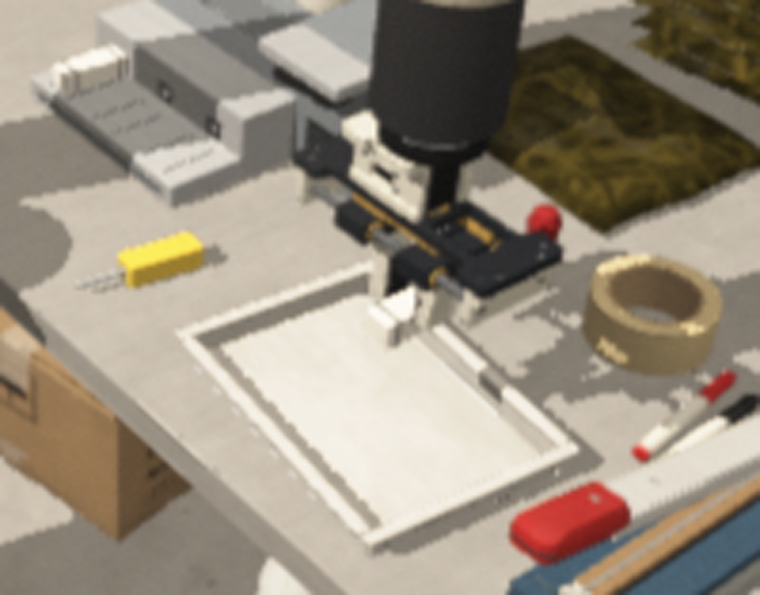

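A is held above the tray. I lower it in.

```bash
python3 -m jog '0 0 0.33 0.3 0.4 0 -1;0 0 0 0.27 0.33 0 -1;0 0 0 0 0 0.8 -1;0 0 0 0 0 0.9 -1;0 0 0 0 0 0.6 -1;0 0 0 0 0 0.3 -1;0 0 0 0 0 0 -1'; python3 -m jog '0 0 0 0 0 0.08 -1;0 0 0 0 0 0 -1';python3 -c "
from h import *
plan([.414,-.425,-.0065],[180,0,-88])"
```

```text
clock: 75.5
tool_pos: [0.4143, -0.4248, -0.0003]
orientation: [-179.9, 0.1, -87.9]
force: [0.2, 0.0, -0.6]
opening: 0.0258
clock: 75.75
tool_pos: [0.4153, -0.425, -0.0025]
orientation: [-179.8, 0.0, -87.9]
force: [0.2, -0.5, -0.1]
opening: 0.0255
pose [ 0.4153 -0.425  -0.0025] [-1.7983e+02  2.0000e-02 -8.7920e+01] F [ 0.2 -0.5 -0.1] open 0.0255 t 75.75
rot units [-0.03  0.    0.01]  shift units (final axes) [-0.    0.03  0.1 ]
```

```bash
python3 -m jog '0 0 0 0 0 0.06 -1;0 0 0 0 0 0 -1';python3 -m jog '0 0 0 0 0 0.05 -1;0 0 0 0 0 0 -1'; python3 -m jog '0 0 0 0 0 0.05 -1;0 0 0 0 0 0 -1'
```

```text
clock: 76.0
tool_pos: [0.4149, -0.4248, -0.0056]
orientation: [-179.9, 0.1, -87.9]
force: [-0.6, 0.0, -0.9]
opening: 0.0254
clock: 76.25
tool_pos: [0.4149, -0.4248, -0.0077]
orientation: [-179.9, 0.1, -87.9]
force: [1.0, -1.0, -0.5]
opening: 0.0257
clock: 76.5
tool_pos: [0.4149, -0.4249, -0.0078]
orientation: [-179.9, 0.0, -87.9]
force: [-4.0, 5.7, 16.0]
opening: 0.0257
```

```bash
python3 -m jog '0 0 0 0 0 -0.05 -1;0 0 0 0 0 0 -1'; python3 -m jog '0 0 0 0 0 0 -0.2;0 0 0 0 0 0 0;0 0 0 0 0 0 0;0 0 0 0 0 0 0;0 0 0 0 0 0 0;0 0 0 0 0 -0.7 0;0 0 0 0 0 -1 0;0 0 0 0 0 -1 0'; python3 -m jog '0 0 0 -0.8 0 0 0;0 0 0 -1 0 0 0;0 0 0 -1 -0.1 0 0;0 0 0 -1 -0.1 0 0;0 0 0 -1 0 -0.1 0;0 0 0 -1 0 -0.1 0;0 0 0 -1 0 -0.1 0;0 0 0 0 0 0 0'; python3 - <<'E'
from h import *
im,d=snap('scene','s34.png')
cv2.imwrite('pics/s34z.png',cv2.resize(im[170:360,230:440],None,fx=3.6,fy=3.1,interpolation=cv2.INTER_CUBIC)[:,:,::-1])
plan(unit(-.0355,.125,.12),[180,0,-86])
E
```

```text
clock: 76.75
tool_pos: [0.4149, -0.4248, -0.0076]
orientation: [-179.9, 0.1, -87.9]
force: [-0.3, -0.3, -1.0]
opening: 0.0258
clock: 77.75
tool_pos: [0.4144, -0.4248, 0.1014]
orientation: [-179.9, 0.1, -87.9]
force: [1.8, 0.2, -0.3]
opening: 0.0441
clock: 78.75
tool_pos: [0.4131, -0.151, 0.1133]
orientation: [-179.8, 0.1, -87.7]
force: [0.3, -0.2, -0.6]
opening: 0.0439
pose [ 0.4131 -0.1519  0.1132] [-1.7982e+02  6.0000e-02 -8.7770e+01] F [0.9 0.5 0.9] open 0.0437 t 78.8
rot units [-0.03  0.01 -0.31]  shift units (final axes) [-6.63 -2.09 -0.17]
```

View pics/s34z.png

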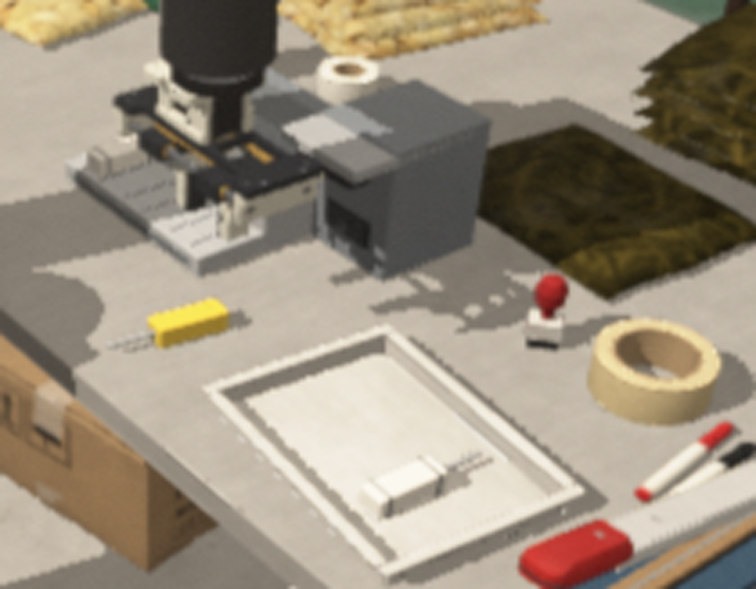

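A lies flat in the tray at crop (410,485). On to B.

```bash
python3 -m jog '0 0 -0.3 -0.8 0 -0.2 0;0 0 0 -1 0 0 0;0 0 0 -1 0 0 0;0 0 0 -1 -0.4 0 0;0 0 0 -1 -0.6 0 0;0 0 0 -1 -0.6 0 0;0 0 0 -0.8 -0.4 0 0;0 0 0 0 0 0 0';python3 - <<'E'
from h import *
plan(unit(-.0355,.125,.0150),[180,0,-86])
im,d=snap('scene','s35.png')
cv2.imwrite('pics/s35z.png',cv2.resize(im[165:265,225:345],None,fx=6,fy=6,interpolation=cv2.INTER_CUBIC)[:,:,::-1])
E
```

```text
clock: 79.8
tool_pos: [0.4775, 0.117, 0.1205]
orientation: [-179.9, 0.0, -86.2]
force: [-1.2, -0.3, 0.0]
opening: 0.0439
pose [0.4775 0.117  0.1205] [-1.7991e+02  2.0000e-02 -8.6160e+01] F [-1.2 -0.3  0. ] open 0.0439 t 79.8
rot units [-0.02  0.   -0.03]  shift units (final axes) [-0.04 -0.01  2.64]
```

View pics/s35z.png

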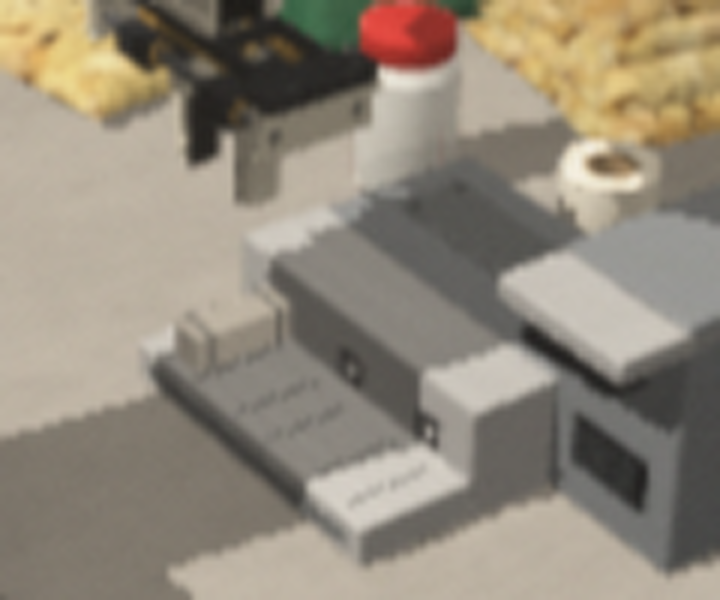

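```bash
python3 -m jog '0 0 0 -0.04 0 0.9 0;0 0 0 0 0 0.9 0;0 0 0 0 0 0.6 0;0 0 0 0 0 0.25 0;0 0 0 0 0 0 0'; python3 -m jog '0 0 0 0 0 0 -1;0 0 0 0 0 0 -1;0 0 0 0 0 0 -1;0 0 0 0 0 0 -1;0 0 0 0 0 0 -1;0 0 0 0 0 0 -1'; python3 -m jog '0 0 0 0 0.4 -0.03 -1;0 0 0 0 0.6 0 -1;0 0 0 0 0.6 0 -1;0 0 0 0 0.2 0 -1;0 0 0 0 0 -0.6 -1;0 0 0 0 0 -1 -1;0 0 0 0 0 -0.7 -1;0 0 0 0 0 0 -1'
```

```text
clock: 80.47
tool_pos: [0.4761, 0.1168, 0.0149]
orientation: [-179.9, 0.0, -86.3]
force: [0.6, 0.1, 0.5]
opening: 0.0437
clock: 81.22
tool_pos: [0.4768, 0.118, 0.0159]
orientation: [-179.8, 0.1, -86.2]
force: [-1.2, -0.1, 6.1]
opening: 0.0257
clock: 82.22
tool_pos: [0.4055, 0.1139, 0.1102]
orientation: [-179.7, 0.2, -86.2]
force: [0.1, 0.2, -1.0]
opening: 0.0257
```

```bash
python3 -m jog '0 0 0 0.8 0 0 -1;0 0 0 1 0 0 -1;0 0 0 1 0 0 -1;0 0 0 1 0 0 -1;0 0 0 1 0 0 -1;0 0 0 1 0.1 0 -1;0 0 0 1 0.1 0 -1;0 0 0 1 0.1 0 -1'; python3 -m jog '0 0 0.3 1 0.1 0 -1;0 0 0 1 0 0 -1;0 0 0 0.9 0 0 -1;0 0 0 0.5 0 0 -1;0 0 0 0 0 0 -1';python3 - <<'E'
from h import *
plan([.414,-.335,-.0065],[180,0,-88])
E
```

```text
clock: 83.22
tool_pos: [0.4121, -0.2005, 0.1069]
orientation: [-180.0, 0.1, -86.2]
force: [0.4, 0.7, -1.0]
opening: 0.0256
clock: 83.85
tool_pos: [0.4142, -0.3362, 0.1061]
orientation: [180.0, 0.1, -88.1]
force: [-0.9, 0.5, -0.3]
opening: 0.0255
pose [ 0.4142 -0.3362  0.1061] [ 1.7999e+02  1.1000e-01 -8.8060e+01] F [-0.9  0.5 -0.3] open 0.0255 t 83.85
rot units [ 0.    0.02 -0.01]  shift units (final axes) [-0.03  0.    2.82]
```

```bash
python3 -m jog '0 0 0 0 0 0.9 -1;0 0 0 0 0 0.9 -1;0 0 0 0 0 0.6 -1;0 0 0 0 0 0.3 -1;0 0 0 0 0 0 -1'; python3 -m jog '0 0 0 0 0 0.08 -1;0 0 0 0 0 0 -1'; python3 -m jog '0 0 0 0 0 0.05 -1;0 0 0 0 0 0 -1';python3 -m jog '0 0 0 0 0 0.03 -1;0 0 0 0 0 0 -1'
```

```text
clock: 84.48
tool_pos: [0.4147, -0.3347, -0.001]
orientation: [-180.0, 0.1, -87.9]
force: [-0.2, 0.3, -0.9]
opening: 0.0254
clock: 84.72
tool_pos: [0.4157, -0.3354, -0.0029]
orientation: [-179.8, 0.0, -87.9]
force: [-0.0, -0.1, -0.2]
opening: 0.0253
clock: 84.98
tool_pos: [0.4152, -0.3354, -0.0054]
orientation: [-179.9, 0.1, -87.9]
force: [-0.9, 0.6, 0.2]
opening: 0.0252
clock: 85.22
tool_pos: [0.4151, -0.3353, -0.0068]
orientation: [-179.9, 0.1, -87.9]
force: [0.5, 0.7, -0.6]
opening: 0.0259
```

```bash
python3 -m jog '0 0 0 0 0 0.03 -1;0 0 0 0 0 0 -1'; python3 -m jog '0 0 0 0 0 0.03 -1;0 0 0 0 0 0 -1'
```

```text
clock: 85.48
tool_pos: [0.4152, -0.3354, -0.008]
orientation: [-179.9, 0.1, -87.9]
force: [-0.0, -0.3, -0.9]
opening: 0.0253
clock: 85.72
tool_pos: [0.4153, -0.3354, -0.0081]
orientation: [-179.9, 0.0, -87.9]
force: [-3.8, 3.4, 11.9]
opening: 0.0256
```

```bash
python3 -m jog '0 0 0 0 0 -0.03 -1;0 0 0 0 0 0 -1'; python3 -m jog '0 0 0 0 0 0 -0.2;0 0 0 0 0 0 0;0 0 0 0 0 0 0;0 0 0 0 0 0 0;0 0 0 0 0 0 0;0 0 0 0 0 -0.7 0;0 0 0 0 0 -1 0;0 0 0 0 0 -1 0'; python3 -m jog '0 0 0 -0.8 0 -1 0;0 0 0 -1 0 -0.5 0;0 0 0 -1 0 0 0;0 0 0 -1 0 0 0;0 0 0 -1 0 0 0;0 0 0 -1 0 0 0;0 0 0 -0.5 0 0 0;0 0 0 0 0 0 0'; python3 - <<'E'
from h import *
for n in ('scene','top'):
    im,d=snap(n,n+'36.png')
im=cv2.imread('pics/scene36.png');cv2.imwrite('pics/s36z.png',cv2.resize(im[170:360,230:440],None,fx=3.6,fy=3.1,interpolation=cv2.INTER_CUBIC))
im=cv2.imread('pics/top36.png');cv2.imwrite('pics/t36z.png',cv2.resize(im[130:310,110:450],None,fx=2.3,fy=2.3,interpolation=cv2.INTER_CUBIC))
d=np.load('/tmp/top_d.npy');W=world('top',d);z=W[...,2]
m=(z>.022)&(z<.04)&(W[...,0]>.36)&(W[...,0]<.515)&(W[...,1]<-.262)&(W[...,1]>-.486)
nl,lab,st,c=cv2.connectedComponentsWithStats(m.astype(np.uint8))
for k in range(1,nl):
    if st[k,4]>20: print(st[k,4],cv2.minAreaRect((W[lab==k][:,:2]*1000).astype(np.float32)),np.median(z[lab==k]))
for t in('jar','stamp'): print(t,nets.boxes_of(t,'top')[:1],nets.boxes_of(t,'scene')[:1])
E
```

```text
clock: 85.98
tool_pos: [0.4152, -0.3353, -0.008]
orientation: [-179.9, 0.1, -87.9]
force: [0.3, 0.1, -0.8]
opening: 0.026
clock: 86.98
tool_pos: [0.4147, -0.3353, 0.1011]
orientation: [-179.9, 0.1, -87.9]
force: [0.8, 0.3, 0.1]
opening: 0.0438
clock: 87.98
tool_pos: [0.4058, -0.0826, 0.1606]
orientation: [-179.8, 0.1, -87.8]
force: [-0.3, -0.3, 0.3]
opening: 0.0439
149 ((418.33880615234375, -334.5269470214844), (72.27552032470703, 26.896255493164062), 1.2816916704177856) 0.029547355722577162
149 ((413.3348388671875, -423.8234558105469), (69.29306030273438, 26.540761947631836), 1.61613929271698) 0.0301692823257107
jar [{'location': [0.6962, 0.257, 0.1192], 'score': 0.72}] [{'location': [0.6939, 0.2427, 0.087], 'score': 0.87}]
stamp [{'location': [0.6533, -0.3158, 0.0645], 'score': 0.39}] [{'location': [0.5873, -0.0725, 0.0734], 'score': 0.53}]
```

View pics/s36z.png

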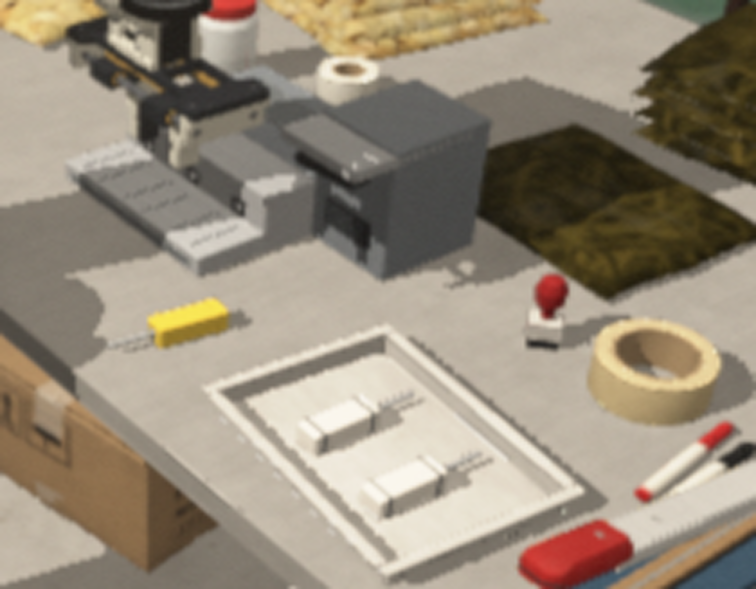

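View pics/t36z.png

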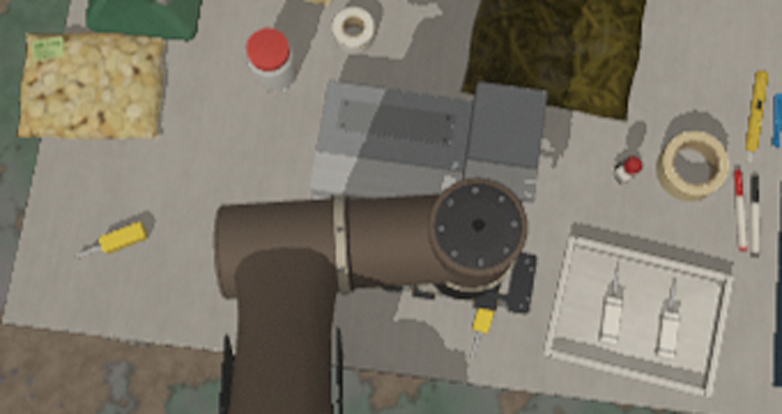

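Both probes lie flat in the tray, at crop (340,425) and (405,485) in the scene view. The jar, stamp and yellow look-alikes haven't moved. I check the rocker once more, then hand in.

```bash
python3 chk.py 37 -0.15; python3 -c "
from h import *
o=ctrl.get_obs();print(o['clock'],o['tool_pos'],o['force']);print(ctrl.close_job())"
```

```text
88.325 [ 0.4057157  -0.08427229  0.16021231] [ 0.61186089 -0.19571015  0.2113932 ]
the job is handed in; nothing more can be done
None
```

View pics/c37z.png

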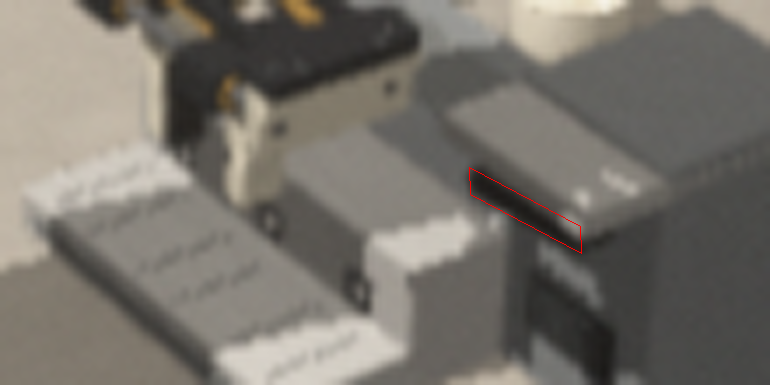

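I finished the job and handed it in at about 88 s. Only two white probes were on the bench. Both went fully home in the middle and left openings, the unit was switched on and off, and both now lie flat in the tray.

**Last checks:**
- **Probes:** depth puts both handle tops at about 30 mm, which fits lying flat on the tray floor, and both are well inside the rims.
- **Rocker:** it matches its off outline in the last picture.
- **Bystanders:** the jar, the stamp and the yellow look-alikes look unmoved. In the scene view the network's best "stamp" hit was on the unit instead; the top view and the picture put the stamp where it was.

**What went wrong on the way:**
- **First grasp:** it closed on air, because the real fingertips sit about 22 mm short of the reported tool point. I allowed for that from then on.
- **First rocker push:** the finger went up in front of the rocker and pressed on the lip with about 14 N. The rocker did not move, and I repeated the push deeper.
- **Probe knocked while the unit was on or soon after:** the probe in the middle opening was twisted about 10° and came out about 3 mm, with the gripper far away. I could not tell whether that fell inside the first on period. I seated it again and repeated the cycle, with both probes home in the pictures taken during it. That on period ran from about 59.8 s to at least 65 s.

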